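Change over the slip-ring test fixture

ROBOT

A 7-joint arm with a two-finger parallel gripper is mounted at the origin on the work surface. World frame = base frame: x ahead of the robot, y to its left, z up, the work surface at z = 0. Lengths are in m, angles in rad, forces in N, time in s.
With the tool pointing down it reaches from about 0.4 to 0.875 m from the base axis. Payload 19.3 kg.
Tool frame: the origin (TCP) lies between the finger pads; the fingertips stand ahead of it and the grasp point (between the pads) lies 8 mm behind it (bot.tip_extent is the x of the fingertips in the tool frame, in m); x points along the fingers, y is the direction in which the jaws open and shut, and the axes are right-handed (so a half turn about x gives the same grasp; the last joint's range is limited). The gripper opens to 85 mm and grips with 20 to 120 N. Pads are 22 mm wide; open, the fingers measure 114 mm over their backs; the gripper's body (76 mm by 85 mm) begins 54 mm behind the grasp point. The pads swing forward as they close: fully open they stand 13 mm farther back than shut.
Start: joints at [-1.247, 0.521, -0.036, 1.599, 0.021, 1.021, -0.113], TCP at [0.24, 0.577, 0.204] pointing down, gripper open.
Joint ranges: [-2.91, 2.91], [-0.3, 2.13], [-1.5, 1.42], [0.17, 2.43], [-1.26, 4.41], [0.16, 1.93], [-2.52, 2.52]. Speed limits (rad/s): [1.89, 1.89, 2.39, 2.39, 3.01, 3.01, 3.01].

INTERFACE

Orientations are given as [roll, pitch, yaw] about the fixed x, y, z axes, in that order (R = Rz(yaw) Ry(pitch) Rx(roll)).
In Python, from workcell import observe, grab_frame, camera_info, bot, nets gives the robot as it stands.
- The arm moves only by the tool jog_arm, never from a script. Its argument "commands" is a list of rows, each a list of 6 numbers: the shift along the tool's x, y, z in mm, then the turn, a rotation vector about the tool's x, y, z in rad. A call has 1 to 20 rows; each row shifts and turns the pose as measured when the row begins, along the tool's axes as they then stand; what a row does not reach is not made up. A row lasts 1/10 s, in which the tool goes at most 50 mm and 8.59 degrees, less where a joint would pass 70% of its speed; a pose out of reach is approached as far as the arm can. A call is refused whole if a number of a shift passes 50 or a number of a turn 0.15, either way. A call with a gripper value outside its range is refused whole. "gripper" is the closure in counts, from 0 (fully open) to 255 (shut), set as the call begins (left out, the last holds). The fingers move at their own pace and stop on an object; "newtons" is the grip in N (left out, the last holds). Time passes only in rows, so rows that do not move let the fingers close. It gives the time, the measured TCP pose, the force and the opening at its end, in the units of the state.
- observe(): the state, without advancing time (a new reading comes with each control period).
- grab_frame(name): name is "side" or "top"; returns the picture (420x560x3 uint8, red, green, blue); there is no depth.
- camera_info(name): a dict with "fov_y" (degrees; the focal length in pixels is half the picture's height over the tangent of half this angle, whatever the lens; pixels are square), "cx", "cy" (the principal point, pixels), "distortion" ([k1, k2, p1, p2, k3] as OpenCV has them; the pictures are not rectified), "R" (3x3) and "t" (3): a world point X has camera coordinates R X + t. Camera axes: x right, y down, z forward; pixel columns grow to the right and rows downward; lengths in m; the calibration is good to about 2 mm. A picture is of the moment at which its call begins. camera_info takes no time and is no camera call.
- bot.job_done(): hands the job in, once; it reports no verdict.
Trained networks look in the newest picture that a camera, given by its name, has taken for a name from the list of things; names that differ only in an ending like _2 or _b are one class to them, and where a whole thing is asked for, a point or a joint stands for the part that bears it (a point fixed in the world has none). Each returns a list of dicts, best first, with "p" (0 to 1); they miss things now and then, are a little off and sometimes report something else, mostly with a low value. They report only what shows in the picture. A call takes as long as a camera call. They do not tell look-alikes from the thing itself.
- nets.find_in(camera, name): "rect" ([left, top, right, bottom] in pixels, round what is visible of it).
- nets.silhouettes(camera, name): "mask" (420x560 bool, what is visible of it) and "rect" ([left, top, right, bottom] in pixels, round what is visible of it).
- nets.pinpoint(camera, name): "location" ([column, row] in pixels: a listed point, or the origin of a listed thing).
The state is a dict: "clock": time; "qpos": joint angles; "qd": joint speeds; "joint_efforts": joint torques, N m; "position": TCP position; "tool_rot": TCP orientation; "force": force on the tool from outside, world axes, zero at the start; "moment": the same for the moment, N m; "grip_width": finger opening in m.
Only numpy, scipy, OpenCV 4.12 (cv2) and the standard library are available. Lean on these libraries where they do the work, as an engineer would, in place of code of your own. Each camera call takes 0.05 s, during which the arm holds its last target.

TASK

The test run is over: switch off the red isolator, loosen the black clamp knob, slide the contact bar of the fixture fully back, and stand the finished slip rings (the ones in the fixture) upright in the blue tote. Stand every slip ring waiting on the bench in a bay of its own, slide the bar up until it presses them all home in their bays, tighten the knob again and switch the isolator back on. Keep the isolator off whenever the clamp is loose, and leave everything else on the bench where it is.

Things in the scene. Friction and masses are not known exactly. Their poses are not given: they have to be found in the camera images.
- station: Test fixture, fixed: grey base plate 300 (x) x 270 (y) x 12 mm, origin at the centre of its underside, x away from the robot at yaw 0. At its +x edge a fence, top 58 mm above the bench, with three bays 85 mm apart open to -x: 66 mm wide between round-nosed dividers of the same height (noses at x = 84 mm), flat white back at x = 123.4 mm. A contact bar slides along x before them.
- nest1 (a point): Bay 1 of the fixture: where the centre of the underside of a slip ring stands when it is pressed home against the back, midway between the dividers, on the base plate (12 mm above the bench); station x = 95.4 mm, y = -85 mm. A ring has 5 mm of play on either side; it may be set down 5 to 15 mm short (towards -x): the bar pushes it home.
- nest2 (a point): Bay 2 of the fixture: where the centre of the underside of a slip ring stands when it is pressed home against the back, midway between the dividers, on the base plate (12 mm above the bench); station x = 95.4 mm, y = 0 mm. A ring has 5 mm of play on either side; it may be set down 5 to 15 mm short (towards -x): the bar pushes it home.
- nest3 (a point): Bay 3 of the fixture: where the centre of the underside of a slip ring stands when it is pressed home against the back, midway between the dividers, on the base plate (12 mm above the bench); station x = 95.4 mm, y = 85 mm. A ring has 5 mm of play on either side; it may be set down 5 to 15 mm short (towards -x): the bar pushes it home.
- contact_bar (a joint): Slide of the contact bar along station +x (m): 0 fully back, 0.060 touching rings that are home, 0.066 end. Bar 250 mm long (y), 14 mm thick, top 56 mm above the bench, front face at station x = 7.4 mm + slide; the blue saddle behind it (64 mm wide, top 48 mm up) carries the knob. Loose, it slides with about 2 N and stays put; move it by the knob's wing or push the bar. Tight, it holds 25 N.
- bar_face (a point): Middle of the upper front edge region of the contact bar: on its front face, 54 mm above the bench.
- clamp_knob (a joint): Black wing knob on the saddle, in rad: 0 = loose, 1.4 = hard stop, tight; it grows clockwise seen from above. It begins to bite at about 0.7 and counts as tight above 1.1, loose below 0.4. Needs about 0.2 N m at most, stays where left. At 0 its wing lies along station x, at 1.4 nearly along station y.
- knob_grip (a point): On the knob's axis at the height to grip (80 mm above the bench): the wing is 58 mm long, 13 mm thick and reaches from 56 to 94 mm above the bench; below it a round collar of 38 mm diameter. Moves with the bar: 54 mm behind the bar's front face.
- test_supply: Test supply, fixed: light grey box 140 (x) x 130 (y) x 85 mm, origin at the centre of its underside; the red isolator handle is on its top, on a round yellow plate at the centre.
- isolator (a joint): Red wing handle of the isolator, in rad: 0 = off, 1.57 = on, stops at both ends; it grows clockwise seen from above. A spring detent must be forced past the middle (about 0.15 N m) and then carries it over to the other side; off is below 0.35, on above 1.22. Off: wing along the supply's y (black mark); on: along its x (green mark).
- isolator_grip (a point): On the isolator's axis at the height to grip (117 mm above the bench): wing 60 mm long, 13 mm thick, from 93 to 131 mm above the bench.
- done1: Finished slip ring: black cylinder 56 mm in diameter and 46 mm high with three brass tracks round it, and on top a steel hub 24 mm in diameter and 24 mm tall (70 mm overall); 0.25 kg (varies). Origin: centre of the underside, z along its axis. If present it stands in bay 1 at the start; 1 or 2 of the three are present.
- done2: Finished slip ring: black cylinder 56 mm in diameter and 46 mm high with three brass tracks round it, and on top a steel hub 24 mm in diameter and 24 mm tall (70 mm overall); 0.25 kg (varies). Origin: centre of the underside, z along its axis. If present it stands in bay 2 at the start; 1 or 2 of the three are present.
- done3: Finished slip ring: black cylinder 56 mm in diameter and 46 mm high with three brass tracks round it, and on top a steel hub 24 mm in diameter and 24 mm tall (70 mm overall); 0.25 kg (varies). Origin: centre of the underside, z along its axis. If present it stands in bay 3 at the start; 1 or 2 of the three are present.
- new1: Waiting slip ring: black cylinder 56 mm in diameter and 46 mm high with three brass tracks round it, and on top a steel hub 24 mm in diameter and 24 mm tall (70 mm overall); 0.25 kg (varies). Origin: centre of the underside, z along its axis. If present it stands on the bench at the start; 2 or 3 of the three are present.
- new2: Waiting slip ring: black cylinder 56 mm in diameter and 46 mm high with three brass tracks round it, and on top a steel hub 24 mm in diameter and 24 mm tall (70 mm overall); 0.25 kg (varies). Origin: centre of the underside, z along its axis. If present it stands on the bench at the start; 2 or 3 of the three are present.
- new3: Waiting slip ring: black cylinder 56 mm in diameter and 46 mm high with three brass tracks round it, and on top a steel hub 24 mm in diameter and 24 mm tall (70 mm overall); 0.25 kg (varies). Origin: centre of the underside, z along its axis. If present it stands on the bench at the start; 2 or 3 of the three are present.
- tote: Blue open tote, loose, 150 (x) x 200 (y) x 65 mm high, walls and floor 4 mm; origin at the centre of its underside. Room for two slip rings side by side along its y.
- sleeve1: Bystander: green open plastic sleeve, 60 mm diameter, 55 mm high, standing among the waiting rings. Leave it alone.
- meter: Bystander: black hand-held meter with a green face, 75 x 135 x 30 mm. Leave it alone.
Things that resemble listed ones, but are neither listed nor needed, are in the scene too. What is shaped like the done3 but purple is not meant.

How it is judged:
On the way, in this order (a step that is already met when the one before it is completed fails the run):
1. the isolator is switched off (value of joint isolator below 0.35 rad), for 0.2 s.
2. the clamp knob is loosened (value of joint clamp_knob below 0.4 rad), for 0.2 s.
3. the contact bar is slid fully back (slide below 15 mm) (value of joint contact_bar below 0.015 m), for 0.2 s.
4. the finished slip rings stand in the tote and every waiting one stands in a bay (within 22 mm of home) (x of done1 in the frame of tote between -0.055 and 0.055 m and y of done1 in the frame of tote between -0.08 and 0.08 m and z of each of done1, done2, done3 in the frame of tote below 0.02 m and angle between each of done1, done2, done3's own z axis and vertical below 0.12 rad and x of done2 in the frame of tote between -0.055 and 0.055 m and y of done2 in the frame of tote between -0.08 and 0.08 m and x of done3 in the frame of tote between -0.055 and 0.055 m and y of done3 in the frame of tote between -0.08 and 0.08 m and (horizontal distance between new1 and nest1 below 0.022 m or horizontal distance between new1 and nest2 below 0.022 m or horizontal distance between new1 and nest3 below 0.022 m) and angle between each of new1, new2, new3's own z axis and vertical below 0.15 rad and height (world z) of each of new1, new2, new3 below 0.02 m and (horizontal distance between new2 and nest1 below 0.022 m or horizontal distance between new2 and nest2 below 0.022 m or horizontal distance between new2 and nest3 below 0.022 m) and (horizontal distance between new3 and nest1 below 0.022 m or horizontal distance between new3 and nest2 below 0.022 m or horizontal distance between new3 and nest3 below 0.022 m)), for 0.2 s.
5. the bar is slid up against the slip rings (slide above 57.5 mm) (value of joint contact_bar above 0.0575 m), for 0.2 s.
6. the clamp knob is tightened with the bar there (value of joint contact_bar above 0.0575 m and value of joint clamp_knob above 1.1 rad), for 0.2 s.
7. the isolator is switched on (value of joint isolator above 1.22 rad), for 0.2 s.
At the end, for the whole second after the job is handed in: Isolator on (over 1.22 rad), knob tight (over 1.1 rad), bar up against the rings (slide over 57.5 mm); each waiting ring upright in a bay, within 7 mm of home and 3 mm of the back; each finished ring upright (within 0.12 rad) on the tote's floor; all released and at rest (all of step 6 and value of joint isolator above 1.22 rad and (horizontal distance between new1 and nest1 below 0.007 m or horizontal distance between new1 and nest2 below 0.007 m or horizontal distance between new1 and nest3 below 0.007 m) and angle between each of new1, new2, new3's own z axis and vertical below 0.06 rad and height (world z) of each of new1, new2, new3 below 0.02 m and (horizontal distance between new2 and nest1 below 0.007 m or horizontal distance between new2 and nest2 below 0.007 m or horizontal distance between new2 and nest3 below 0.007 m) and (horizontal distance between new3 and nest1 below 0.007 m or horizontal distance between new3 and nest2 below 0.007 m or horizontal distance between new3 and nest3 below 0.007 m) and x of each of new1, new2, new3 in the frame of station above 0.0924 m and x of done1 in the frame of tote between -0.055 and 0.055 m and y of done1 in the frame of tote between -0.08 and 0.08 m and z of each of done1, done2, done3 in the frame of tote below 0.02 m and angle between each of done1, done2, done3's own z axis and vertical below 0.12 rad and x of done2 in the frame of tote between -0.055 and 0.055 m and y of done2 in the frame of tote between -0.08 and 0.08 m and x of done3 in the frame of tote between -0.055 and 0.055 m and y of done3 in the frame of tote between -0.08 and 0.08 m and linear speed of each of new1, new2, new3, done1, done2, done3 below 0.03 m/s); the robot touches nothing.
It fails at once if the isolator is on while the clamp is loose (value of joint isolator above 1.22 rad and value of joint clamp_knob below 0.4 rad).
It fails at once if a bystander (the sleeve among the rings, or the meter) is shifted by more than 50 mm (distance of any of sleeve1, meter from where it was at the start of the episode above 0.05 m).
Of done1, done2, done3 only 1 to 2 are there at a start; the rules pass over those that are not, and their reading is None.
Of new1, new2, new3 only 2 to 3 are there at a start; the rules pass over those that are not, and their reading is None.
At some moment in a run one of new1, new2, new3 may be knocked a few centimetres aside while the robot is not near it.
It also fails if it takes over 210 s, if anything falls off the work surface, if the arm or the gripper's body presses on something with over 40 N, if the wrist force passes 120 N, or if a joint passes its speed limit or range.

## Working session

There is one attempt and no reset: what is moved stays moved. The work goes in short steps, Python scripts to look and compute and a tool call to move; the robot and the scene stay as the last step left them, time stands still between calls to the robot, and variables do not carry over. Pictures are saved under pics/ and viewed, and the job is handed in when it is done.

Besides the shell and the picture viewer there is one more tool, called after ">>>" by a JSON object that holds its "fn" and its "kwargs", one argument or row to a line. jog_arm: Moves the arm, as the interface text tells. Its arguments: {"type":"object","properties":{"commands":{"type":"array","items":{"type":"array","items":{"type":"number"}}},"gripper":{"type":"number"},"newtons":{"type":"number"}},"required":["commands"]}

```bash
ls; mkdir -p pics; python3 - <<'E'
from workcell import observe, grab_frame, camera_info, bot, nets
import cv2
s=observe(); print({k:s[k] for k in('clock','position','tool_rot','force','grip_width')}, bot.tip_extent)
for c in('top','side'):
    im=grab_frame(c); cv2.imwrite(f'pics/{c}0.png',im[:,:,::-1]); print(c,camera_info(c))
E
```

```text
pics
{'clock': 0.0, 'position': array([0.23968206, 0.57683203, 0.20351493]), 'tool_rot': array([-1.54264135,  1.56966331, -1.93644687]), 'force': array([0.29827909, 0.01535337, 0.31893674]), 'grip_width': 0.08518700907898814} 0.011
top {'fov_y': 48.27127773212947, 'cx': 275.85555566407027, 'cy': 201.5972705063773, 'distortion': array([-0.12413954,  0.        ,  0.        ,  0.        ,  0.        ]), 'R': array([[ 0.01645423, -0.99927927,  0.0342081 ],
       [-0.98112479, -0.0227292 , -0.19203525],
       [ 0.19267437, -0.03040262, -0.98079165]]), 't': array([-0.06048755,  0.60162579,  1.02260528])}
side {'fov_y': 45.92846209187948, 'cx': 276.73462488211885, 'cy': 210.04415656219072, 'distortion': array([-0.09642717,  0.        ,  0.        ,  0.        ,  0.        ]), 'R': array([[-0.99330795, -0.11340479, -0.0218784 ],
       [-0.04378101,  0.54500802, -0.83728698],
       [ 0.10687626, -0.83072595, -0.54632578]]), 't': array([0.60149787, 0.11726928, 1.02095851])}
```

View pics/top0.png

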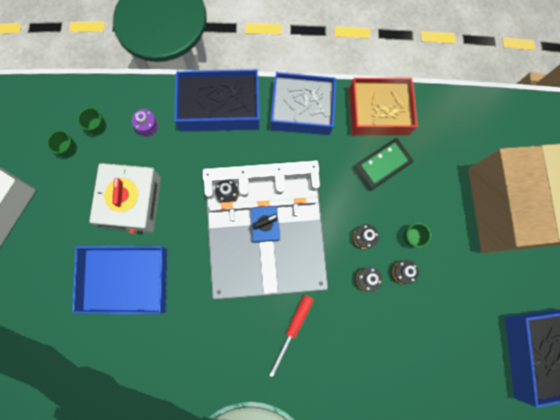

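View pics/side0.png

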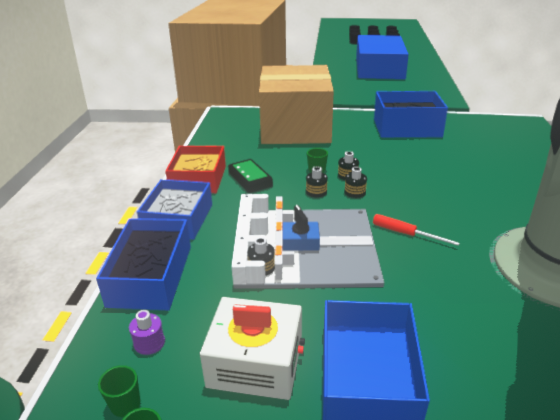

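The top view shows the isolator at (119,193), the fixture at (265,230) with one finished ring at (227,190), and the tote at (120,280). The waiting rings are at (366,236), (369,279) and (404,271), and the bystander sleeve is at (417,236). Possible mix-ups are the purple ring at (143,121), the spare sleeves at (90,120) and (60,144), and the other blue bins at (217,98), (303,101) and (535,358).

```bash
cat > h.py <<'E'
from workcell import observe, grab_frame, camera_info, bot, nets
import cv2, numpy as np
from scipy.spatial.transform import Rotation as Rt
def K(c):
    i=camera_info(c); f=210/np.tan(np.radians(i['fov_y'])/2)
    return np.array([[f,0,i['cx']],[0,f,i['cy']],[0,0,1]]),i['distortion'],i['R'],i['t']
def proj(c,P):
    k,d,R,t=K(c); return cv2.projectPoints(np.atleast_2d(np.float64(P)),cv2.Rodrigues(R)[0],t,k,d)[0][:,0]
def ray(c,uv):
    k,d,R,t=K(c); u=cv2.undistortPoints(np.float64([[uv]]),k,d)[0,0]
    return -R.T@t, R.T@np.array([u[0],u[1],1])
def atz(c,uv,z):
    o,v=ray(c,uv); return o+v*(z-o[2])/v[2]
def tri(uvt,uvs):
    A=[];b=[]
    for c,uv in(('top',uvt),('side',uvs)):
        o,v=ray(c,uv); v=v/np.linalg.norm(v); M=np.eye(3)-np.outer(v,v); A.append(M); b.append(M@o)
    return np.linalg.lstsq(np.vstack(A),np.hstack(b),rcond=None)[0]
def st():
    s=observe(); R=Rt.from_euler('xyz',s['tool_rot']).as_matrix()
    return s['clock'],s['position'],R,s
def pic(c,name,rect=None,sc=1,pts=None):
    im=grab_frame(c)[:,:,::-1].copy()
    if rect: l,t,r,b=rect
    else: l,t,r,b=0,0,560,420
    o=cv2.resize(im[t:b,l:r],None,fx=sc,fy=sc,interpolation=cv2.INTER_CUBIC)
    if pts is not None:
        for p in pts: cv2.circle(o,(int((p[0]-l+.5)*sc),int((p[1]-t+.5)*sc)),2,(255,0,255),-1)
    cv2.imwrite(f'pics/{name}.png',o)
E
python3 - <<'E'
from h import *
np.set_printoptions(precision=4,suppress=True)
t,p,R,s=st(); print(R)
zs={'station':0,'nest1':.012,'nest2':.012,'nest3':.012,'bar_face':.054,'knob_grip':.08,'test_supply':0,'isolator_grip':.117,'done1':.012,'new1':0,'tote':0,'sleeve1':0,'meter':0}
for c in('top','side'):
    grab_frame(c)
    for n,z in zs.items():
        for r in nets.pinpoint(c,n)[:6]:
            if r['p']>.3: print(c,n,round(r['p'],2),np.round(r['location'],1),atz(c,r['location'],z)[:2])
print(st()[0])
pic('top','t1',(185,145,345,305),5); pic('top','t2',(60,150,220,310),5); pic('top','t3',(330,210,450,300),6)
E
```

```text
[[-0.0003  0.3837  0.9234]
 [-0.001   0.9234 -0.3837]
 [-1.     -0.001   0.0001]]
top station 0.95 [262.7 231.4] [ 0.5406 -0.0199]
top nest1 0.96 [226.5 193.4] [0.6294 0.0695]
top nest1 0.94 [264.2 190.4] [ 0.639  -0.0214]
top nest1 0.58 [297.8 186.6] [ 0.6504 -0.1028]
top nest1 0.36 [269.1 220. ] [ 0.5668 -0.0346]
top nest2 0.96 [226.5 193.4] [0.6294 0.0695]
top nest2 0.94 [264.2 190.4] [ 0.639  -0.0214]
top nest2 0.58 [297.8 186.6] [ 0.6504 -0.1028]
top nest2 0.36 [269.1 220. ] [ 0.5668 -0.0346]
top nest3 0.96 [226.5 193.4] [0.6294 0.0695]
top nest3 0.94 [264.2 190.4] [ 0.639  -0.0214]
top nest3 0.58 [297.8 186.6] [ 0.6504 -0.1028]
top nest3 0.36 [269.1 220. ] [ 0.5668 -0.0346]
top bar_face 0.97 [264.6 206.5] [ 0.5916 -0.0229]
top knob_grip 0.61 [267.2 219.9] [ 0.5563 -0.0292]
top test_supply 0.69 [132.6 202.3] [0.6045 0.2992]
top isolator_grip 0.59 [117.1 192. ] [0.6048 0.3027]
top isolator_grip 0.58 [381.8 166.3] [ 0.6778 -0.2839]
top done1 0.91 [147.  126.4] [0.796  0.2752]
top done1 0.88 [228.1 193.6] [0.629  0.0656]
top new1 0.8 [367.7 280. ] [ 0.4281 -0.2737]
top new1 0.73 [4
[... 810 characters left out ...]
9.3 228.6] [ 0.6001 -0.0109]
side knob_grip 0.79 [299.8 216.9] [ 0.5568 -0.0208]
side test_supply 0.58 [254.2 363. ] [0.6087 0.3083]
side isolator_grip 0.87 [252.8 315.5] [0.6046 0.3122]
side done1 0.92 [151.9 339.8] [0.7939 0.2863]
side done1 0.67 [261.1 267.3] [0.6297 0.071 ]
side done1 0.61 [258.8 267.6] [0.6343 0.0723]
side new1 0.9 [352.9 192.5] [ 0.4361 -0.2639]
side new1 0.84 [315.7 195.2] [ 0.5319 -0.2428]
side new1 0.64 [349.  176.7] [ 0.4455 -0.3473]
side new1 0.4 [251.8 311.5] [0.6316 0.1874]
side tote 0.64 [369.2 375.8] [0.4165 0.3175]
side tote 0.56 [260.7 269.6] [0.632  0.0642]
side sleeve1 0.92 [319.  165.3] [ 0.5303 -0.4075]
side meter 0.92 [245.9 178.8] [ 0.7266 -0.3142]
1.5
```

View pics/t1.png

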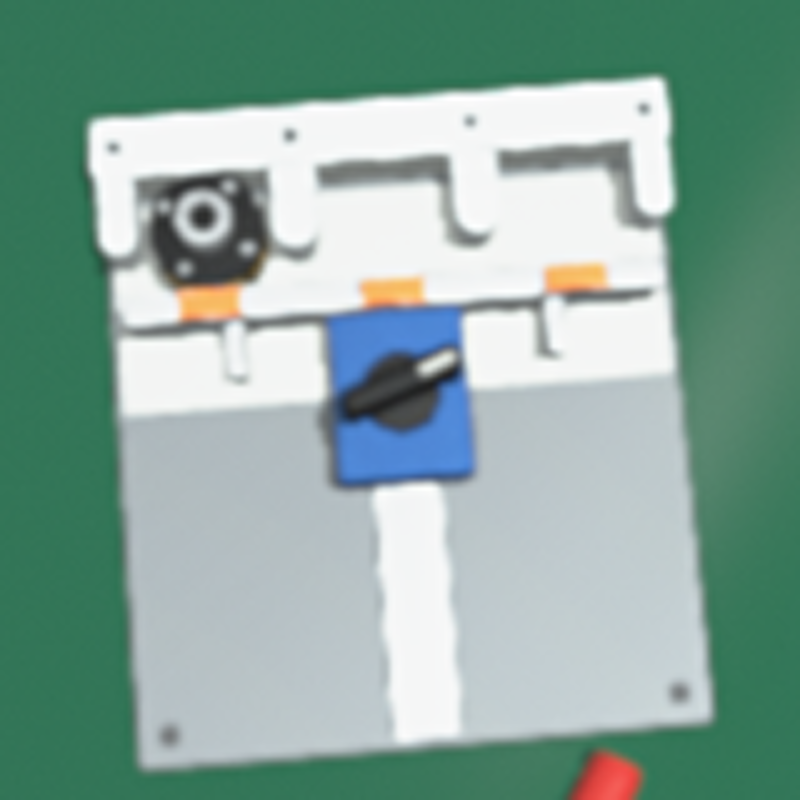

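View pics/t2.png

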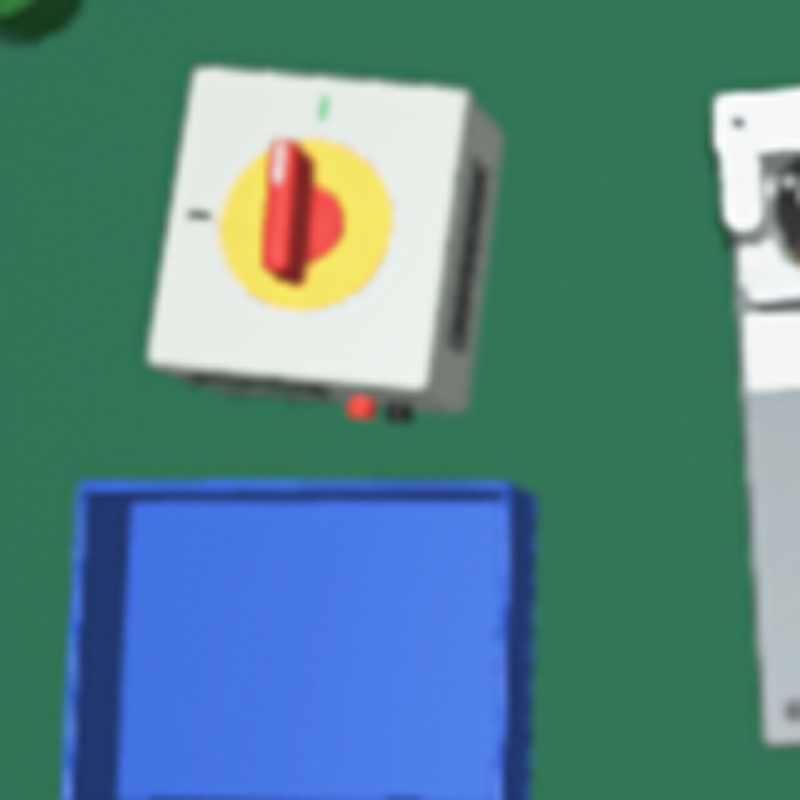

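View pics/t3.png

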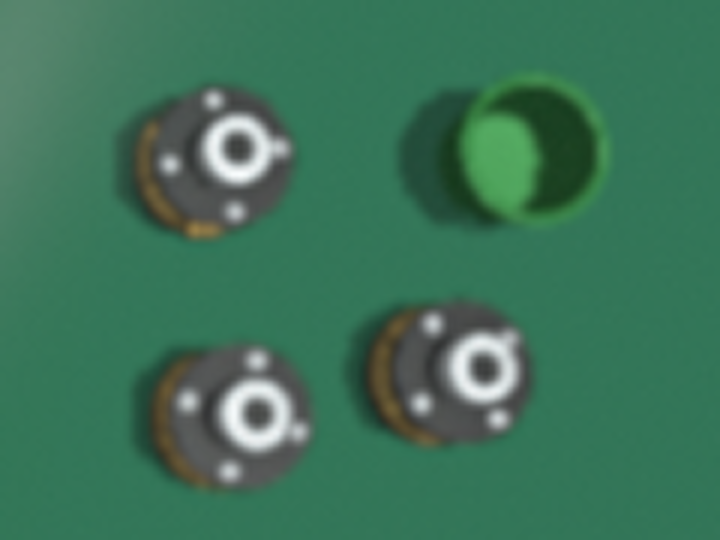

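```bash
python3 - <<'E'
from h import *
from scipy.optimize import least_squares
np.set_printoptions(precision=4,suppress=True)
c5=lambda x,y:(185+x/5-.5,145+y/5-.5)
pts=[((-.150,.135,.012),c5(140,768)),((-.150,-.135,.012),c5(713,718)),((None,.1275,.058),c5(113,147)),((None,.0425,.058),c5(290,135)),((None,-.0425,.058),c5(470,121)),((None,-.1275,.058),c5(644,108)),((-.138,.123,.012),c5(169,736)),((-.138,-.123,.012),c5(680,692))]
def W(q,P):
    P=np.array([[q[3] if a[0] is None else a[0],a[1],a[2]] for a in P]); c,s=np.cos(q[2]),np.sin(q[2])
    return np.c_[q[0]+c*P[:,0]-s*P[:,1],q[1]+s*P[:,0]+c*P[:,1],P[:,2]]
f=lambda q:(proj('top',W(q,[p for p,_ in pts[:6]]))-np.array([u for _,u in pts[:6]])).ravel()
r=least_squares(f,[.54,-.02,0,.13]); print('station',r.x,np.abs(r.fun).max()); S=r.x
c2=lambda x,y:(60+x/5-.5,150+y/5-.5)
P=[(.07,.065,.085),(.07,-.065,.085),(-.07,-.065,.085),(-.07,.065,.085)];U=np.array([c2(195,66),c2(470,92),c2(428,388),c2(148,362)])
r=least_squares(lambda q:(proj('top',W(q,P))-U).ravel(),[.6,.3,0,0]); print('supply',r.x,np.abs(r.fun).max()); Q=r.x
c3=lambda x,y:(330+x/6-.5,210+y/6-.5)
for n,u in zip('ABC',[c3(237,149),c3(255,413),c3(482,368)]): print(n,atz('top',u,.07))
print('done',atz('top',c5(203,217),.082))
N=W(S,[(.0954,-.085,.012),(.0954,0,.012),(.0954,.085,.012)]); print(N)
Kn=W(S,[(.0074+.06-.054,0,.08)]); print('knob',Kn)
o=np.vstack([W(S,[(-.15,.135,.012),(-.15,-.135,.012),(.15,-.135,.012),(.15,.135,.012),(.0674,.125,.056),(.0674,-.125,.056)]),W(S,[(.0954,.085,.082)]),Kn,W(Q,P),W(Q,[(0,0,.117)])])
pic('side','s1',(190,180,400,400),3.5,proj('side',o)); pic('top','t4',(60,150,340,320),2.8,proj('top',o))
pic('top','t5',(60,235,180,325),6); pic('side','s2',(290,140,380,205),8)
E
```

```text
station [ 0.5431 -0.0251  0.1017  0.1351] 1.138196292919588
supply [ 0.6059  0.3026 -0.0691  0.    ] 0.6900884290640192
A [ 0.5294 -0.2622  0.07  ]
B [ 0.4298 -0.2674  0.07  ]
C [ 0.4474 -0.3554  0.07  ]
done [0.6272 0.0678 0.082 ]
[[ 0.6467 -0.0999  0.012 ]
 [ 0.638  -0.0154  0.012 ]
 [ 0.6294  0.0692  0.012 ]]
knob [[ 0.5565 -0.0237  0.08  ]]
```

View pics/s1.png

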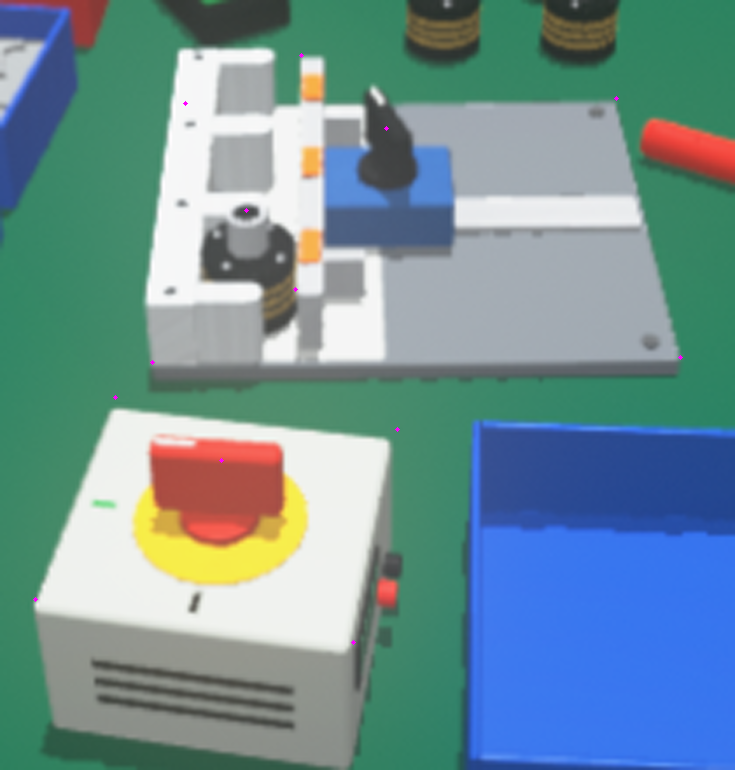

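View pics/t4.png

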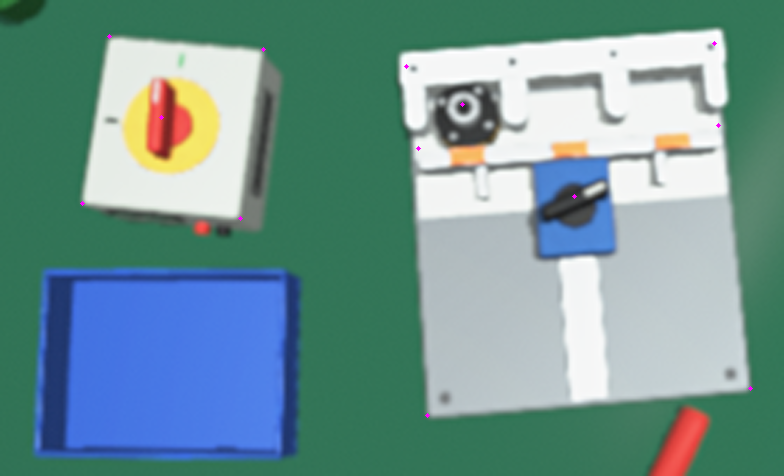

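View pics/t5.png

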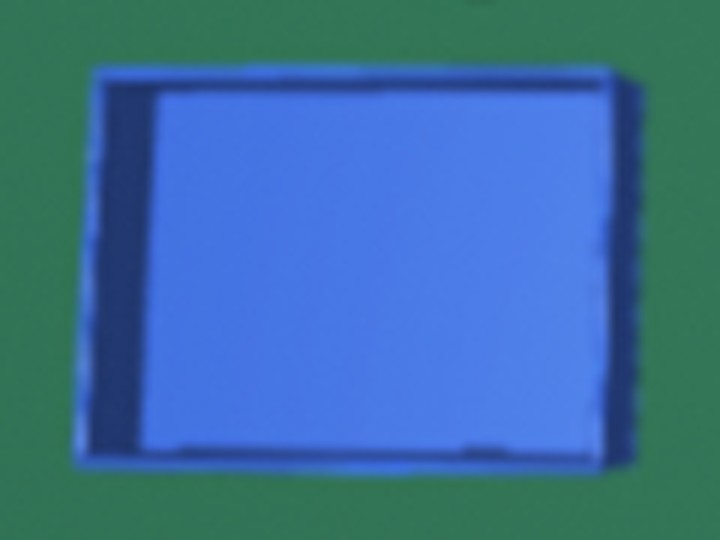

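View pics/s2.png

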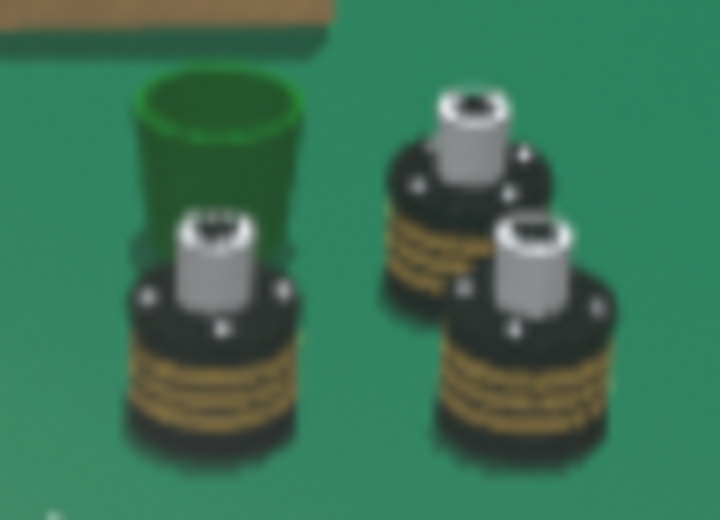

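```bash
python3 - <<'E'
from h import *
from scipy.optimize import least_squares
np.set_printoptions(precision=4,suppress=True)
c5=lambda x,y:(185+x/5-.5,145+y/5-.5)
cs=lambda x,y:(190+x/3.5-.5,180+y/3.5-.5)
SP=[(-.150,.135,.012),(-.150,-.135,.012)]+[(None,y,.058) for y in(.1275,.0425,-.0425,-.1275)]
UT=[c5(140,768),c5(713,718),c5(113,147),c5(290,135),c5(470,121),c5(644,108)]
US=[cs(680,360),cs(617,101),cs(170,290),cs(181,203),cs(190,124),cs(198,58)]
def W(q,P):
    P=np.array([[q[3] if a[0] is None else a[0],a[1],a[2]] for a in P]); c,s=np.cos(q[2]),np.sin(q[2])
    return np.c_[q[0]+c*P[:,0]-s*P[:,1],q[1]+s*P[:,0]+c*P[:,1],P[:,2]]
def fit(P,ut,us,q0):
    for nm,use in(('t',[('top',ut)]),('s',[('side',us)]),('both',[('top',ut),('side',us)])):
        r=least_squares(lambda q:np.concatenate([(proj(c,W(q,P))-np.array(u)).ravel() for c,u in use]),q0); print(nm,r.x,np.abs(r.fun).max())
    return r.x
S=fit(SP,UT,US,[.54,-.02,.1,.135])
c2=lambda x,y:(60+x/5-.5,150+y/5-.5)
P=[(.07,.065,.085),(.07,-.065,.085),(-.07,-.065,.085),(-.07,.065,.085)]
fit(P,[c2(195,66),c2(470,92),c2(428,388),c2(148,362)],[cs(36,606),cs(112,408),cs(390,440),cs(352,652)],[.6,.3,0,0])
c3=lambda x,y:(330+x/6-.5,210+y/6-.5)
c8=lambda x,y:(290+x/8-.5,140+y/8-.5)
for n,u,v in zip('ABC',[c3(237,149),c3(255,413),c3(482,368)],[c8(216,230),c8(533,232),c8(474,104)]): print(n,atz('top',u,.07)[:2],atz('side',v,.07)[:2],tri(u,v))
print('done',atz('top',c5(203,217),.082),atz('side',cs(247,212),.082),tri(c5(203,217),cs(247,212)))
print(W(S,[(.0954,-.085,.012),(.0954,0,.012),(.0954,.085,.012)])); print('knob',W(S,[(.0074+.06-.054,0,.08)]))
ct=lambda x,y:(60+x/6-.5,235+y/6-.5)
P=[(.075,.1,.065),(.075,-.1,.065),(-.075,-.1,.065),(-.075,.1,.065)];U=[ct(94,68),ct(610,68),ct(604,470),ct(75,466)]
r=least_squares(lambda q:(proj('top',W(q,P))-np.array(U)).ravel(),[.41,.3,0,0]); print('tote',r.x,r.fun)
E
```

```text
t [ 0.5431 -0.0251  0.1017  0.1351] 1.1381963028973132
s [ 0.5433 -0.0229  0.1001  0.1371] 1.0780422318740932
both [ 0.5431 -0.0243  0.1008  0.1364] 1.3832849071030182
t [ 0.6059  0.3026 -0.0691  0.    ] 0.6900884290640192
s [ 0.6065  0.308  -0.0632  0.    ] 1.266899632513912
both [ 0.6065  0.3056 -0.0655  0.    ] 1.8073942438931567
A [ 0.5294 -0.2622] [ 0.5321 -0.2593] [ 0.531  -0.2628  0.0679]
B [ 0.4298 -0.2674] [ 0.4322 -0.2657] [ 0.4309 -0.2678  0.0688]
C [ 0.4474 -0.3554] [ 0.4499 -0.3549] [ 0.4487 -0.3557  0.0694]
done [0.6272 0.0678 0.082 ] [0.629  0.0708 0.082 ] [0.6286 0.068  0.0797]
[[ 0.6466 -0.0993  0.012 ]
 [ 0.638  -0.0147  0.012 ]
 [ 0.6295  0.0698  0.012 ]]
knob [[ 0.5565 -0.023   0.08  ]]
tote [0.4169 0.3054 0.0307 0.    ] [-0.191  -0.1861  0.4362 -0.4042 -0.0587  0.2168 -0.203   0.3471]
```

```bash
cat >> h.py <<'E'
def Ra(a): c,s=np.cos(a),np.sin(a); return np.array([[0,c,s],[0,s,-c],[-1,0,0]])
def plan(P,a=None,step=40,rot=.14):
    """rows from the measured pose to TCP P with jaw yaw a (straight line)"""
    t,p,R,s=st(); P=np.array(P,float)
    Rg=Ra(a if a is not None else np.arctan2(R[1,1],R[0,1]))
    rv=Rt.from_matrix(R.T@Rg).as_rotvec(); n=max(1,int(np.ceil(np.linalg.norm(P-p)*1000/step)),int(np.ceil(np.linalg.norm(rv)/rot)))
    ps=p.copy();Rs=R.copy();rows=[]
    for i in range(n):
        w=p+(P-p)*(i+1)/n; Rw=R@Rt.from_rotvec(rv*(i+1)/n).as_matrix()
        d=np.round(Rs.T@(w-ps)*1000,0 if i<n-1 else 1); r=np.round(Rt.from_matrix(Rs.T@Rw).as_rotvec(),3)
        rows.append([float(x) for x in d]+[float(x) for x in r]); ps=ps+Rs@d/1000; Rs=Rs@Rt.from_rotvec(r).as_matrix()
    print('n',n); print(str(rows).replace(' ','').replace('.0,',',').replace('.0]',']').replace('-0,','0,'))
def show():
    t,p,R,s=st(); print('t %.2f p %s yaw %.3f tilt %.3f grip %.4f F %s q7 %.2f'%(t,np.round(p,4),np.arctan2(R[1,1],R[0,1]),np.arccos(-R[2,0]),s['grip_width'],np.round(s['force'],1),s['qpos'][6]))
E
python3 - <<'E'
from h import *
show(); plan([.606,.305,.19],-1.637)
E
```

```text
t 1.85 p [0.2399 0.5771 0.2041] yaw 1.177 tilt 0.000 grip 0.0857 F [-0.2 -0.7 -0. ] q7 -0.11
n 21
[[1,-5,21,0.134,0,-0],[0,-3,22,0.134,0,-0],[1,1,21,0.134,0,-0],[1,3,22,0.134,0,-0],[0,6,21,0.134,0,-0],[1,9,19,0.134,0,-0],[1,12,19,0.134,0,-0],[0,14,16,0.134,0,-0],[1,16,15,0.134,0,-0],[1,18,13,0.134,0,-0],[0,19,10,0.134,0,-0],[1,20,7,0.134,0,-0],[1,22,4,0.134,0,-0],[0,21,2,0.134,0,-0],[1,22,-1,0.134,0,-0],[1,21,-4,0.134,0,-0],[0,21,-7,0.134,0,-0],[1,19,-10,0.134,0,-0],[1,18,-12,0.134,0,-0],[0,16,-15,0.134,0,-0],[1.1,14.4,-16.4,0.134,0,-0]]
```

>>> {"fn": "jog_arm", "kwargs": {
  "commands": [
    [1,-5,21,0.14,0,0],
    [0,-3,22,0.14,0,0],
    [1,1,21,0.14,0,0],
    [1,3,22,0.14,0,0],
    [0,6,21,0.14,0,0],
    [1,9,19,0.14,0,0],
    [1,12,19,0.14,0,0],
    [0,14,16,0.14,0,0],
    [1,16,15,0.14,0,0],
    [1,18,13,0.14,0,0],
    [0,19,10,0.14,0,0],
    [1,20,7,0.14,0,0],
    [1,22,4,0.14,0,0],
    [0,21,2,0.14,0,0],
    [1,22,-1,0.14,0,0],
    [1,21,-4,0.14,0,0],
    [0,21,-7,0.14,0,0],
    [1,19,-10,0.14,0,0],
    [1,18,-12,0.14,0,0],
    [0,16,-15,0.14,0,0]
  ],
  "gripper": 0
}}

```text
clock: 3.85
position: [0.5683, 0.2762, 0.1909]
tool_rot: [-1.372, 1.566, 1.612]
force: [-0.5, -0.2, 0.7]
grip_width: 0.0854
```

```bash
python3 - <<'E'
from h import *
show(); plan([.606,.305,.19],-1.637)
E
```

```text
t 3.85 p [0.5683 0.2762 0.1909] yaw -1.729 tilt 0.005 grip 0.0854 F [-0.5 -0.2  0.7] q7 -1.86
n 2
[[1,-17,-16,-0.046,0,0.003],[0,-16.6,-17.5,-0.046,0.001,0.002]]
```

>>> {"fn": "jog_arm", "kwargs": {
  "commands": [
    [1,-17,-16,-0.046,0,0.003],
    [0,-17,-17,-0.046,0,0],
    [0,0,0,0,0,0]
  ]
}}

```text
clock: 4.15
position: [0.6088, 0.3028, 0.1899]
tool_rot: [-1.624, 1.57, 1.445]
force: [-0.4, -0.1, -0.8]
grip_width: 0.0857
```

```bash
python3 - <<'E'
from h import *
show(); plan([.606,.305,.109],-1.637,step=20)
pic('top','i1',(60,130,200,250),5); pic('side','i2',(180,230,340,400),4.5)
E
```

```text
t 4.15 p [0.6088 0.3028 0.1899] yaw -1.644 tilt 0.001 grip 0.0857 F [-0.4 -0.1 -0.8] q7 -1.81
n 5
[[16,0,1,-0.001,0,0],[16,-1,0,-0.002,0,0],[17,0,1,-0.001,0,0],[16,-1,0,-0.001,0,0],[15.9,0,0.9,-0.002,0,0.001]]
```

View pics/i1.png

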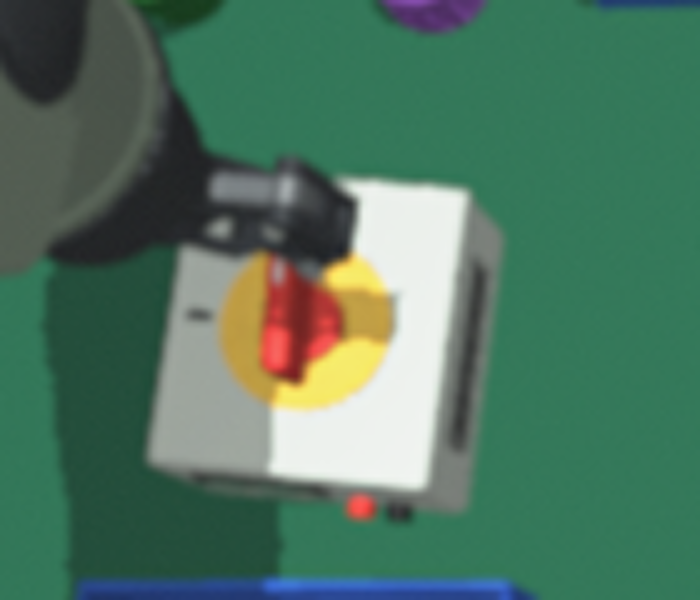

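View pics/i2.png

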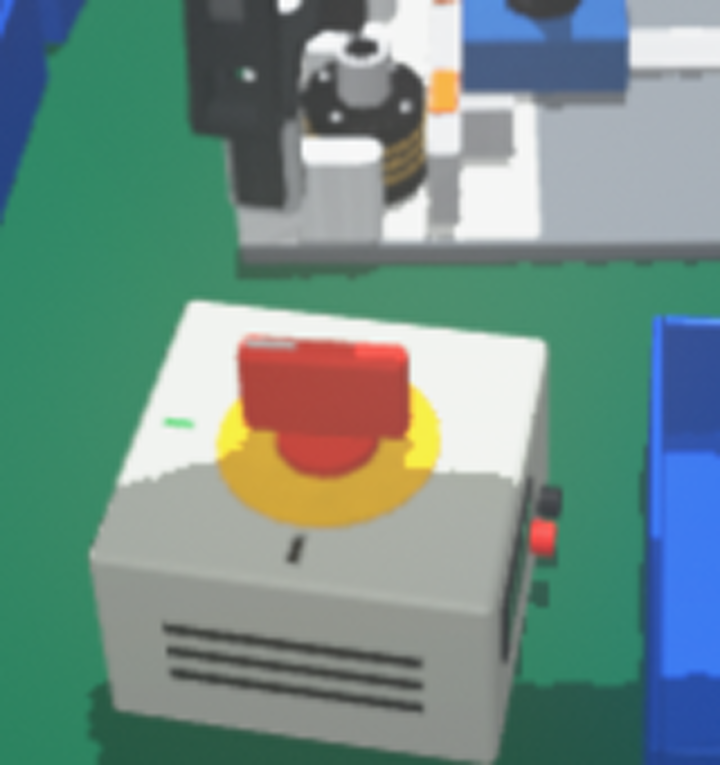

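```bash
python3 - <<'E'
from h import *
t,p,R,s=st()
for dy in(-.043,0,.043):
  P=p+R@np.array([0.0,dy,0]); print(P,proj('top',P),proj('side',P))
pic('top','i3'); pic('side','i4')
E
```

```text
[0.6105893  0.34432986 0.19004606] [[ 87.1800559  181.29126846]] [[242.53482139 294.51279879]]
[0.60734732 0.30145225 0.19003668] [[107.34833411 183.24299607]] [[249.60490005 274.85015348]]
[0.60410533 0.25857464 0.19002731] [[127.75513995 185.21896977]] [[256.04727368 256.93646916]]
```

View pics/i3.png

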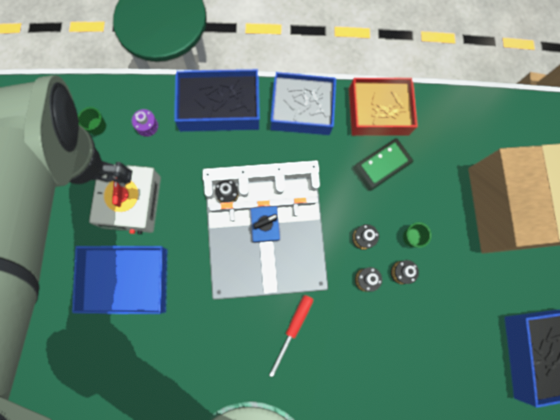

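View pics/i4.png

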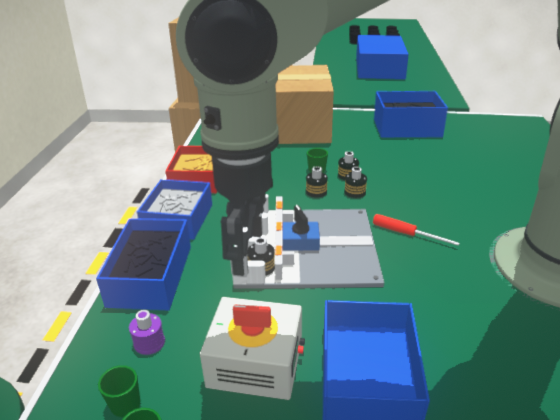

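```bash
python3 - <<'E'
from h import *
show()
t,p,R,s=st()
pts=[p+R@np.array(v) for v in([0,0,0],[0,.043,0],[0,-.043,0],[-.062,0,0],[-.062,.043,0],[-.062,-.043,0])]
print(proj('top',pts),proj('side',pts)); 
for c in('top','side'): print(c, -K(c)[2].T@K(c)[3])
pic('top','i5',(70,130,170,230),7,proj('top',pts)); pic('side','i6',(190,140,310,340),3.9,proj('side',pts))
E
```

```text
t 4.35 p [0.6069 0.3013 0.1904] yaw -1.646 tilt 0.001 grip 0.0855 F [ 0.5  0.3 -0.3] q7 -1.81
[[107.32868061 183.40821378]
 [127.7467855  185.39182271]
 [ 87.14883168 181.44877747]
 [ 97.27320166 175.97618629]
 [118.96910432 178.05912793]
 [ 75.86980357 173.92685953]] [[249.89559343 274.61306378]
 [256.332687   256.71427414]
 [242.83083775 294.2604766 ]
 [247.56443929 240.95892426]
 [254.42711445 223.79675265]
 [239.9891742  259.91634882]]
top [ 0.39423543 -0.01567961  1.12056525]
side [0.49349056 0.85243677 0.66912381]
```

View pics/i5.png

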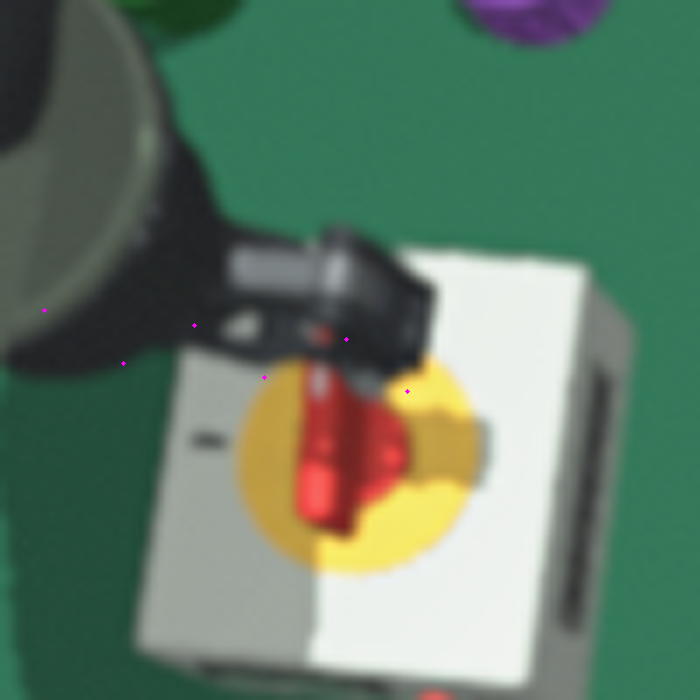

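View pics/i6.png

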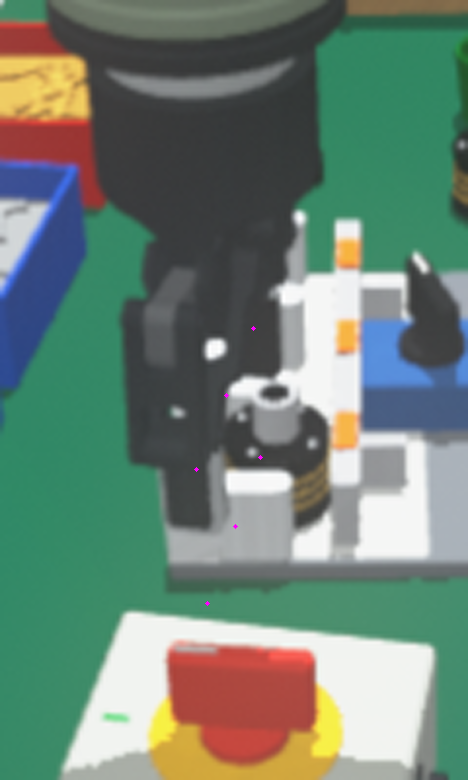

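>>> {"fn": "jog_arm", "kwargs": {
  "commands": [
    [0,0,0,0,0,0],
    [0,0,0,0,0,0],
    [0,0,0,0,0,0],
    [0,0,0,0,0,0],
    [0,0,0,0,0,0],
    [0,0,0,0,0,0],
    [0,0,0,0,0,0]
  ],
  "gripper": 255
}}

```text
clock: 5.15
position: [0.6062, 0.3016, 0.1913]
tool_rot: [-1.282, 1.569, 1.784]
force: [-0.5, -0.5, -0.5]
grip_width: 0.0004
```

```bash
python3 - <<'E'
from h import *
show()
t,p,R,s=st()
pts=[p+R@np.array(v) for v in([0,0,0],[0.011,0,0])]
print(proj('top',pts),proj('side',pts)); 
pic('top','i7',(70,130,170,230),7,proj('top',pts)); pic('side','i8',(190,180,310,340),4.5,proj('side',pts))
E
```

```text
t 5.15 p [0.6062 0.3016 0.1913] yaw -1.646 tilt 0.002 grip 0.0004 F [-0.5 -0.5 -0.5] q7 -1.81
[[107.01188538 183.64548515]
 [108.66925996 184.86517547]] [[250.30710155 274.32463839]
 [250.69267219 279.97309967]]
```

View pics/i7.png

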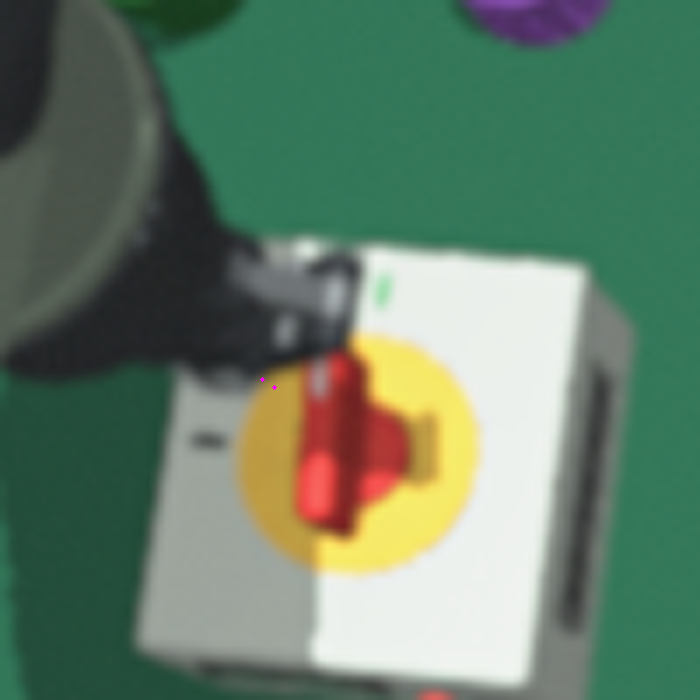

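View pics/i8.png

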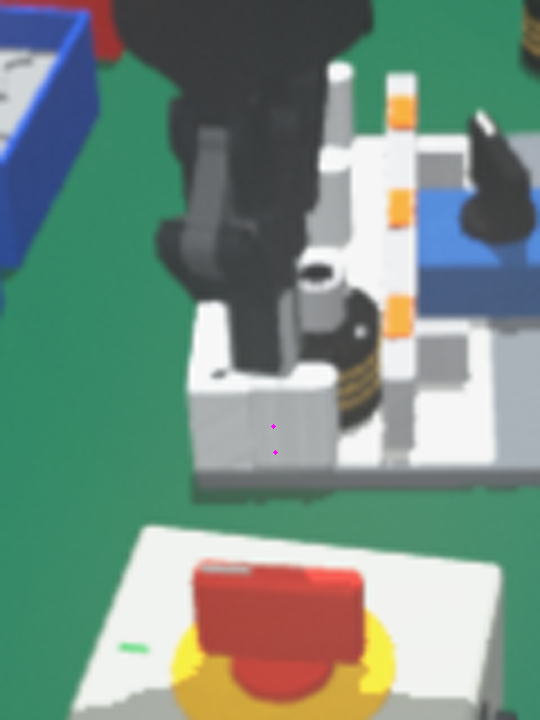

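```bash
python3 - <<'E'
from h import *
for u in((116,179.5),(110,182),(113,176)):
  print(tri(u,(248.6,262.2)), [proj(c,tri(u,(248.6,262.2))) for c in('top','side')])
s=observe(); print(s['qpos'],s['tool_rot'],s['position'])
for i in range(3): print(observe()['position'])
E
```

```text
[0.61268523 0.28145802 0.1977987 ] [array([[115.99727345, 180.00869358]]), array([[247.93154879, 262.04104671]])]
[0.6081469  0.29117449 0.20524569] [array([[110.00185516, 181.22674523]]), array([[249.62699867, 262.43800623]])]
[0.61506028 0.2864139  0.20273192] [array([[112.98047045, 178.24275915]]), array([[245.6452596, 261.4731669]])]
[-0.94615174  0.72057153  0.68498641  1.48659288 -0.48725438  1.10864337
 -1.81007841] [-1.27415844  1.56895737  1.79189174] [0.60619334 0.30164411 0.19130871]
[0.60619334 0.30164411 0.19130871]
[0.60619334 0.30164411 0.19130871]
[0.60619334 0.30164411 0.19130871]
```

>>> {"fn": "jog_arm", "kwargs": {
  "commands": [
    [0,0,0,0,0,0],
    [0,0,0,0,0,0],
    [0,0,0,0,0,0],
    [0,0,0,0,0,0],
    [0,0,0,0,0,0],
    [15,0,0,0,0,0],
    [15,0,0,0,0,0],
    [15,0,0,0,0,0],
    [0,0,0,0,0,0]
  ],
  "gripper": 0
}}

```text
clock: 6.15
position: [0.6056, 0.3016, 0.1418]
tool_rot: [-0.653, 1.569, 2.413]
force: [-0.5, -0.2, -0.4]
grip_width: 0.0853
```

```bash
python3 - <<'E'
from h import *
show()
t,p,R,s=st()
pts=[p+R@np.array(v) for v in([0,0,0],[0,.043,0],[0,-.043,0])]
pic('top','i9',(70,130,170,230),7,proj('top',pts)); pic('side','i10',(190,220,310,360),5,proj('side',pts))
E
```

```text
t 6.15 p [0.6056 0.3016 0.1418] yaw -1.646 tilt 0.002 grip 0.0853 F [-0.5 -0.2 -0.4] q7 -1.78
```

View pics/i9.png

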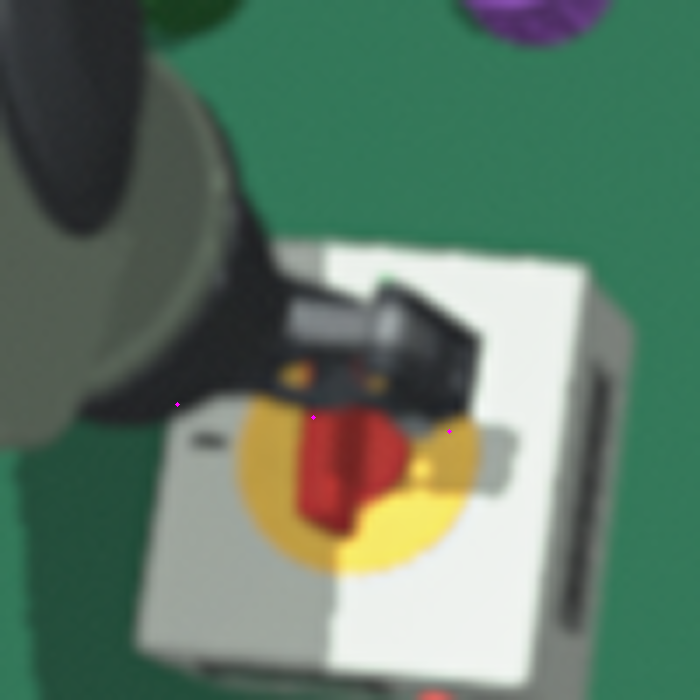

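View pics/i10.png

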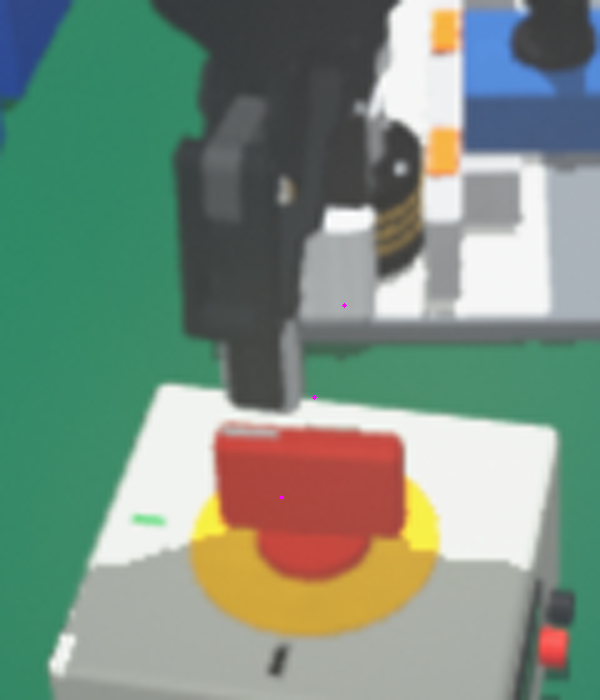

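```bash
python3 - <<'E'
from h import *
def aty(c,uv,y):
    o,v=ray(c,uv); return o+v*(y-o[1])/v[1]
def atx(c,uv,x):
    o,v=ray(c,uv); return o+v*(x-o[0])/v[0]
for y in(.335,.345,.355):
  for u in((228,403),(262,408),(300,410)): print(y,u,aty('side',(190+u[0]/5-.5,220+u[1]/5-.5),y).round(4))
for u in((478,340),(465,415),(425,435),(400,415)):
  for z in(.13,.14,.16,.18): print(u,atz('top',(70+u[0]/7-.5,130+u[1]/7-.5),z).round(4))
E
```

```text
0.335 (228, 403) [0.6244 0.335  0.1693]
0.335 (262, 408) [0.6145 0.335  0.1682]
0.335 (300, 410) [0.6033 0.335  0.1684]
0.345 (228, 403) [0.6219 0.345  0.1789]
0.345 (262, 408) [0.6122 0.345  0.1779]
0.345 (300, 410) [0.6012 0.345  0.1781]
0.355 (228, 403) [0.6194 0.355  0.1886]
0.355 (262, 408) [0.6098 0.355  0.1875]
0.355 (300, 410) [0.5991 0.355  0.1877]
(478, 340) [0.6341 0.2554 0.13  ]
(478, 340) [0.6317 0.2526 0.14  ]
(478, 340) [0.6268 0.2472 0.16  ]
(478, 340) [0.622  0.2417 0.18  ]
(465, 415) [0.6101 0.2576 0.13  ]
(465, 415) [0.6079 0.2549 0.14  ]
(465, 415) [0.6036 0.2494 0.16  ]
(465, 415) [0.5992 0.2438 0.18  ]
(425, 435) [0.6035 0.2697 0.13  ]
(425, 435) [0.6014 0.2668 0.14  ]
(425, 435) [0.5972 0.2611 0.16  ]
(425, 435) [0.5929 0.2553 0.18  ]
(400, 415) [0.6097 0.2781 0.13  ]
(400, 415) [0.6075 0.2751 0.14  ]
(400, 415) [0.6031 0.2692 0.16  ]
(400, 415) [0.5988 0.2633 0.18  ]
```

>>> {"fn": "jog_arm", "kwargs": {
  "commands": [
    [11,0,0,0,0,0],
    [11,0,0,0,0,0],
    [11,0,0,0,0,0],
    [0,0,0,0,0,0]
  ]
}}

```text
clock: 6.65
position: [0.6072, 0.302, 0.109]
tool_rot: [-2.081, 1.567, 0.985]
force: [-0.3, -0.4, 0.7]
grip_width: 0.0855
```

```bash
python3 - <<'E'
from h import *
show()
t,p,R,s=st()
pts=[p+R@np.array(v) for v in([0,0,0],[0,.043,0],[0,-.043,0])]
pic('top','i11',(70,130,170,230),7,proj('top',pts)); pic('side','i12',(190,220,310,360),5,proj('side',pts))
E
```

```text
t 6.65 p [0.6072 0.302  0.109 ] yaw -1.646 tilt 0.004 grip 0.0855 F [-0.3 -0.4  0.7] q7 -1.76
```

View pics/i11.png

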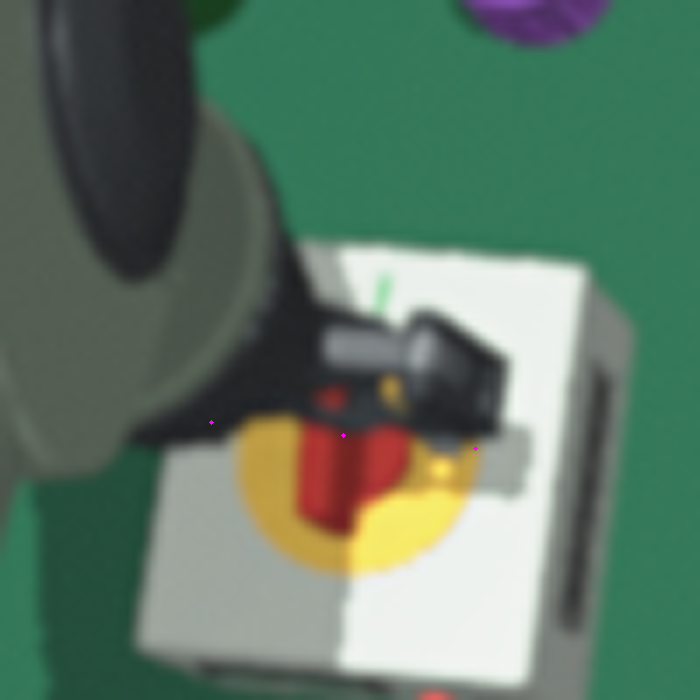

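View pics/i12.png

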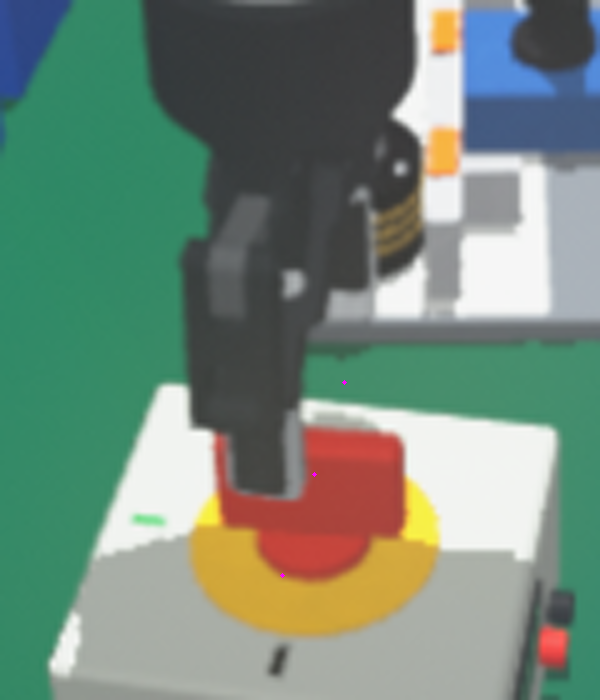

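```bash
python3 - <<'E'
from h import *
def aty(c,uv,y):
    o,v=ray(c,uv); return o+v*(y-o[1])/v[1]
f=lambda u:(190+u[0]/5-.5,220+u[1]/5-.5)
for u in((228,490),(290,497),(305,498)):print(u,aty('side',f(u),.345).round(4),aty('side',f(u),.358).round(4))
for u in((218,435),(403,440),(228,525),(405,535)):print('wing',u,aty('side',f(u),.3115).round(4))
g=lambda u:(70+u[0]/7-.5,130+u[1]/7-.5)
for z in(.12,.13,.14,.15): print(z,atz('top',g((505,360)),z).round(4),atz('top',g((495,432)),z).round(4),atz('top',g((455,450)),z).round(4))
E
```

```text
(228, 490) [0.6244 0.345  0.1439] [0.6211 0.358  0.1573]
(290, 497) [0.6061 0.345  0.1428] [0.6032 0.358  0.1563]
(305, 498) [0.6016 0.345  0.1428] [0.5988 0.358  0.1563]
wing (218, 435) [0.6345 0.3115 0.1328]
wing (403, 440) [0.5771 0.3115 0.1359]
wing (228, 525) [0.6342 0.3115 0.0936]
wing (405, 535) [0.5777 0.3115 0.0947]
0.12 [0.6302 0.249  0.12  ] [0.6071 0.2505 0.12  ] [0.601  0.2627 0.12  ]
0.13 [0.6279 0.2464 0.13  ] [0.6049 0.2478 0.13  ] [0.599  0.2599 0.13  ]
0.14 [0.6255 0.2438 0.14  ] [0.6028 0.2452 0.14  ] [0.5969 0.2572 0.14  ]
0.15 [0.6232 0.2411 0.15  ] [0.6007 0.2425 0.15  ] [0.5948 0.2544 0.15  ]
```

>>> {"fn": "jog_arm", "kwargs": {
  "commands": [
    [8,1,-3,0,0,0],
    [8,1,-3,0,0,0],
    [8,0,0,0,0,0],
    [7,0,0,0,0,0],
    [0,0,0,0,0,0]
  ]
}}

```text
clock: 7.25
position: [0.6149, 0.2996, 0.0774]
tool_rot: [-2.318, 1.565, 0.748]
force: [-1.2, -0.8, 0.0]
grip_width: 0.0853
```

```bash
python3 - <<'E'
from h import *
show()
t,p,R,s=st(); print(R)
pts=[p+R@np.array(v) for v in([0,0,0],[0,.043,0],[0,-.043,0])]
pic('top','i13',(70,130,170,230),7,proj('top',pts)); pic('side','i14',(190,220,310,360),5,proj('side',pts))
E
```

```text
t 7.25 p [0.6149 0.2996 0.0774] yaw -1.647 tilt 0.006 grip 0.0853 F [-1.2 -0.8  0. ] q7 -1.74
[[ 0.0044879  -0.07577734 -0.99711466]
 [ 0.0041625  -0.99711465  0.07579607]
 [-0.99998127 -0.00449066 -0.00415953]]
```

View pics/i13.png

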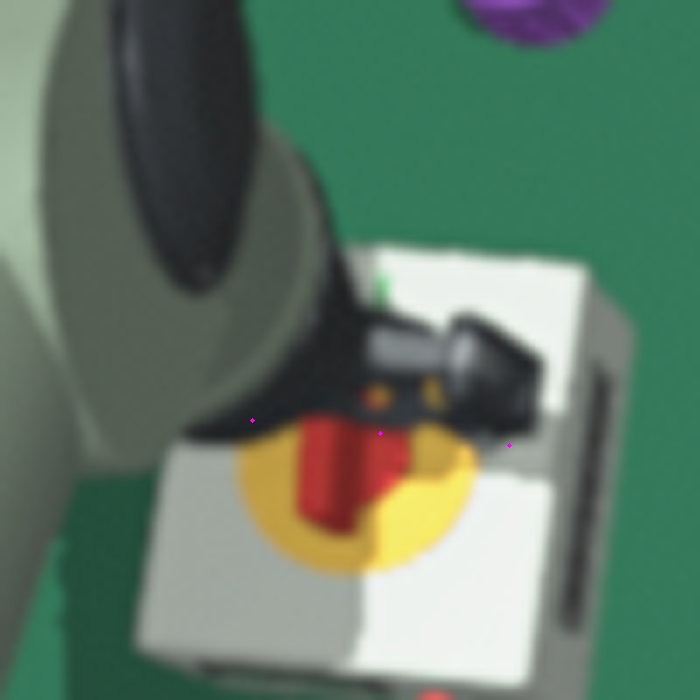

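View pics/i14.png

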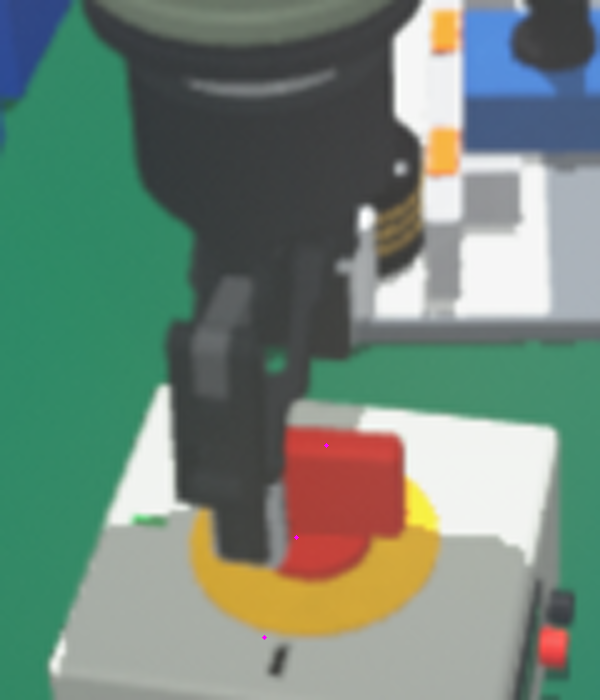

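>>> {"fn": "jog_arm", "kwargs": {
  "commands": [
    [0,-2,5,0,0.002,0.002],
    [0,-2,5,0,0.002,0.002],
    [0,0,4,0,0,0],
    [0,0,0,0,0,0]
  ]
}}

```text
clock: 7.75
position: [0.6004, 0.3059, 0.0794]
tool_rot: [-2.978, 1.56, 0.089]
force: [-0.5, -0.2, 0.5]
grip_width: 0.0853
```

```bash
python3 - <<'E'
from h import *
show()
t,p,R,s=st(); print(R)
pts=[p+R@np.array(v) for v in([0,0,0],[0,.043,0],[0,-.043,0])]
pic('top','i15',(70,130,170,230),7,proj('top',pts)); pic('side','i16',(190,220,310,360),5,proj('side',pts))
E
```

```text
t 7.75 p [0.6004 0.3059 0.0794] yaw -1.646 tilt 0.010 grip 0.0853 F [-0.5 -0.2  0.5] q7 -1.76
[[ 1.03907378e-02 -7.51690963e-02 -9.97116663e-01]
 [ 9.24284417e-04 -9.97169347e-01  7.51826998e-02]
 [-9.99945588e-01 -1.70282311e-03 -1.02918476e-02]]
```

View pics/i16.png

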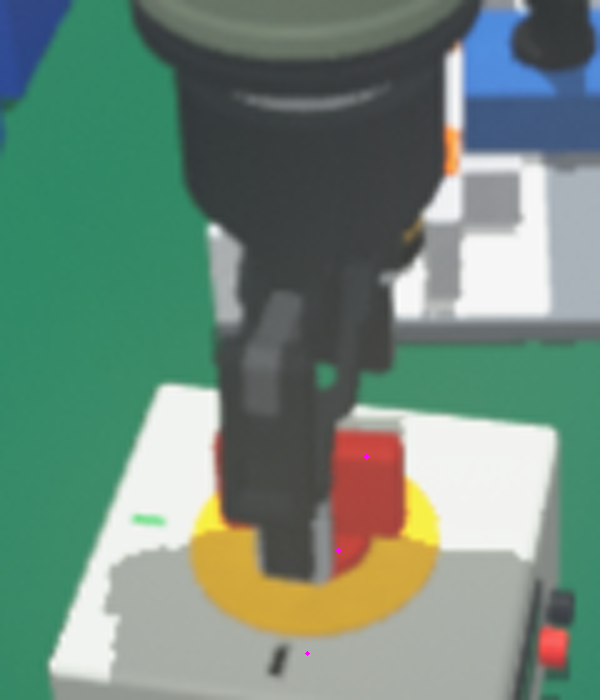

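View pics/i15.png

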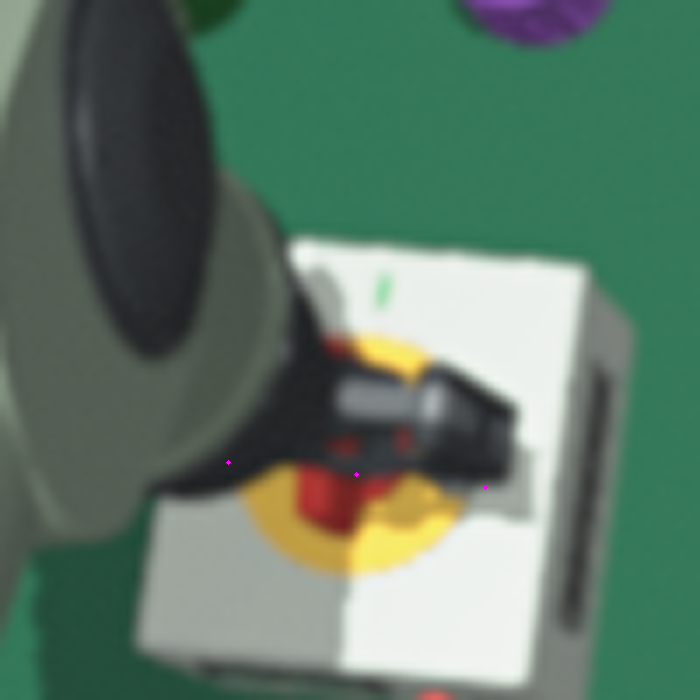

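```bash
python3 - <<'E'
from h import *
def aty(c,uv,y):
    o,v=ray(c,uv); return o+v*(y-o[1])/v[1]
f=lambda u:(190+u[0]/5-.5,220+u[1]/5-.5)
for u in((262,572),(318,580),(333,578)):print(u,aty('side',f(u),.347).round(4),aty('side',f(u),.36).round(4))
g=lambda u:(70+u[0]/7-.5,130+u[1]/7-.5)
for z in(.1,.11,.12): print(z,atz('top',g((517,412)),z).round(4),atz('top',g((508,480)),z).round(4),atz('top',g((470,490)),z).round(4))
plan([.6,.305,.077],-1.637)
E
```

```text
(262, 572) [0.616  0.347  0.1122] [0.6128 0.36   0.1265]
(318, 580) [0.5991 0.347  0.1105] [0.5964 0.36   0.1249]
(333, 578) [0.5945 0.347  0.1119] [0.5919 0.36   0.1262]
0.1 [0.618  0.2492 0.1   ] [0.5958 0.2505 0.1   ] [0.5923 0.2625 0.1   ]
0.11 [0.6158 0.2466 0.11  ] [0.5938 0.2479 0.11  ] [0.5904 0.2598 0.11  ]
0.12 [0.6136 0.244  0.12  ] [0.5919 0.2453 0.12  ] [0.5884 0.257  0.12  ]
n 1
[[2.4,0.9,1,-0.009,-0.011,0.002]]
```

>>> {"fn": "jog_arm", "kwargs": {
  "commands": [
    [2,1,0,-0.009,-0.01,0.002],
    [0,0,0,0,0,0]
  ]
}}

```text
clock: 8.05
position: [0.6012, 0.3046, 0.0774]
tool_rot: [1.706, 1.57, -1.501]
force: [-0.0, 0.1, -0.8]
grip_width: 0.0853
```

>>> {"fn": "jog_arm", "kwargs": {
  "commands": [
    [0,0,0,0,0,0],
    [0,0,0,0,0,0],
    [0,0,0,0,0,0],
    [0,0,0,0,0,0],
    [0,0,0,0,0,0],
    [0,0,0,0,0,0]
  ],
  "gripper": 255,
  "newtons": 30
}}

```text
clock: 8.65
position: [0.602, 0.3058, 0.0775]
tool_rot: [-2.206, 1.569, 0.87]
force: [2.5, 1.9, -3.3]
grip_width: 0.0125
```

```bash
python3 - <<'E'
from h import *
show()
t,p,R,s=st(); print(R,s['moment'])
pic('top','i17',(70,130,170,230),7); pic('side','i18',(190,220,310,360),5)
E
```

```text
t 8.65 p [0.602  0.3058 0.0775] yaw -1.636 tilt 0.002 grip 0.0125 F [ 2.5  1.9 -3.3] q7 -1.75
[[ 0.00137186 -0.06552469 -0.99785001]
 [ 0.00162663 -0.99784948  0.06552689]
 [-0.99999774 -0.00171303 -0.00126232]] [ 0.17749476 -0.30293931 -0.04977364]
```

View pics/i18.png

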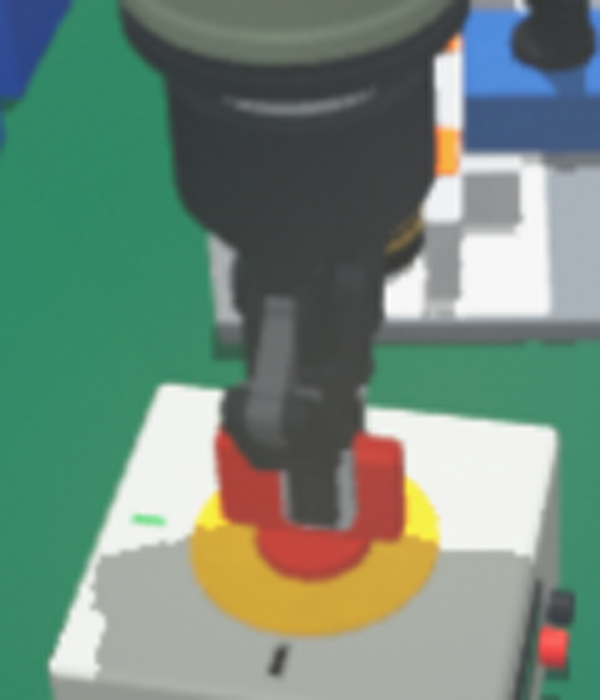

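View pics/i17.png

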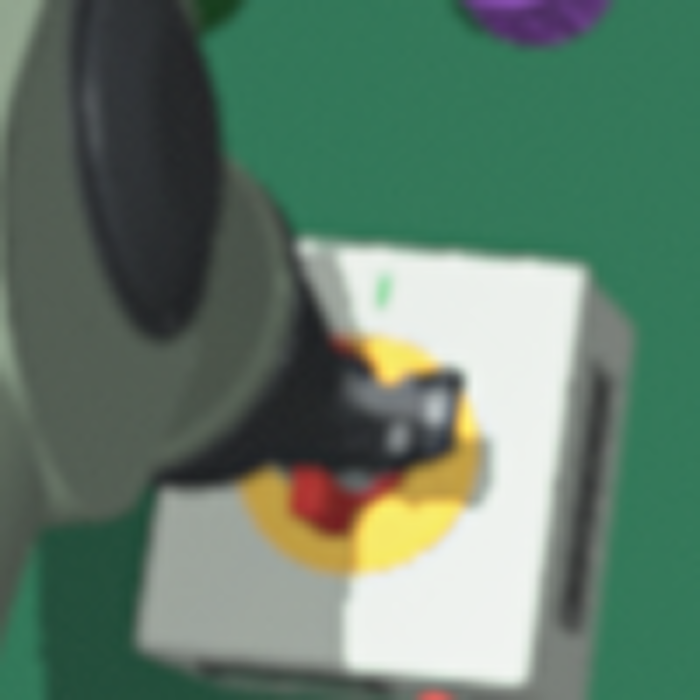

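>>> {"fn": "jog_arm", "kwargs": {
  "commands": [
    [0,0,0,-0.1,0,0],
    [0,0,0,-0.1,0,0],
    [0,0,0,-0.1,0,0],
    [0,0,0,-0.1,0,0]
  ],
  "newtons": 50
}}

```text
clock: 9.15
position: [0.6024, 0.3038, 0.0776]
tool_rot: [2.176, 1.568, -0.62]
force: [3.8, 0.2, -4.9]
grip_width: 0.012
```

```bash
python3 - <<'E'
from h import *
show(); t,p,R,s=st(); print(R,s['moment'])
E
```

```text
t 9.15 p [0.6024 0.3038 0.0776] yaw -1.225 tilt 0.002 grip 0.0120 F [ 3.8  0.2 -4.9] q7 -1.41
[[ 0.00201513  0.33883011 -0.94084542]
 [-0.00143731 -0.94084537 -0.33883317]
 [-0.99999694  0.00203508 -0.00140892]] [-0.04141581 -0.65139561 -0.26871952]
```

>>> {"fn": "jog_arm", "kwargs": {
  "commands": [
    [0,0,0,-0.12,0,0],
    [0,0,0,-0.12,0,0],
    [0,0,0,-0.12,0,0],
    [0,0,0,-0.12,0,0],
    [0,0,0,-0.12,0,0],
    [0,0,0,-0.12,0,0]
  ]
}}

```text
clock: 9.75
position: [0.605, 0.3009, 0.0777]
tool_rot: [1.502, 1.563, -0.547]
force: [5.2, 1.7, -5.1]
grip_width: 0.0119
```

```bash
python3 - <<'E'
from h import *
show(); t,p,R,s=st(); print(R,s['moment'])
E
```

```text
t 9.75 p [0.605  0.3009 0.0777] yaw -0.479 tilt 0.008 grip 0.0119 F [ 5.2  1.7 -5.1] q7 -0.81
[[ 6.55296656e-03  8.87584086e-01 -4.60599120e-01]
 [-3.99154349e-03 -4.60582123e-01 -8.87608121e-01]
 [-9.99970563e-01  7.65496775e-03  5.24651234e-04]] [ 0.31727367 -0.98088279 -0.037624  ]
```

>>> {"fn": "jog_arm", "kwargs": {
  "commands": [
    [0,0,0,-0.12,0,0],
    [0,0,0,-0.12,0,0],
    [0,0,0,-0.12,0,0],
    [0,0,0,-0.06,0,0],
    [0,0,0,0,0,0]
  ]
}}

```text
clock: 10.25
position: [0.6071, 0.3004, 0.0776]
tool_rot: [1.349, 1.56, -0.262]
force: [-1.5, 3.6, -0.6]
grip_width: 0.0122
```

```bash
python3 - <<'E'
from h import *
show(); t,p,R,s=st(); print(R,s['moment'])
E
```

```text
t 10.25 p [0.6071 0.3004 0.0776] yaw -0.040 tilt 0.011 grip 0.0122 F [-1.5  3.6 -0.6] q7 -0.46
[[ 0.01029624  0.99914041 -0.04015496]
 [-0.00275816 -0.04012855 -0.99919072]
 [-0.99994319  0.01039866  0.00234262]] [ 0.82673335  0.25982893 -1.11024596]
```

```bash
cat >> h.py <<'E'
OFF=np.array([-.030,0,-.0052])
def planC(C,a=None,**k):
    if a is None:
        R=st()[2]; a=np.arctan2(R[1,1],R[0,1])
    plan(np.array(C)-Ra(a)@OFF,a,**k)
def showC():
    show(); t,p,R,s=st(); print('C',(p+R@OFF).round(4))
E
python3 - <<'E'
from h import *
a=atz('top',(185+345/5-.5,145+410/5-.5),.094);b=atz('top',(185+455/5-.5,145+355/5-.5),.094); print(a,b,np.arctan2(*(b-a)[[1,0]]))
showC()
p=st()[1]; planC([.6072,.3055,.19])
E
```

```text
[0.53873654 0.00095408 0.094     ] [ 0.56443036 -0.04722924  0.094     ] -1.0809027125781492
t 10.25 p [0.6071 0.3004 0.0776] yaw -0.040 tilt 0.011 grip 0.0122 F [-1.5  3.6 -0.6] q7 -0.46
C [0.607  0.3057 0.1076]
n 3
[[-27,0,0,0,0.001,-0.003],[-28,0,0,0,0.001,-0.004],[-27.4,0.4,0.2,0,0,-0.003]]
```

>>> {"fn": "jog_arm", "kwargs": {
  "commands": [
    [0,0,0,0,0,0],
    [0,0,0,0,0,0],
    [0,0,0,0,0,0],
    [0,0,0,0,0,0],
    [-20,0,0,0,0,0],
    [-40,0,0,0,0,0],
    [-40,0,0,0,0,0],
    [0,0,0,0,0,0]
  ],
  "gripper": 0
}}

```text
clock: 11.05
position: [0.6051, 0.2991, 0.1796]
tool_rot: [0.836, 1.56, -0.782]
force: [0.9, 0.1, 0.2]
grip_width: 0.0856
```

```bash
python3 - <<'E'
from h import *
showC(); planC([.5565,-.023,.15],.46)
pic('side','k0',(180,230,340,400),4.5)
E
```

```text
t 11.05 p [0.6051 0.2991 0.1796] yaw -0.047 tilt 0.010 grip 0.0856 F [0.9 0.1 0.2] q7 -0.48
C [0.6052 0.3045 0.2096]
n 9
[[7,-3,36,-0.056,0.001,-0.001],[7,-6,37,-0.057,0.001,-0],[6,-8,35,-0.056,0.001,-0.001],[7,-9,36,-0.056,0.001,-0.001],[7,-12,35,-0.057,0.001,-0],[7,-13,34,-0.056,0.001,-0.001],[6,-16,33,-0.056,0.001,-0.001],[7,-17,32,-0.056,0.001,-0],[6.6,-18.8,31.8,-0.057,0.001,-0.001]]
```

View pics/k0.png

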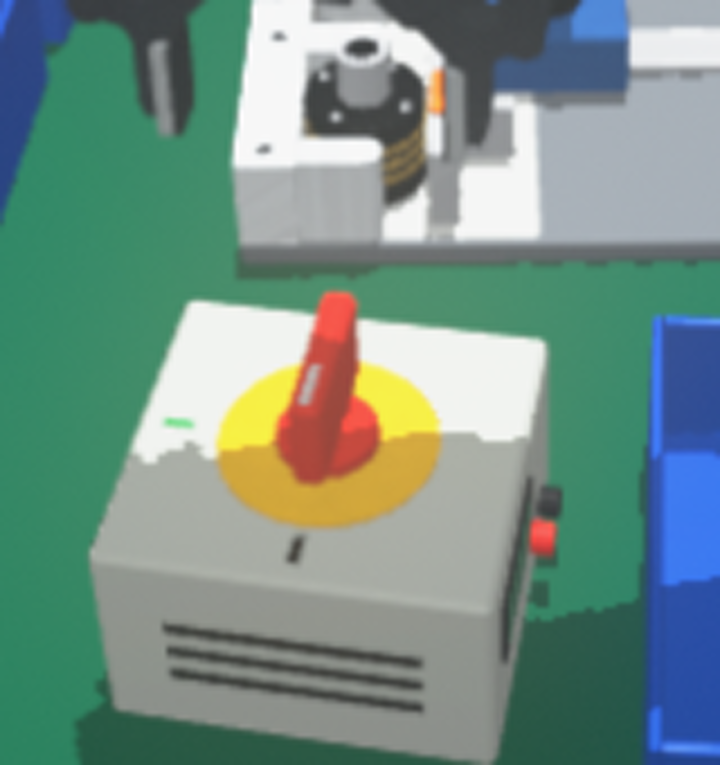

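>>> {"fn": "jog_arm", "kwargs": {
  "commands": [
    [7,-3,36,-0.056,0,0],
    [7,-6,37,-0.057,0,0],
    [6,-8,35,-0.056,0,0],
    [7,-9,36,-0.056,0,0],
    [7,-12,35,-0.057,0,0],
    [7,-13,34,-0.056,0,0],
    [6,-16,33,-0.056,0,0],
    [7,-17,32,-0.056,0,0],
    [7,-19,32,-0.057,0,0]
  ]
}}

```text
clock: 12.0
position: [0.5545, -0.0343, 0.1094]
tool_rot: [-0.735, 1.562, -1.817]
force: [0.9, -0.6, 0.1]
grip_width: 0.0853
```

```bash
python3 - <<'E'
from h import *
showC(); planC([.555,-.0225,.13],.48)
E
```

```text
t 12.00 p [ 0.5545 -0.0343  0.1094] yaw 0.488 tilt 0.009 grip 0.0853 F [ 0.9 -0.6  0.1] q7 0.49
C [ 0.5522 -0.0295  0.1394]
n 1
[[9.4,6,-5.1,0.008,0.007,0.006]]
```

>>> {"fn": "jog_arm", "kwargs": {
  "commands": [
    [9,6,-5,0.008,0.007,0.006],
    [0,0,0,0,0,0]
  ]
}}

```text
clock: 12.2
position: [0.5553, -0.0334, 0.098]
tool_rot: [-1.622, 1.567, -2.719]
force: [0.4, 0.5, 0.3]
grip_width: 0.0853
```

```bash
python3 - <<'E'
from h import *
showC(); planC([.555,-.0225,.075],.48,step=14)
t,p,R,s=st(); pts=[p+R@(OFF+np.array(v)) for v in([0,0,0],[0,.043,0],[0,-.043,0])]
pic('top','k1',(215,165,325,275),7,proj('top',pts)); pic('side','k2',(240,150,360,270),5,proj('side',pts))
E
```

```text
t 12.20 p [ 0.5553 -0.0334  0.098 ] yaw 0.474 tilt 0.004 grip 0.0853 F [0.4 0.5 0.3] q7 0.48
C [ 0.553  -0.0287  0.128 ]
n 4
[[13,1,-1,-0.002,0,0.001],[14,1,-1,-0.001,0,0.001],[13,2,-1,-0.002,0,0.001],[13,0.9,-1.6,-0.001,0,0.001]]
```

View pics/k1.png

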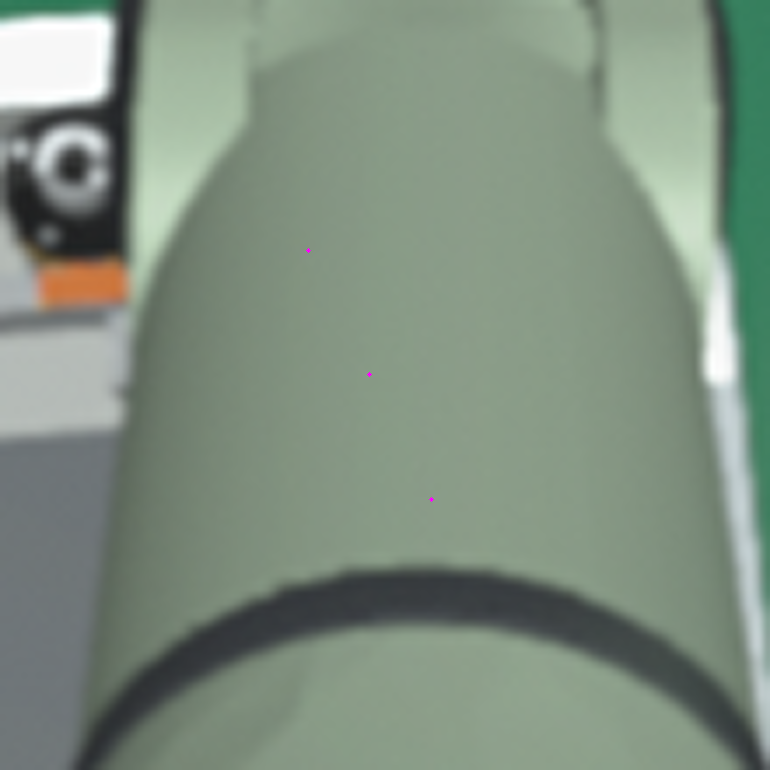

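View pics/k2.png

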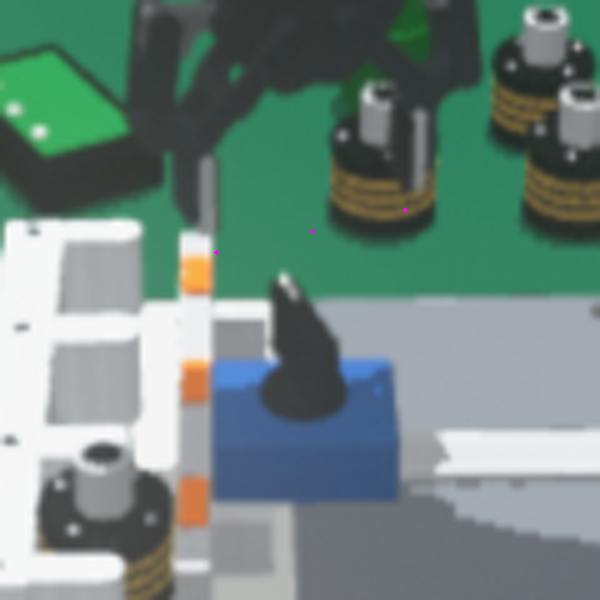

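>>> {"fn": "jog_arm", "kwargs": {
  "commands": [
    [13,1,-1,-0.002,0,0],
    [14,1,-1,-0.001,0,0],
    [13,2,-1,-0.002,0,0],
    [13,1,-2,0,0,0],
    [0,1,-2,0,0,0]
  ]
}}

```text
clock: 12.8
position: [0.5578, -0.0214, 0.0414]
tool_rot: [-1.275, 1.567, -2.362]
force: [-0.1, 0.3, 1.0]
grip_width: 0.0854
```

```bash
python3 - <<'E'
from h import *
showC()
t,p,R,s=st(); pts=[p+R@(OFF+np.array(v)) for v in([0,0,0],[0,.043,0],[0,-.043,0])]
pic('side','k3',(240,150,360,270),5,proj('side',pts))
E
```

```text
t 12.80 p [ 0.5578 -0.0214  0.0414] yaw 0.484 tilt 0.004 grip 0.0854 F [-0.1  0.3  1. ] q7 0.47
C [ 0.5554 -0.0167  0.0714]
```

View pics/k3.png

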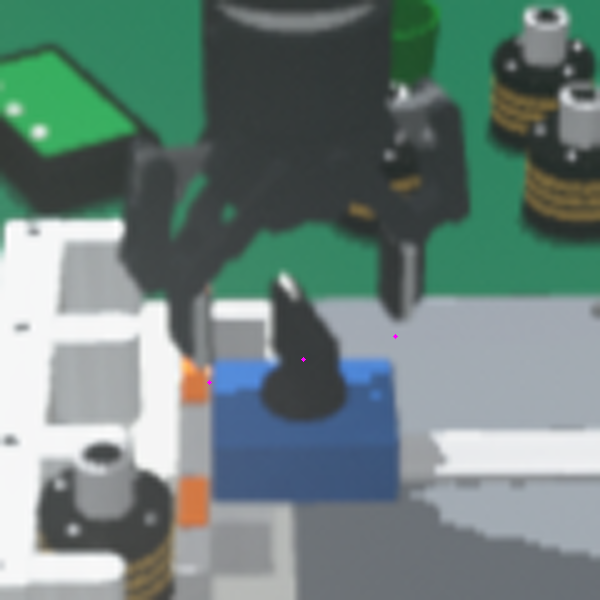

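>>> {"fn": "jog_arm", "kwargs": {
  "commands": [
    [4,-2,5,0,0,0],
    [0,0,0,0,0,0]
  ]
}}

```text
clock: 13.05
position: [0.5591, -0.0265, 0.0383]
tool_rot: [-0.994, 1.568, -2.081]
force: [0.0, -0.2, -1.0]
grip_width: 0.0853
```

>>> {"fn": "jog_arm", "kwargs": {
  "commands": [
    [0,0,0,0,0,0],
    [0,0,0,0,0,0],
    [0,0,0,0,0,0],
    [0,0,0,0,0,0],
    [0,0,0,0,0,0],
    [0,0,0,0,0,0]
  ],
  "gripper": 255,
  "newtons": 30
}}

```text
clock: 13.65
position: [0.5591, -0.0282, 0.0397]
tool_rot: [-0.657, 1.567, -1.745]
force: [2.7, 0.1, 0.1]
grip_width: 0.0123
```

```bash
python3 - <<'E'
from h import *
showC()
pic('side','k4',(240,150,360,270),5)
E
```

```text
t 13.65 p [ 0.5591 -0.0282  0.0397] yaw 0.483 tilt 0.004 grip 0.0123 F [2.7 0.1 0.1] q7 0.48
C [ 0.5567 -0.0235  0.0697]
```

View pics/k4.png

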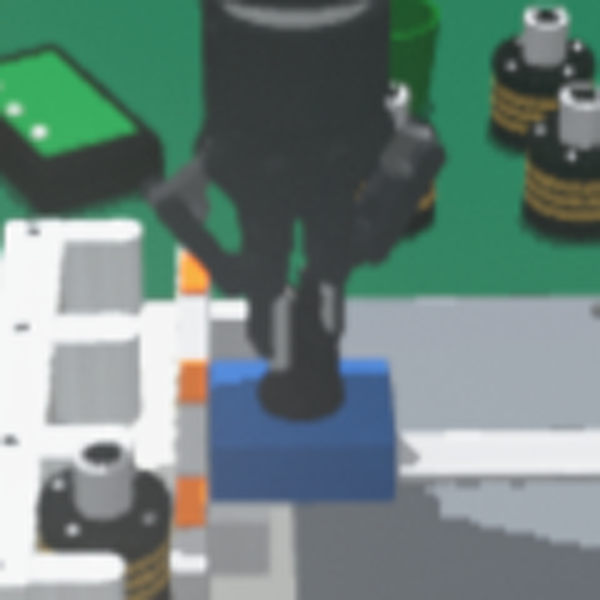

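>>> {"fn": "jog_arm", "kwargs": {
  "commands": [
    [0,0.6,0,-0.12,0,0],
    [0,0.6,0,-0.12,0,0],
    [0,0.6,0,-0.12,0,0],
    [0,0.6,0,-0.12,0,0],
    [0,0.6,0,-0.12,0,0],
    [0,0.6,0,-0.12,0,0]
  ],
  "newtons": 50
}}

```text
clock: 14.3
position: [0.562, -0.0249, 0.0397]
tool_rot: [-1.187, 1.567, -1.53]
force: [-2.0, -0.0, 0.4]
grip_width: 0.0124
```

```bash
python3 - <<'E'
from h import *
showC()
E
```

```text
t 14.30 p [ 0.562  -0.0249  0.0397] yaw 1.228 tilt 0.003 grip 0.0124 F [-2.  -0.   0.4] q7 1.03
C [ 0.5571 -0.023   0.0697]
```

>>> {"fn": "jog_arm", "kwargs": {
  "commands": [
    [0,0.6,0,-0.12,0,0],
    [0,0.6,0,-0.12,0,0],
    [0,0.6,0,-0.12,0,0],
    [0,0.3,0,-0.06,0,0],
    [0,0,0,0,0,0]
  ]
}}

```text
clock: 14.8
position: [0.5623, -0.0222, 0.0397]
tool_rot: [-1.726, 1.569, -1.628]
force: [-1.0, -0.0, 1.5]
grip_width: 0.0122
```

```bash
python3 - <<'E'
from h import *
showC(); print(st()[3]['moment'])
E
```

```text
t 14.80 p [ 0.5623 -0.0222  0.0397] yaw 1.668 tilt 0.002 grip 0.0122 F [-1.  -0.   1.5] q7 1.37
C [ 0.5571 -0.0226  0.0697]
[0.14963835 0.00681128 0.12540649]
```

>>> {"fn": "jog_arm", "kwargs": {
  "commands": [
    [0,0,-6,0,0,0],
    [0,0,-8,0,0,0],
    [0,0,-8,0,0,0],
    [0,0,-8,0,0,0],
    [0,0,-8,0,0,0],
    [0,0,-8,0,0,0],
    [0,0,-6,0,0,0],
    [0,0,-4,0,0,0],
    [0,0,0,0,0,0]
  ]
}}

```text
clock: 15.7
position: [0.5025, -0.0283, 0.0398]
tool_rot: [-0.771, 1.567, -0.679]
force: [8.1, -2.1, -9.9]
grip_width: 0.0122
```

```bash
python3 - <<'E'
from h import *
showC()
pic('side','k5',(240,150,380,270),5)
E
```

```text
t 15.70 p [ 0.5025 -0.0283  0.0398] yaw 1.662 tilt 0.004 grip 0.0122 F [ 8.1 -2.1 -9.9] q7 1.34
C [ 0.4972 -0.0287  0.0698]
```

View pics/k5.png

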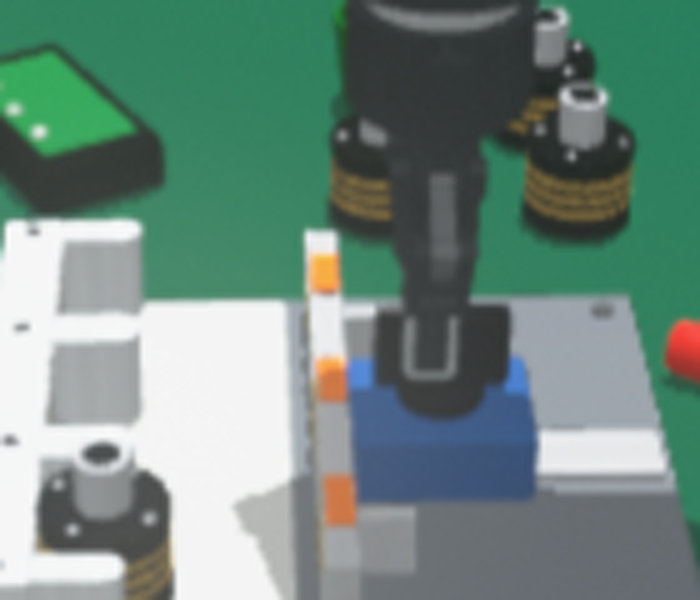

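>>> {"fn": "jog_arm", "kwargs": {
  "commands": [
    [0,0,0,0,0,0],
    [0,0,0,0,0,0],
    [0,0,0,0,0,0],
    [0,0,0,0,0,0],
    [-20,0,0,0,0,0],
    [-40,0,0,0,0,0],
    [-30,0,0,0,0,0],
    [0,0,0,0,0,0]
  ],
  "gripper": 0
}}

```text
clock: 16.55
position: [0.5002, -0.027, 0.1321]
tool_rot: [-2.442, 1.568, -2.35]
force: [0.4, 0.3, -0.2]
grip_width: 0.0851
```

```bash
python3 - <<'E'
from h import *
showC(); planC([.628,.0695,.13],1.6)
E
```

```text
t 16.55 p [ 0.5002 -0.027   0.1321] yaw 1.663 tilt 0.003 grip 0.0851 F [ 0.4  0.3 -0.2] q7 1.41
C [ 0.4951 -0.0274  0.1621]
n 5
[[6,17,28,0.013,0,0],[7,17,28,0.012,-0.001,0.001],[6,18,28,0.013,0,0],[6,17,28,0.012,-0.001,0],[6.8,18.6,27.2,0.013,0,0.001]]
```

>>> {"fn": "jog_arm", "kwargs": {
  "commands": [
    [6,17,28,0.013,0,0],
    [7,17,28,0.012,0,0],
    [6,18,28,0.013,0,0],
    [6,17,28,0.012,0,0],
    [7,19,27,0.013,0,0],
    [0,0,0,0,0,0]
  ]
}}

```text
clock: 17.15
position: [0.6368, 0.0721, 0.0975]
tool_rot: [-2.119, 1.567, -2.095]
force: [-1.0, 0.5, 0.3]
grip_width: 0.0856
```

```bash
python3 - <<'E'
from h import *
showC(); planC([.6285,.0693,.10],1.6,step=15)
E
```

```text
t 17.15 p [0.6368 0.0721 0.0975] yaw 1.594 tilt 0.004 grip 0.0856 F [-1.   0.5  0.3] q7 1.21
C [0.6316 0.0721 0.1275]
n 2
[[14,-1,-2,-0.003,-0.001,0.002],[13.5,-1.5,-1.1,-0.003,-0.001,0.001]]
```

>>> {"fn": "jog_arm", "kwargs": {
  "commands": [
    [14,-1,-2,-0.003,0,0.001],
    [13,-1,-1,-0.003,0,0.001],
    [15,0,0,0,0,0],
    [13,0,0,0,0,0],
    [0,0,0,0,0,0]
  ]
}}

```text
clock: 17.65
position: [0.6304, 0.0676, 0.0357]
tool_rot: [-2.75, 1.564, -2.72]
force: [-0.5, 0.7, 0.3]
grip_width: 0.0854
```

```bash
python3 - <<'E'
from h import *
showC()
t,p,R,s=st(); pts=[p+R@(OFF+np.array(v)) for v in([0,0,0],[0,.043,0],[0,-.043,0])]
pic('side','r1',(210,190,330,310),5,proj('side',pts));pic('top','r2',(185,145,285,235),7)
E
```

```text
t 17.65 p [0.6304 0.0676 0.0357] yaw 1.600 tilt 0.007 grip 0.0854 F [-0.5  0.7  0.3] q7 1.19
C [0.6254 0.0676 0.0657]
```

View pics/r1.png

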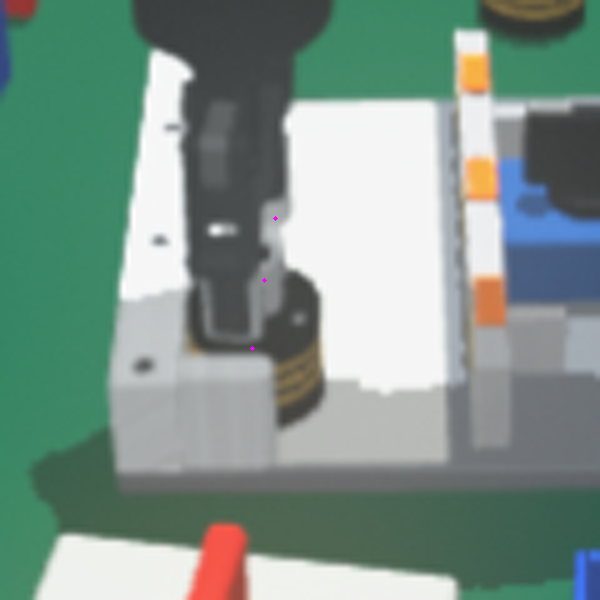

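View pics/r2.png

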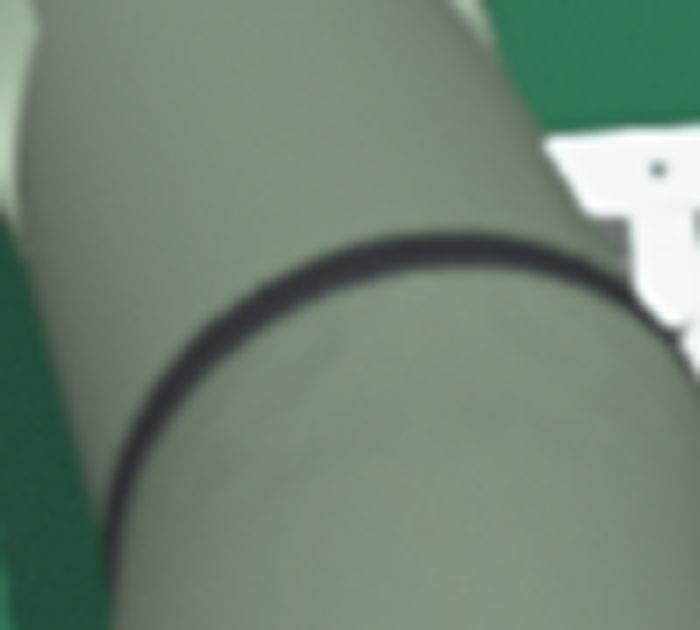

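>>> {"fn": "jog_arm", "kwargs": {
  "commands": [
    [-2,0,2,0,0.003,0],
    [0,0,0,0,0,0]
  ]
}}

```text
clock: 17.95
position: [0.6345, 0.068, 0.0409]
tool_rot: [-2.784, 1.565, -2.755]
force: [-0.5, -0.0, 0.6]
grip_width: 0.0854
```

>>> {"fn": "jog_arm", "kwargs": {
  "commands": [
    [0,0,0,0,0,0],
    [0,0,0,0,0,0],
    [0,0,0,0,0,0],
    [0,0,0,0,0,0],
    [0,0,0,0,0,0]
  ],
  "gripper": 255,
  "newtons": 40
}}

```text
clock: 18.45
position: [0.6354, 0.0683, 0.0425]
tool_rot: [-2.638, 1.567, -2.609]
force: [-0.5, -0.4, 0.3]
grip_width: 0.0219
```

```bash
python3 - <<'E'
from h import *
showC()
pic('side','r3',(210,190,330,310),5)
E
```

```text
t 18.45 p [0.6354 0.0683 0.0425] yaw 1.600 tilt 0.003 grip 0.0219 F [-0.5 -0.4  0.3] q7 1.20
C [0.6303 0.0682 0.0726]
```

View pics/r3.png

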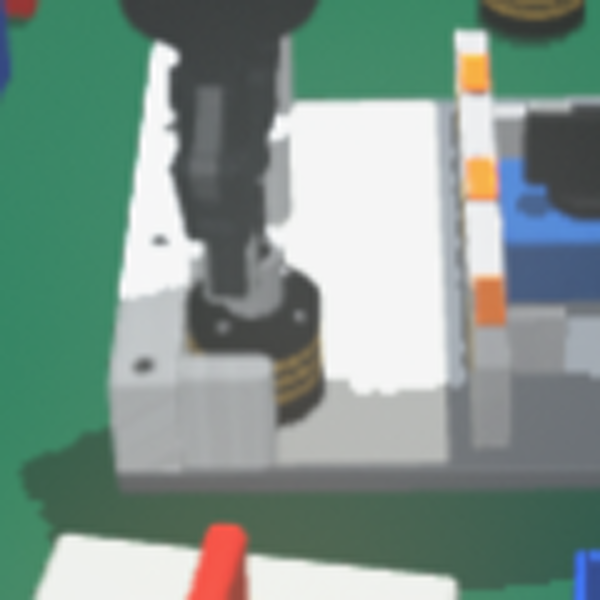

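>>> {"fn": "jog_arm", "kwargs": {
  "commands": [
    [0,0,0,0,0,0],
    [0,0,0,0,0,0],
    [0,0,0,0,0,0],
    [2,1,-4,0,0,0],
    [0,0,0,0,0,0],
    [0,0,0,0,0,0]
  ],
  "gripper": 120
}}

```text
clock: 19.1
position: [0.6306, 0.0691, 0.04]
tool_rot: [-2.667, 1.566, -2.638]
force: [-0.2, 0.4, 0.2]
grip_width: 0.0451
```

>>> {"fn": "jog_arm", "kwargs": {
  "commands": [
    [0,0,0,0,0,0],
    [0,0,0,0,0,0],
    [0,0,0,0,0,0],
    [0,0,0,0,0,0],
    [0,0,0,0,0,0]
  ],
  "gripper": 255
}}

```text
clock: 19.6
position: [0.6306, 0.0692, 0.0402]
tool_rot: [-2.694, 1.566, -2.665]
force: [-0.7, 0.5, 1.0]
grip_width: 0.0219
```

```bash
python3 - <<'E'
from h import *
showC()
pic('side','r4',(210,190,330,310),5)
E
```

```text
t 19.60 p [0.6306 0.0692 0.0402] yaw 1.600 tilt 0.004 grip 0.0219 F [-0.7  0.5  1. ] q7 1.19
C [0.6255 0.0691 0.0702]
```

View pics/r4.png

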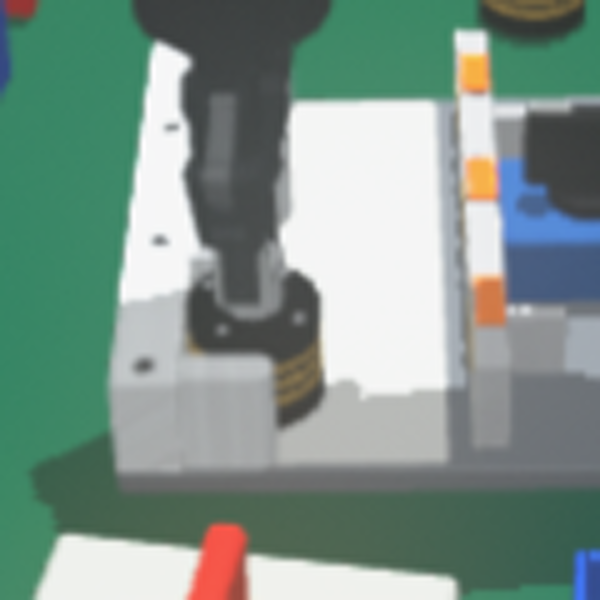

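>>> {"fn": "jog_arm", "kwargs": {
  "commands": [
    [-10,0,0,0,0,0],
    [-20,0,0,0,0,0],
    [-30,0,0,0,0,0],
    [-30,0,0,0,0,0],
    [-20,0,0,0,0,0],
    [0,0,0,0,0,0]
  ]
}}

```text
clock: 20.25
position: [0.6303, 0.0693, 0.1561]
tool_rot: [-2.81, 1.565, -2.78]
force: [0.9, -0.4, -2.6]
grip_width: 0.0224
```

```bash
python3 - <<'E'
from h import *
show(); plan([.418,.305,.15],1.6,step=30); pic('side','r5')
E
```

```text
t 20.25 p [0.6303 0.0693 0.1561] yaw 1.600 tilt 0.006 grip 0.0224 F [ 0.9 -0.4 -2.6] q7 1.24
n 11
[[1,22,-19,0,-0.001,0],[0,22,-18,0,0,0],[1,22,-19,0,-0.001,0.001],[0,22,-19,0,0,-0],[1,22,-18,0,-0.001,-0],[1,22,-19,0,0,0],[0,22,-19,0,-0.001,0],[1,22,-18,0,0,0],[0,22,-19,0,-0.001,0.001],[1,22,-19,0,0,-0],[0.4,21.9,-18.2,0,-0.001,-0]]
```

View pics/r5.png

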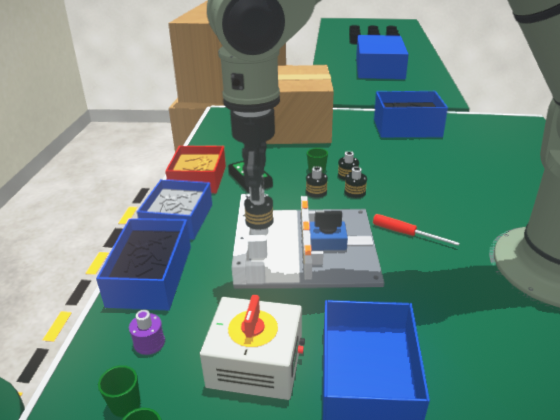

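The ring is held upright at (258,210), so I'm carrying it to the tote.

>>> {"fn": "jog_arm", "kwargs": {
  "commands": [
    [1,22,-19,0,0,0],
    [0,22,-18,0,0,0],
    [1,22,-19,0,0,0],
    [0,22,-19,0,0,0],
    [1,22,-18,0,0,0],
    [1,22,-19,0,0,0],
    [0,22,-19,0,0,0],
    [1,22,-18,0,0,0],
    [0,22,-19,0,0,0],
    [1,22,-19,0,0,0],
    [0,15,-15,0,-0.005,0],
    [0,0,0,0,0,0]
  ]
}}

```text
clock: 21.5
position: [0.4064, 0.3021, 0.1377]
tool_rot: [-2.666, 1.551, -2.638]
force: [0.7, -0.8, -2.6]
grip_width: 0.0222
```

```bash
python3 - <<'E'
from h import *
show(); plan([.418,.305,.10],1.6,step=15); pic('top','r6'); pic('side','r7')
E
```

```text
t 21.50 p [0.4064 0.3021 0.1377] yaw 1.599 tilt 0.020 grip 0.0222 F [ 0.7 -0.8 -2.6] q7 0.66
n 3
[[13,1,4,0,-0.006,0.003],[12,1,4,-0.001,-0.006,0.003],[12.6,0.8,4.1,0,-0.005,0.003]]
```

View pics/r6.png

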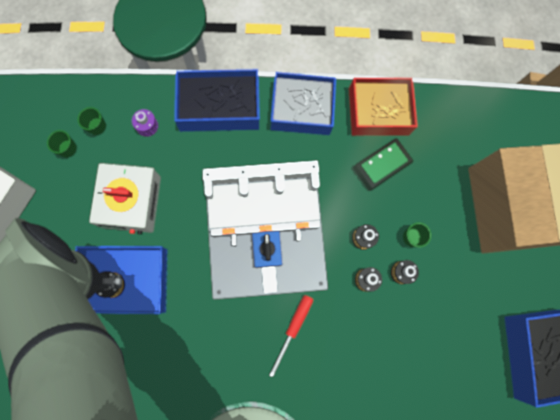

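View pics/r7.png

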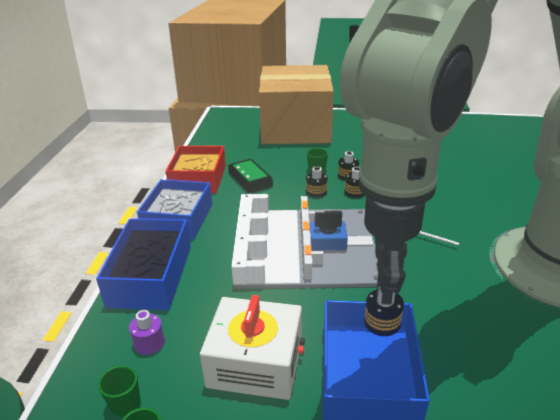

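>>> {"fn": "jog_arm", "kwargs": {
  "commands": [
    [13,1,4,0,-0.006,0.003],
    [12,1,4,0,-0.006,0.003],
    [13,1,4,0,-0.005,0.003],
    [13,0,0,0,0,0],
    [13,0,0,0,0,0],
    [13,0,0,0,0,0],
    [10,0,0,0,0,0],
    [0,0,0,0,0,0]
  ]
}}

```text
clock: 22.4
position: [0.4237, 0.2972, 0.0436]
tool_rot: [-1.737, 1.567, -1.72]
force: [-0.5, 0.6, -1.8]
grip_width: 0.022
```

```bash
python3 - <<'E'
from h import *
show(); plan([.418,.305,.035],1.6,step=8); pic('side','r8',(290,240,450,420),4)
E
```

```text
t 22.40 p [0.4237 0.2972 0.0436] yaw 1.588 tilt 0.004 grip 0.0220 F [-0.5  0.6 -1.8] q7 0.59
n 2
[[4,4,-3,-0.006,0,0.002],[4.6,3.9,-2.5,-0.006,-0.001,0.002]]
```

View pics/r8.png

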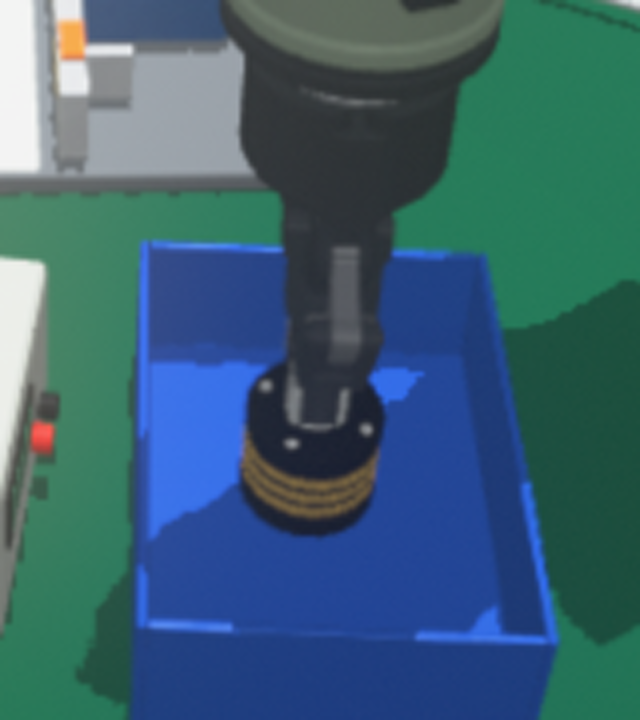

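>>> {"fn": "jog_arm", "kwargs": {
  "commands": [
    [4,4,-3,-0.006,0,0.002],
    [4,4,-3,-0.006,0,0.002],
    [0,0,0,0,0,0],
    [1,0,0,0,0,0],
    [0,0,0,0,0,0]
  ]
}}

```text
clock: 22.95
position: [0.4176, 0.3072, 0.036]
tool_rot: [0.94, 1.568, 0.972]
force: [1.4, -0.5, -1.8]
grip_width: 0.0223
```

```bash
python3 - <<'E'
from h import *
show()
E
```

```text
t 22.95 p [0.4176 0.3072 0.036 ] yaw 1.602 tilt 0.003 grip 0.0223 F [ 1.4 -0.5 -1.8] q7 0.58
```

>>> {"fn": "jog_arm", "kwargs": {
  "commands": [
    [2,0,0,0,0,0],
    [2,0,0,0,0,0],
    [0,0,0,0,0,0]
  ]
}}

```text
clock: 23.25
position: [0.4183, 0.3074, 0.0322]
tool_rot: [0.813, 1.566, 0.844]
force: [-0.1, 0.0, 0.2]
grip_width: 0.022
```

>>> {"fn": "jog_arm", "kwargs": {
  "commands": [
    [2,0,0,0,0,0],
    [0,0,0,0,0,0]
  ]
}}

```text
clock: 23.45
position: [0.4192, 0.3078, 0.0317]
tool_rot: [0.664, 1.564, 0.694]
force: [-0.3, -0.2, -2.9]
grip_width: 0.0224
```

>>> {"fn": "jog_arm", "kwargs": {
  "commands": [
    [2,0,0,0,0,0],
    [0,0,0,0,0,0]
  ]
}}

```text
clock: 23.65
position: [0.4193, 0.308, 0.0316]
tool_rot: [0.574, 1.564, 0.604]
force: [0.1, -0.1, -3.5]
grip_width: 0.0226
```

>>> {"fn": "jog_arm", "kwargs": {
  "commands": [
    [0,0,0,0,0,0],
    [0,0,0,0,0,0]
  ]
}}

```text
clock: 23.85
position: [0.4192, 0.3078, 0.0316]
tool_rot: [0.565, 1.564, 0.596]
force: [-0.4, 0.2, -1.5]
grip_width: 0.022
```

>>> {"fn": "jog_arm", "kwargs": {
  "commands": [
    [4,0,0,0,0,0],
    [0,0,0,0,0,0]
  ]
}}

```text
clock: 24.05
position: [0.4206, 0.3081, 0.0287]
tool_rot: [0.496, 1.561, 0.526]
force: [0.4, -0.0, -1.0]
grip_width: 0.0219
```

```bash
python3 - <<'E'
from h import *
show(); pic('side','r9',(290,240,450,420),4)
E
```

```text
t 24.05 p [0.4206 0.3081 0.0287] yaw 1.601 tilt 0.010 grip 0.0219 F [ 0.4 -0.  -1. ] q7 0.57
```

View pics/r9.png

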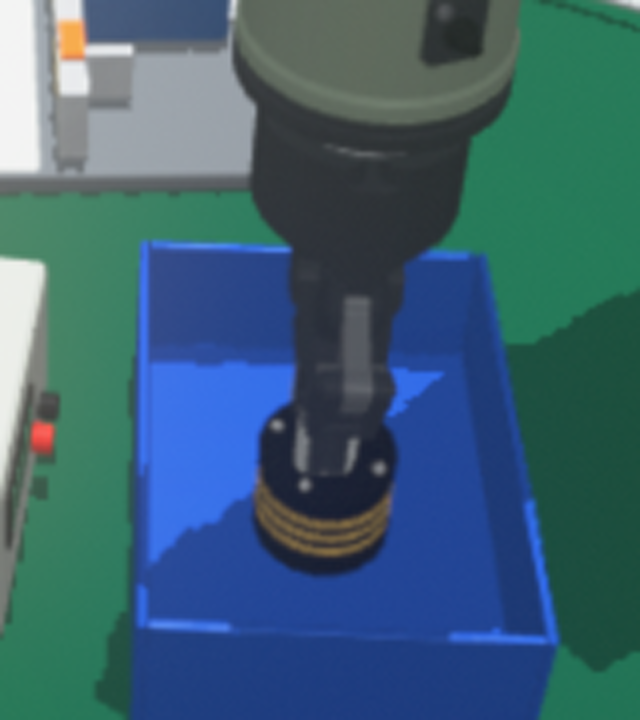

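```bash
python3 - <<'E'
from h import *
o,v=ray('side',(370.7,382.5))
for z in(.004,.01,.015,.02): print(o+v*(z-o[2])/v[2])
th=np.linspace(0,6.28,60)
for z0 in (.004,.009,.014):
  c=np.c_[.418+.028*np.cos(th),.307+.028*np.sin(th),0*th+z0]; q=proj('side',c); print(z0,q.max(0),q.min(0))
E
```

```text
[0.41497838 0.33394236 0.004     ]
[0.41568663 0.33861963 0.01      ]
[0.41627683 0.34251736 0.015     ]
[0.41686704 0.34641509 0.02      ]
0.004 [385.36140074 382.94058218] [351.28810785 355.83681932]
0.009 [385.69072722 380.97877917] [351.49197465 353.87557202]
0.014 [386.0220793  379.00158135] [351.69706592 351.900013  ]
```

>>> {"fn": "jog_arm", "kwargs": {
  "commands": [
    [0,0,0,0,0,0],
    [0,0,0,0,0,0],
    [0,0,0,0,0,0],
    [0,0,0,0,0,0],
    [-20,0,0,0,0,0],
    [-40,0,0,0,0,0],
    [-40,0,0,0,0,0],
    [0,0,0,0,0,0]
  ],
  "gripper": 0
}}

```text
clock: 24.9
position: [0.4183, 0.3071, 0.1304]
tool_rot: [0.496, 1.566, 0.527]
force: [0.6, -0.4, -0.8]
grip_width: 0.0855
```

```bash
python3 - <<'E'
from h import *
show(); pic('side','r10'); pic('top','r11')
plan([.527,-.262,.16],1.4)
E
```

```text
t 24.90 p [0.4183 0.3071 0.1304] yaw 1.601 tilt 0.005 grip 0.0855 F [ 0.6 -0.4 -0.8] q7 0.65
n 15
[[-2,-38,6,0.013,0,0],[-2,-38,7,0.014,0,0],[-3,-38,7,0.013,0,0],[-2,-38,8,0.014,0,0],[-2,-37,8,0.013,0,0],[-2,-38,9,0.014,0,0],[-2,-37,9,0.013,0,0],[-2,-38,10,0.013,0,0],[-3,-37,10,0.014,0,0],[-2,-37,10,0.013,0.001,0],[-2,-37,12,0.014,0,0],[-2,-37,11,0.013,0,0],[-2,-36,13,0.014,0,0],[-3,-37,12,0.013,0,0],[-1.8,-35.8,13.5,0.013,0,0]]
```

View pics/r10.png

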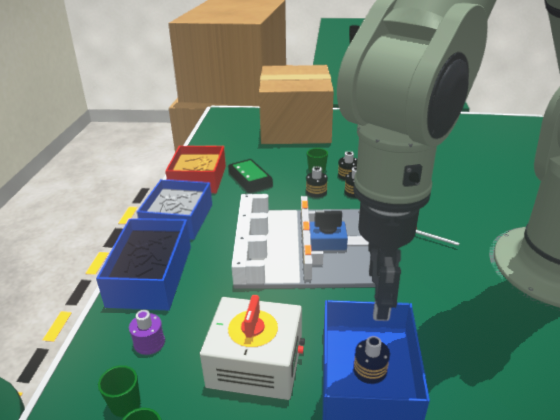

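View pics/r11.png

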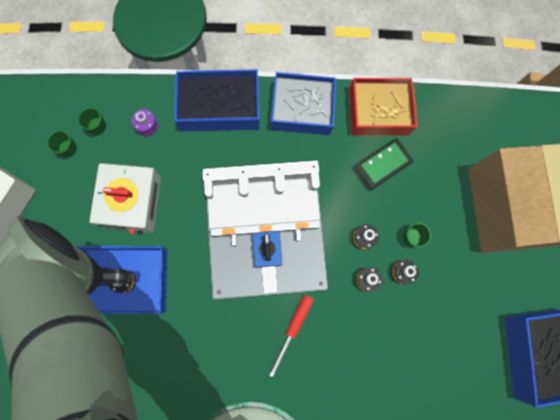

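>>> {"fn": "jog_arm", "kwargs": {
  "commands": [
    [-2,-38,6,0.02,0,0],
    [-2,-38,7,0.03,0,0],
    [-3,-38,7,0.03,0,0],
    [-2,-38,8,0.03,0,0],
    [-2,-37,8,0.03,0,0],
    [-2,-38,9,0.03,0,0],
    [-2,-37,9,0.03,0,0],
    [-2,-38,10,0.03,0,0],
    [-3,-37,10,0.03,0,0],
    [-2,-37,10,0.03,0,0],
    [-2,-37,12,0.03,0,0],
    [-2,-37,11,0.02,0,0]
  ]
}}

```text
clock: 26.2
position: [0.4597, -0.1673, 0.1405]
tool_rot: [-2.761, 1.551, -3.074]
force: [1.0, 0.5, 0.1]
grip_width: 0.0858
```

```bash
python3 - <<'E'
from h import *
show(); plan([.532,-.262,.12],1.2)
E
```

```text
t 26.20 p [ 0.4597 -0.1673  0.1405] yaw 1.258 tilt 0.019 grip 0.0858 F [1.  0.5 0.1] q7 1.39
n 4
[[5,-17,25,0.015,-0.004,0.002],[5,-17,24,0.014,-0.005,0.002],[5,-16,25,0.015,-0.004,0.002],[4.7,-15.6,25.6,0.014,-0.005,0.002]]
```

>>> {"fn": "jog_arm", "kwargs": {
  "commands": [
    [5,-17,25,0.015,-0.004,0.002],
    [5,-17,24,0.014,-0.005,0.002],
    [5,-16,25,0.015,-0.004,0.002],
    [5,-16,26,0.014,-0.005,0.002],
    [0,0,0,0,0,0]
  ]
}}

```text
clock: 26.7
position: [0.5292, -0.2726, 0.1117]
tool_rot: [-2.749, 1.562, -3.13]
force: [-0.5, -0.3, -1.7]
grip_width: 0.0854
```

```bash
python3 - <<'E'
from h import *
show(); plan([.532,-.262,.04],1.2,step=15)
t,p,R,s=st(); o=np.array([-.03,0,-.003])
pts=[p+R@(o+np.array(v)) for v in([0,0,0],[0,.043,0],[0,-.043,0])]
pic('side','a1',(250,80,400,220),5,proj('side',pts));pic('top','a2',(320,190,440,300),6,proj('top',pts))
E
```

```text
t 26.70 p [ 0.5292 -0.2726  0.1117] yaw 1.190 tilt 0.009 grip 0.0854 F [-0.5 -0.3 -1.7] q7 1.48
n 5
[[14,2,0,-0.002,-0.002,0.001],[15,2,0,-0.002,-0.001,0],[14,3,-1,-0.002,-0.002,0.001],[14,2,0,-0.002,-0.001,0.001],[14.7,2,0,-0.002,-0.002,0]]
```

View pics/a1.png

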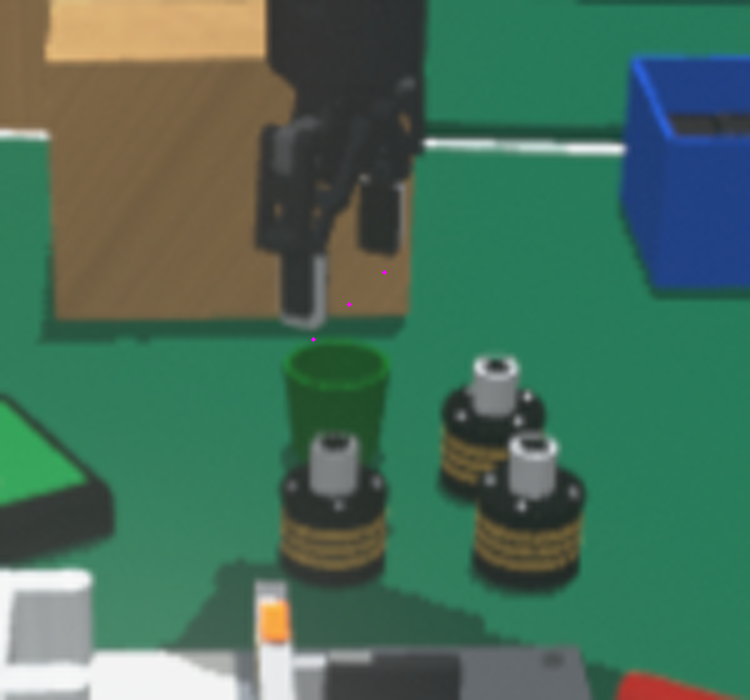

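View pics/a2.png

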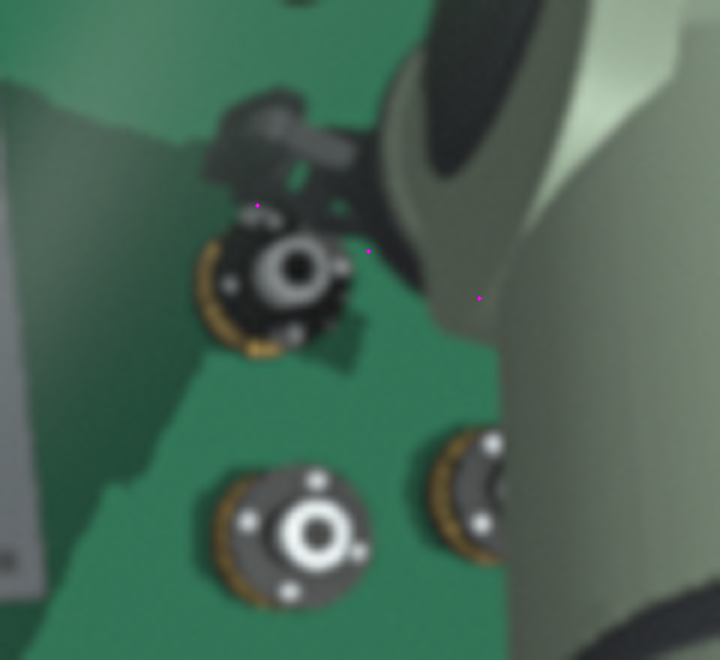

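>>> {"fn": "jog_arm", "kwargs": {
  "commands": [
    [14,2,0,-0.002,-0.002,0.001],
    [15,2,0,-0.002,-0.001,0],
    [14,3,-1,-0.002,-0.002,0.001],
    [14,2,0,-0.002,-0.001,0.001],
    [12,2,0,0,0,0],
    [0,0,0,0,0,0]
  ]
}}

```text
clock: 27.4
position: [0.5279, -0.2526, 0.0391]
tool_rot: [2.949, 1.563, 2.585]
force: [0.3, -0.3, 1.0]
grip_width: 0.0854
```

```bash
python3 - <<'E'
from h import *
show(); plan([.532,-.262,.028],1.2,step=15)
t,p,R,s=st(); o=np.array([-.03,0,-.003])
pts=[p+R@(o+np.array(v)) for v in([0,0,0],[0,.043,0],[0,-.043,0])]
pic('side','a3',(250,80,400,220),5,proj('side',pts))
E
```

```text
t 27.40 p [ 0.5279 -0.2526  0.0391] yaw 1.207 tilt 0.008 grip 0.0854 F [ 0.3 -0.3  1. ] q7 1.45
n 2
[[6,-4,4,0.003,-0.004,-0.001],[5,-3.3,3.3,0.004,-0.004,-0.001]]
```

View pics/a3.png

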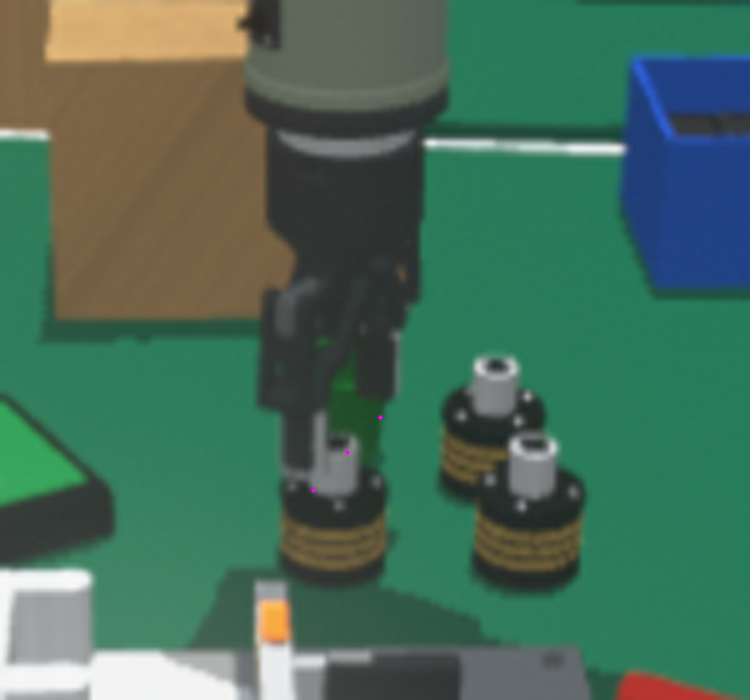

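>>> {"fn": "jog_arm", "kwargs": {
  "commands": [
    [6,-4,4,0.003,-0.004,-0.001],
    [4,-3,3,0.004,-0.004,-0.001],
    [0,0,0,0,0,0],
    [0,0,0,0,0,0]
  ]
}}

```text
clock: 27.85
position: [0.5333, -0.2635, 0.0307]
tool_rot: [-0.299, 1.567, -0.671]
force: [0.1, 1.3, 1.1]
grip_width: 0.0852
```

```bash
python3 - <<'E'
from h import *
show(); plan([.532,-.262,.028],1.2,step=15)
E
```

```text
t 27.85 p [ 0.5333 -0.2635  0.0307] yaw 1.198 tilt 0.004 grip 0.0852 F [0.1 1.3 1.1] q7 1.45
n 1
[[2.7,0.9,-1.8,-0.002,0.004,0.001]]
```

>>> {"fn": "jog_arm", "kwargs": {
  "commands": [
    [2,1,-2,-0.002,0.003,0],
    [0,0,0,0,0,0],
    [0,0,0,0,0,0],
    [0,0,0,0,0,0],
    [0,0,0,0,0,0],
    [0,0,0,0,0,0],
    [0,0,0,0,0,0]
  ],
  "gripper": 255
}}

```text
clock: 28.55
position: [0.5318, -0.2619, 0.0293]
tool_rot: [-0.766, 1.569, -1.137]
force: [-0.2, -0.4, -0.4]
grip_width: 0.022
```

```bash
python3 - <<'E'
from h import *
show()
pic('side','a4',(270,110,390,210),6.5)
E
```

```text
t 28.55 p [ 0.5318 -0.2619  0.0293] yaw 1.200 tilt 0.002 grip 0.0220 F [-0.2 -0.4 -0.4] q7 1.45
```

View pics/a4.png

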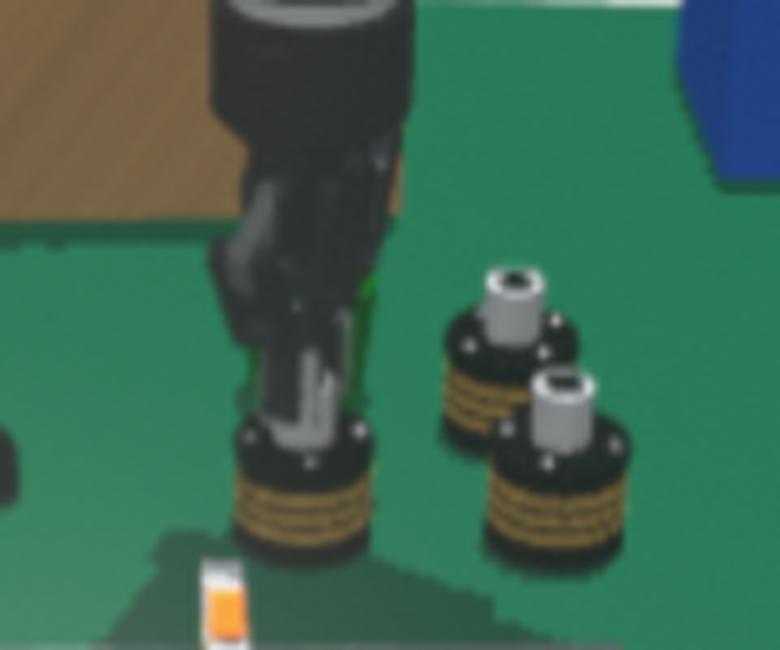

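>>> {"fn": "jog_arm", "kwargs": {
  "commands": [
    [-10,0,0,0,0,0],
    [-20,0,0,0,0,0],
    [-30,0,0,0,0,0],
    [-30,0,0,0,0,0],
    [-10,0,0,0,0,0],
    [0,0,0,0,0,0]
  ]
}}

```text
clock: 29.2
position: [0.5306, -0.261, 0.1339]
tool_rot: [-2.529, 1.569, -2.899]
force: [0.2, 0.2, -3.9]
grip_width: 0.0224
```

```bash
python3 - <<'E'
from h import *
show(); plan([.639,-.1005,.125],1.6,step=25)
E
```

```text
t 29.20 p [ 0.5306 -0.261   0.1339] yaw 1.201 tilt 0.002 grip 0.0224 F [ 0.2  0.2 -3.9] q7 1.48
n 8
[[1,24,5,-0.05,0,0],[1,23,7,-0.05,0,0],[1,23,8,-0.05,-0.001,0],[1,22,8,-0.05,0,0],[1,22,10,-0.05,0,0],[1,22,11,-0.049,0,0],[2,21,13,-0.05,0,0.001],[0.7,20.2,12.7,-0.05,-0.001,-0]]
```

>>> {"fn": "jog_arm", "kwargs": {
  "commands": [
    [1,24,5,-0.05,0,0],
    [1,23,7,-0.05,0,0],
    [1,23,8,-0.05,0,0],
    [1,22,8,-0.05,0,0],
    [1,22,10,-0.05,0,0],
    [1,22,11,-0.05,0,0],
    [2,21,13,-0.05,0,0],
    [1,20,13,-0.05,0,0],
    [0,0,0,0,0,0]
  ]
}}

```text
clock: 30.1
position: [0.6413, -0.0861, 0.1153]
tool_rot: [2.822, 1.559, 2.881]
force: [0.2, -0.1, -3.6]
grip_width: 0.0224
```

```bash
python3 - <<'E'
from h import *
show(); plan([.639,-.1005,.095],1.6,step=15)
E
```

```text
t 30.10 p [ 0.6413 -0.0861  0.1153] yaw 1.630 tilt 0.012 grip 0.0224 F [ 0.2 -0.1 -3.6] q7 1.52
n 2
[[10,-7,-1,0.015,-0.006,-0.002],[10.3,-7.3,-1.9,0.016,-0.005,-0.001]]
```

>>> {"fn": "jog_arm", "kwargs": {
  "commands": [
    [10,-7,-1,0.015,-0.006,-0.002],
    [10,-6,-2,0.012,-0.005,-0.001],
    [0,0,0,0,0,0],
    [0,0,0,0,0,0]
  ]
}}

```text
clock: 30.5
position: [0.6376, -0.1004, 0.0914]
tool_rot: [-3.045, 1.569, -3.013]
force: [0.1, 0.6, -3.2]
grip_width: 0.0219
```

```bash
python3 - <<'E'
from h import *
show(); plan([.639,-.1005,.095],1.6,step=15)
# ring bottom circle prediction at current height
t,p,R,s=st(); c=p+np.array([-.001,.0006,-.0293]); th=np.linspace(0,6.28,40)
pts=np.c_[c[0]+.028*np.cos(th),c[1]+.028*np.sin(th),0*th+c[2]]; hm=np.c_[.6376+.028*np.cos(th),-.1002+.028*np.sin(th),0*th+.012]
pic('side','b1',(200,130,330,250),6,np.vstack([proj('side',pts),proj('side',hm)]))
E
```

```text
t 30.50 p [ 0.6376 -0.1004  0.0914] yaw 1.602 tilt 0.002 grip 0.0219 F [ 0.1  0.6 -3.2] q7 1.51
n 1
[[-3.6,-0.2,1.4,0.002,-0.002,0]]
```

View pics/b1.png

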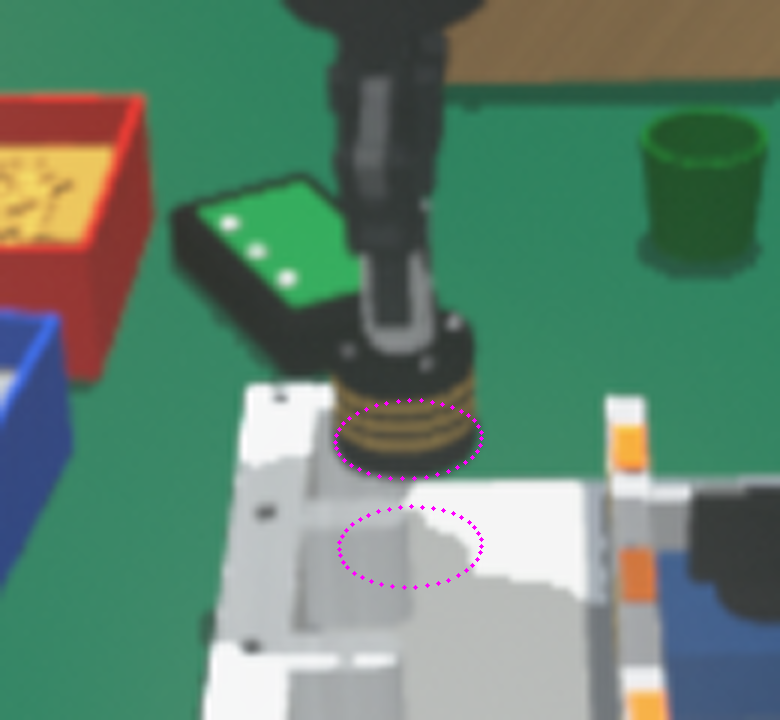

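>>> {"fn": "jog_arm", "kwargs": {
  "commands": [
    [10,0,0,0,0,0],
    [10,0,0,0,0,0],
    [0,0,0,0,0,0]
  ]
}}

```text
clock: 30.85
position: [0.6375, -0.1012, 0.0702]
tool_rot: [-2.735, 1.569, -2.705]
force: [-0.0, 0.5, -2.8]
grip_width: 0.0222
```

```bash
python3 - <<'E'
from h import *
show(); plan([.638,-.1005,.044],1.6,step=12)
pic('side','b2',(200,130,330,250),6)
E
```

```text
t 30.85 p [ 0.6375 -0.1012  0.0702] yaw 1.601 tilt 0.002 grip 0.0222 F [-0.   0.5 -2.8] q7 1.50
n 3
[[9,0,0,0,-0.001,0],[8,0,0,0.001,0,0],[9.2,0.7,0.5,0,-0.001,0.001]]
```

View pics/b2.png

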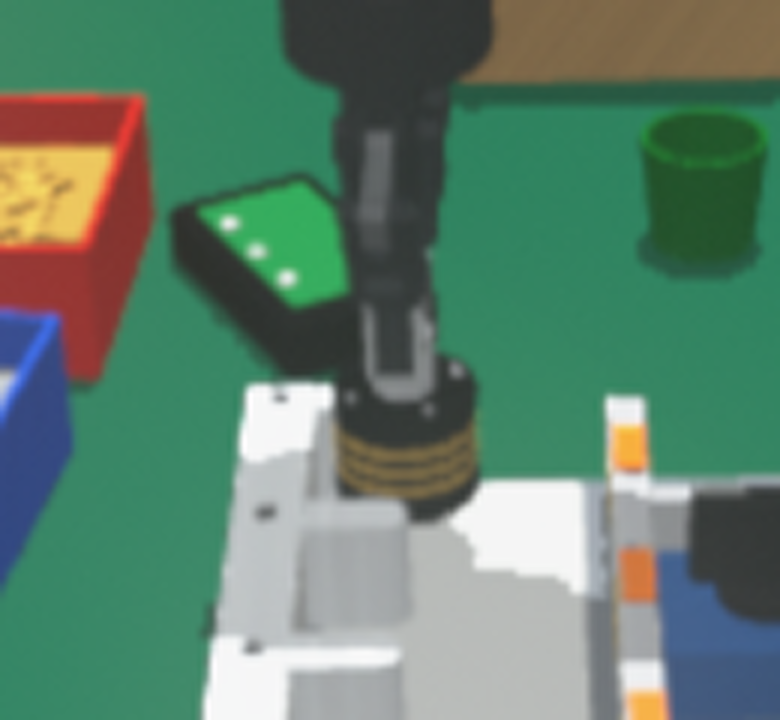

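The ring is going in cleanly between the dividers, so I'll keep lowering.

>>> {"fn": "jog_arm", "kwargs": {
  "commands": [
    [9,0,0,0,0,0],
    [8,0,0,0,0,0],
    [8,0,0,0,0,0],
    [0,0,0,0,0,0]
  ]
}}

```text
clock: 31.3
position: [0.6379, -0.101, 0.0437]
tool_rot: [-2.427, 1.57, -2.396]
force: [0.4, 0.1, -3.0]
grip_width: 0.0221
```

>>> {"fn": "jog_arm", "kwargs": {
  "commands": [
    [3,0,0,0,0,0],
    [0,0,0,0,0,0]
  ]
}}

```text
clock: 31.5
position: [0.6387, -0.101, 0.0415]
tool_rot: [-0.955, 1.57, -0.925]
force: [-0.6, 0.4, -0.8]
grip_width: 0.0217
```

```bash
python3 - <<'E'
from h import *
show(); 
pic('side','b3',(200,130,330,250),6)
E
```

```text
t 31.50 p [ 0.6387 -0.101   0.0415] yaw 1.601 tilt 0.001 grip 0.0217 F [-0.6  0.4 -0.8] q7 1.49
```

View pics/b3.png

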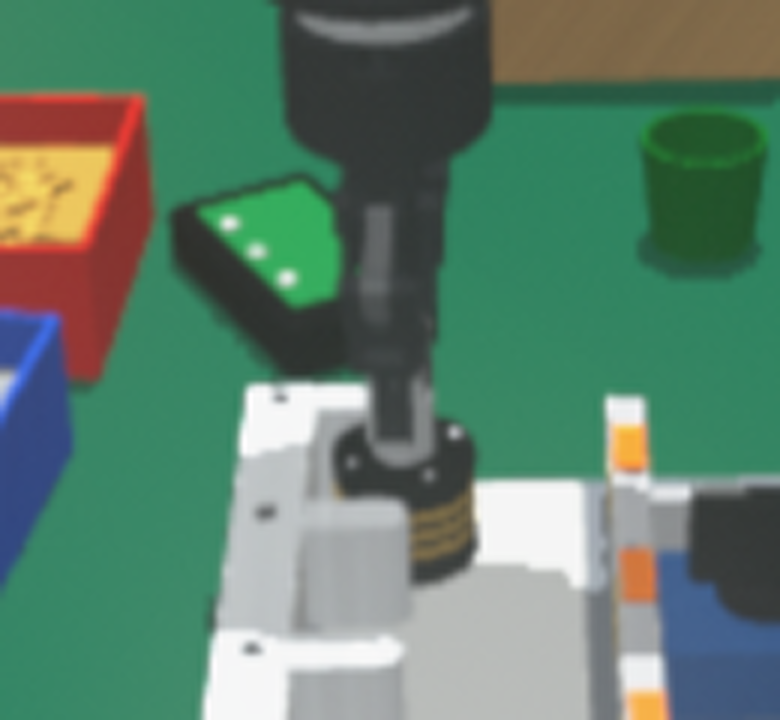

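Contact: the hanging weight is off the gripper. I'll release and rise, then look at rings B and C again.

>>> {"fn": "jog_arm", "kwargs": {
  "commands": [
    [0,0,0,0,0,0],
    [0,0,0,0,0,0],
    [0,0,0,0,0,0],
    [0,0,0,0,0,0],
    [-20,0,0,0,0,0],
    [-40,0,0,0,0,0],
    [-20,0,0,0,0,0],
    [0,0,0,0,0,0]
  ],
  "gripper": 0
}}

```text
clock: 32.35
position: [0.6387, -0.1008, 0.1239]
tool_rot: [-0.911, 1.57, -0.88]
force: [-0.1, 0.8, 0.0]
grip_width: 0.0852
```

```bash
python3 - <<'E'
from h import *
show(); pic('side','b4'); pic('top','b5')
plan([.434,-.268,.13],1.2)
E
```

```text
t 32.35 p [ 0.6387 -0.1008  0.1239] yaw 1.602 tilt 0.001 grip 0.0852 F [-0.1  0.8  0. ] q7 1.52
n 7
[[-1,-23,-30,0.057,0,0],[-1,-25,-28,0.058,-0.001,0],[-1,-26,-27,0.057,0,0],[-2,-28,-26,0.058,0,0],[-1,-29,-24,0.057,-0.001,0],[-1,-30,-22,0.057,0,0.001],[-1.2,-32,-19.9,0.058,0,-0]]
```

View pics/b4.png

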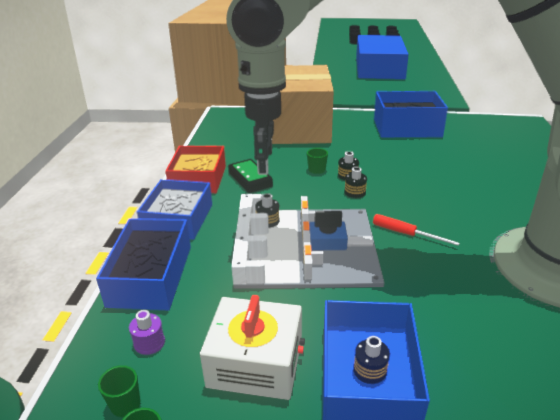

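View pics/b5.png

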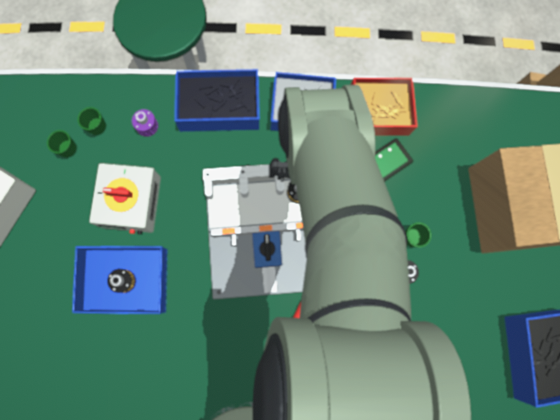

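>>> {"fn": "jog_arm", "kwargs": {
  "commands": [
    [-1,-23,-30,0.057,0,0],
    [-1,-25,-28,0.058,0,0],
    [-1,-26,-27,0.057,0,0],
    [-2,-28,-26,0.058,0,0],
    [-1,-29,-24,0.057,0,0],
    [-1,-30,-22,0.05,0,0],
    [0,-22,-10,0.05,0,0],
    [0,0,0,0,0,0]
  ]
}}

```text
clock: 33.25
position: [0.4337, -0.2638, 0.1195]
tool_rot: [-3.104, 1.555, 2.809]
force: [-0.4, 0.3, -0.3]
grip_width: 0.0853
```

```bash
python3 - <<'E'
from h import *
show(); plan([.432,-.2673,.085],1.2,step=15)
E
```

```text
t 33.25 p [ 0.4337 -0.2638  0.1195] yaw 1.200 tilt 0.015 grip 0.0853 F [-0.4  0.3 -0.3] q7 1.54
n 3
[[11,-1,0,0,-0.005,0],[12,-2,0,0,-0.005,0],[11.5,-0.9,0.1,0,-0.005,0.001]]
```

>>> {"fn": "jog_arm", "kwargs": {
  "commands": [
    [11,-1,0,0,-0.005,0],
    [12,-2,0,0,-0.005,0],
    [12,-1,0,0,-0.005,0],
    [15,0,0,0,0,0],
    [15,0,0,0,0,0],
    [0,0,0,0,0,0]
  ]
}}

```text
clock: 33.85
position: [0.4311, -0.2644, 0.0475]
tool_rot: [2.914, 1.565, 2.548]
force: [-0.6, -1.1, -0.8]
grip_width: 0.0856
```

```bash
python3 - <<'E'
from h import *
show(); plan([.432,-.2673,.029],1.2,step=12)
pic('side','c1',(290,90,430,210),5.5)
E
```

```text
t 33.85 p [ 0.4311 -0.2644  0.0475] yaw 1.205 tilt 0.006 grip 0.0856 F [-0.6 -1.1 -0.8] q7 1.52
n 2
[[9,-1,1,0.002,-0.003,-0.001],[9.5,-1.4,1,0.003,-0.003,-0]]
```

View pics/c1.png

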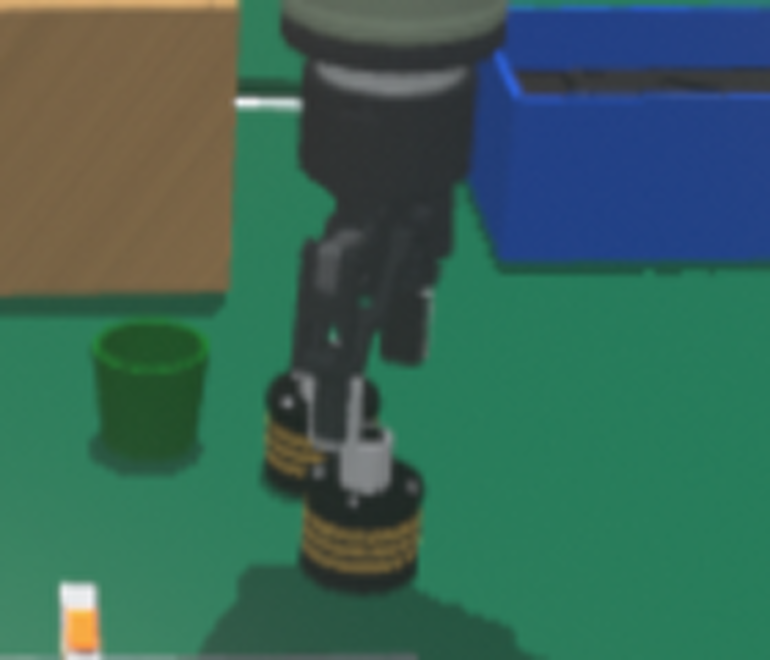

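>>> {"fn": "jog_arm", "kwargs": {
  "commands": [
    [9,-1,1,0.002,-0.003,-0.001],
    [8,-1,1,0.003,-0.003,0],
    [0,0,0,0,0,0],
    [0,0,0,0,0,0]
  ]
}}

```text
clock: 34.3
position: [0.4336, -0.267, 0.0308]
tool_rot: [0.09, 1.568, -0.281]
force: [0.1, 0.1, -0.7]
grip_width: 0.0852
```

```bash
python3 - <<'E'
from h import *
show(); plan([.432,-.2673,.029],1.2,step=12)
E
```

```text
t 34.30 p [ 0.4336 -0.267   0.0308] yaw 1.200 tilt 0.003 grip 0.0852 F [ 0.1  0.1 -0.7] q7 1.51
n 1
[[1.8,-0.8,-1.4,0,0.003,-0]]
```

>>> {"fn": "jog_arm", "kwargs": {
  "commands": [
    [2,-1,-1,0,0.002,0],
    [0,0,0,0,0,0],
    [0,0,0,0,0,0],
    [0,0,0,0,0,0],
    [0,0,0,0,0,0],
    [0,0,0,0,0,0],
    [0,0,0,0,0,0]
  ],
  "gripper": 255
}}

```text
clock: 35.0
position: [0.4325, -0.2681, 0.0297]
tool_rot: [-0.038, 1.569, -0.409]
force: [1.2, -0.8, -1.2]
grip_width: 0.0221
```

```bash
python3 - <<'E'
from h import *
show(); pic('side','c2',(290,90,430,210),5.5)
E
```

```text
t 35.00 p [ 0.4325 -0.2681  0.0297] yaw 1.200 tilt 0.002 grip 0.0221 F [ 1.2 -0.8 -1.2] q7 1.52
```

View pics/c2.png

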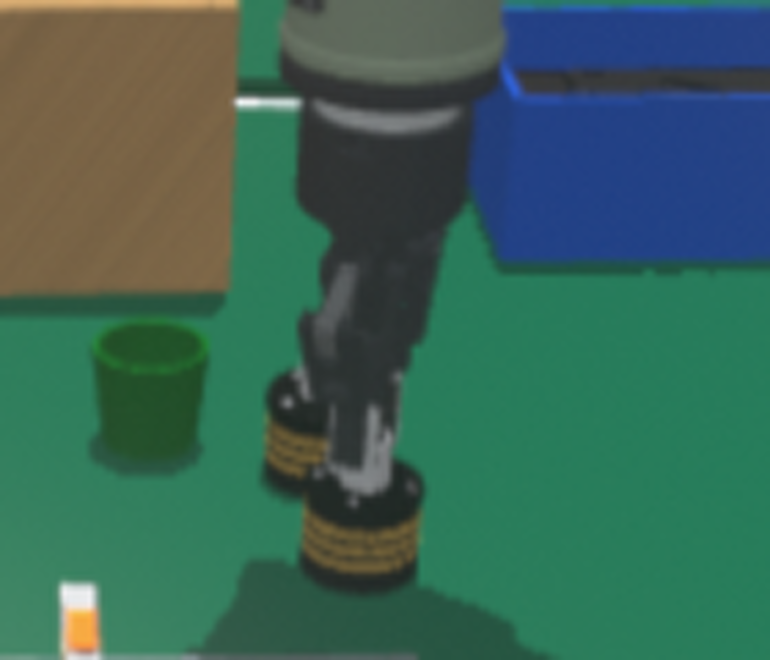

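>>> {"fn": "jog_arm", "kwargs": {
  "commands": [
    [-10,0,0,0,0,0],
    [-20,0,0,0,0,0],
    [-30,0,0,0,0,0],
    [-35,0,0,0,0,0],
    [-15,0,0,0,0,0],
    [0,0,0,0,0,0]
  ]
}}

```text
clock: 35.65
position: [0.4314, -0.2671, 0.1458]
tool_rot: [1.878, 1.57, 1.508]
force: [0.3, -0.4, -3.6]
grip_width: 0.0216
```

```bash
python3 - <<'E'
from h import *
show(); plan([.630,-.016,.14],1.6,step=27)
E
```

```text
t 35.65 p [ 0.4314 -0.2671  0.1458] yaw 1.201 tilt 0.001 grip 0.0216 F [ 0.3 -0.4 -3.6] q7 1.56
n 12
[[0,25,8,-0.033,0,-0],[1,26,9,-0.034,0,-0],[0,25,9,-0.033,0,-0],[1,24,10,-0.033,0,-0],[0,24,12,-0.033,0,-0],[1,24,12,-0.034,0,-0],[0,24,12,-0.033,0,-0],[1,23,14,-0.033,0,-0],[0,22,14,-0.033,0,-0],[1,22,15,-0.034,0,-0],[0,22,16,-0.033,0,-0.001],[0.9,20.8,16.5,-0.033,0,0]]
```

>>> {"fn": "jog_arm", "kwargs": {
  "commands": [
    [0,25,8,-0.033,0,0],
    [1,26,9,-0.034,0,0],
    [0,25,9,-0.033,0,0],
    [1,24,10,-0.033,0,0],
    [0,24,12,-0.033,0,0],
    [1,24,12,-0.034,0,0],
    [0,24,12,-0.033,0,0],
    [1,23,14,-0.033,0,0],
    [0,22,14,-0.033,0,0],
    [1,22,15,-0.034,0,0],
    [0,22,16,-0.033,0,0],
    [0,10,12,-0.02,0,0],
    [0,0,0,0,0,0]
  ]
}}

```text
clock: 36.95
position: [0.6251, -0.0149, 0.1295]
tool_rot: [2.903, 1.557, 2.934]
force: [-1.0, 0.4, -2.9]
grip_width: 0.022
```

```bash
python3 - <<'E'
from h import *
show(); plan([.630,-.016,.095],1.6,step=15)
E
```

```text
t 36.95 p [ 0.6251 -0.0149  0.1295] yaw 1.601 tilt 0.014 grip 0.0220 F [-1.   0.4 -2.9] q7 1.38
n 3
[[11,0,2,0,-0.004,-0.001],[12,-1,1,0.001,-0.005,-0.001],[11.5,-0.3,2.2,0,-0.004,-0.001]]
```

>>> {"fn": "jog_arm", "kwargs": {
  "commands": [
    [11,0,2,0,-0.004,-0.001],
    [12,-1,1,0,-0.005,-0.001],
    [11,0,2,0,-0.004,-0.001],
    [0,0,0,0,0,0],
    [0,0,0,0,0,0]
  ]
}}

```text
clock: 37.45
position: [0.627, -0.0182, 0.0895]
tool_rot: [-2.908, 1.566, -2.881]
force: [0.7, 0.0, -2.9]
grip_width: 0.022
```

```bash
python3 - <<'E'
from h import *
show(); plan([.630,-.016,.065],1.6,step=15)
pic('side','d1',(200,130,330,270),5.5)
E
```

```text
t 37.45 p [ 0.627  -0.0182  0.0895] yaw 1.598 tilt 0.004 grip 0.0220 F [ 0.7  0.  -2.9] q7 1.36
n 2
[[12,1,2,-0.001,-0.002,0.001],[12.4,1.2,1.1,-0.001,-0.002,0]]
```

View pics/d1.png

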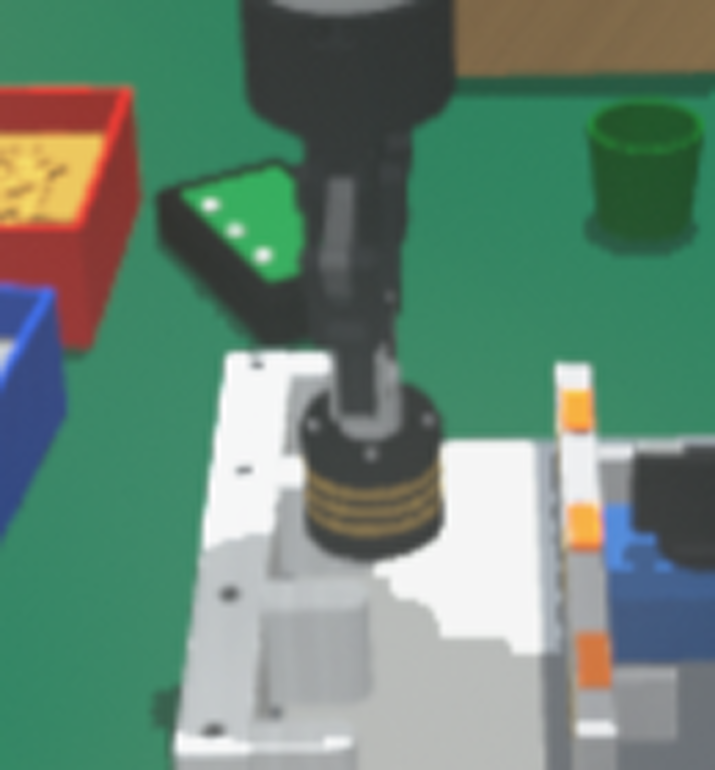

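>>> {"fn": "jog_arm", "kwargs": {
  "commands": [
    [12,1,2,0,-0.002,0],
    [12,1,1,0,-0.002,0],
    [0,0,0,0,0,0],
    [0,0,0,0,0,0]
  ]
}}

```text
clock: 37.9
position: [0.6304, -0.0162, 0.0639]
tool_rot: [-0.749, 1.569, -0.722]
force: [-0.3, 0.7, -2.8]
grip_width: 0.0223
```

```bash
python3 - <<'E'
from h import *
show(); plan([.630,-.016,.043],1.6,step=9)
E
```

```text
t 37.90 p [ 0.6304 -0.0162  0.0639] yaw 1.598 tilt 0.002 grip 0.0223 F [-0.3  0.7 -2.8] q7 1.35
n 3
[[7,0,0,-0.001,0,0],[7,0,0,-0.001,0.001,0.001],[6.9,0.2,-0.4,0,0,0]]
```

>>> {"fn": "jog_arm", "kwargs": {
  "commands": [
    [7,0,0,0,0,0],
    [7,0,0,0,0,0],
    [7,0,0,0,0,0],
    [0,0,0,0,0,0]
  ]
}}

```text
clock: 38.3
position: [0.6312, -0.0163, 0.0418]
tool_rot: [-0.391, 1.568, -0.364]
force: [0.3, -0.8, -2.5]
grip_width: 0.022
```

>>> {"fn": "jog_arm", "kwargs": {
  "commands": [
    [2,0,0,0,0,0],
    [0,0,0,0,0,0]
  ]
}}

```text
clock: 38.5
position: [0.6321, -0.0164, 0.042]
tool_rot: [-0.346, 1.566, -0.319]
force: [0.7, 0.0, -3.3]
grip_width: 0.0217
```

>>> {"fn": "jog_arm", "kwargs": {
  "commands": [
    [3,0,0,0,0.003,0],
    [0,0,0,0,0,0]
  ]
}}

```text
clock: 38.7
position: [0.6336, -0.0165, 0.0415]
tool_rot: [-0.405, 1.565, -0.379]
force: [-0.2, -0.3, -3.3]
grip_width: 0.0221
```

```bash
python3 - <<'E'
from h import *
show()
pic('side','d2',(200,130,330,270),5.5)
E
```

```text
t 38.70 p [ 0.6336 -0.0165  0.0415] yaw 1.597 tilt 0.005 grip 0.0221 F [-0.2 -0.3 -3.3] q7 1.34
```

View pics/d2.png

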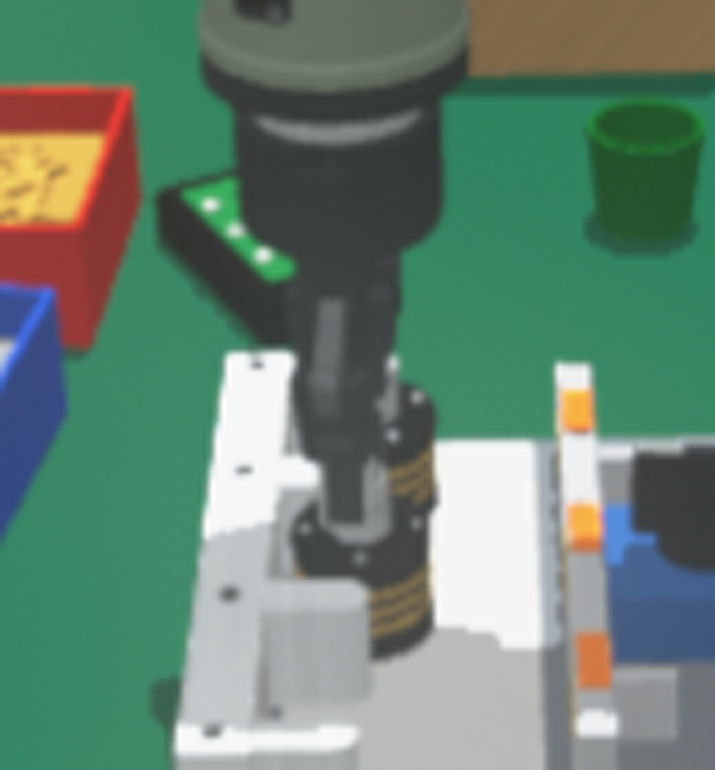

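>>> {"fn": "jog_arm", "kwargs": {
  "commands": [
    [3,0,-2,0,0.003,0],
    [0,0,0,0,0,0]
  ]
}}

```text
clock: 38.95
position: [0.6332, -0.0166, 0.0414]
tool_rot: [-0.423, 1.564, -0.398]
force: [-0.5, 0.2, -3.2]
grip_width: 0.022
```

>>> {"fn": "jog_arm", "kwargs": {
  "commands": [
    [0,0,0,0,0,0]
  ]
}}

```text
clock: 39.05
position: [0.6332, -0.0167, 0.0413]
tool_rot: [-0.424, 1.564, -0.399]
force: [-0.5, -0.7, -0.7]
grip_width: 0.0216
```

>>> {"fn": "jog_arm", "kwargs": {
  "commands": [
    [0,0,0,0,0,0],
    [0,0,0,0,0,0],
    [0,0,0,0,0,0],
    [0,0,0,0,0,0],
    [-20,0,0,0,0,0],
    [-40,0,0,0,0,0],
    [-30,0,0,0,0,0],
    [0,0,0,0,0,0]
  ],
  "gripper": 0
}}

```text
clock: 39.85
position: [0.6314, -0.0163, 0.1316]
tool_rot: [-1.015, 1.568, -0.989]
force: [0.6, 0.5, 0.5]
grip_width: 0.0854
```

```bash
python3 - <<'E'
from h import *
show(); pic('side','e1'); 
plan([.450,-.356,.14],1.0)
E
```

```text
t 39.85 p [ 0.6314 -0.0163  0.1316] yaw 1.597 tilt 0.002 grip 0.0854 F [0.6 0.5 0.5] q7 1.37
n 10
[[-1,-33,-19,0.06,0,0],[-1,-35,-17,0.059,0,0],[-1,-36,-15,0.06,0,0.001],[-1,-36,-12,0.06,0,-0],[-1,-37,-11,0.059,0,0],[-1,-37,-8,0.06,0,0],[-1,-38,-6,0.06,0,0.001],[-1,-39,-4,0.059,0,-0],[-1,-38,-1,0.06,0,0],[-0.7,-38.7,0.7,0.06,0,0]]
```

View pics/e1.png

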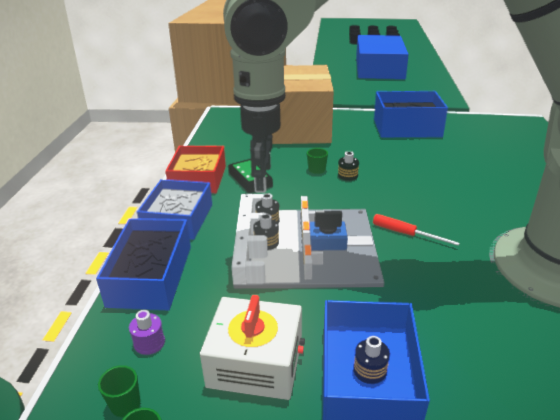

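>>> {"fn": "jog_arm", "kwargs": {
  "commands": [
    [-1,-33,-19,0.06,0,0],
    [-1,-35,-17,0.06,0,0],
    [-1,-36,-15,0.06,0,0],
    [-1,-36,-12,0.06,0,0],
    [-1,-37,-11,0.06,0,0],
    [-1,-37,-8,0.06,0,0],
    [-1,-38,-6,0.06,0,0],
    [-1,-39,-4,0.06,0,0],
    [-1,-38,-1,0.05,0,0],
    [-1,-20,0,0.02,0,0],
    [0,0,0,0,0,0]
  ]
}}

```text
clock: 41.0
position: [0.4435, -0.3477, 0.1294]
tool_rot: [-2.808, 1.557, 2.931]
force: [-0.0, 0.7, 0.5]
grip_width: 0.0854
```

```bash
python3 - <<'E'
from h import *
show(); plan([.450,-.356,.085],1.0,step=15)
print(proj('side',[.4487,-.3553,.07]),proj('top',[.4487,-.3553,.07]))
pic('side','f1',(290,80,430,200),5.5,proj('side',[.4487,-.3553,.07]))
pic('top','f2',(330,200,470,320),5.5,proj('top',[.4487,-.3553,.07]))
E
```

```text
t 41.00 p [ 0.4435 -0.3477  0.1294] yaw 1.026 tilt 0.013 grip 0.0854 F [-0.   0.7  0.5] q7 1.52
n 4
[[11,-1,3,0.006,-0.003,0.001],[11,-1,2,0.007,-0.003,0.001],[11,-1,3,0.006,-0.003,0.001],[11.3,-0.5,2.3,0.007,-0.004,0.002]]
[[349.21461767 152.44117433]] [[409.75961875 270.24825427]]
```

View pics/f1.png

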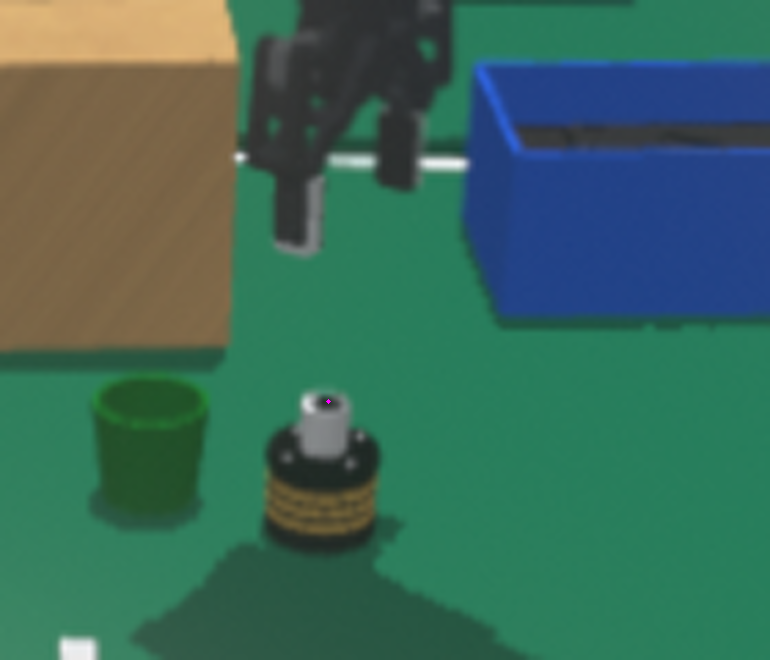

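View pics/f2.png

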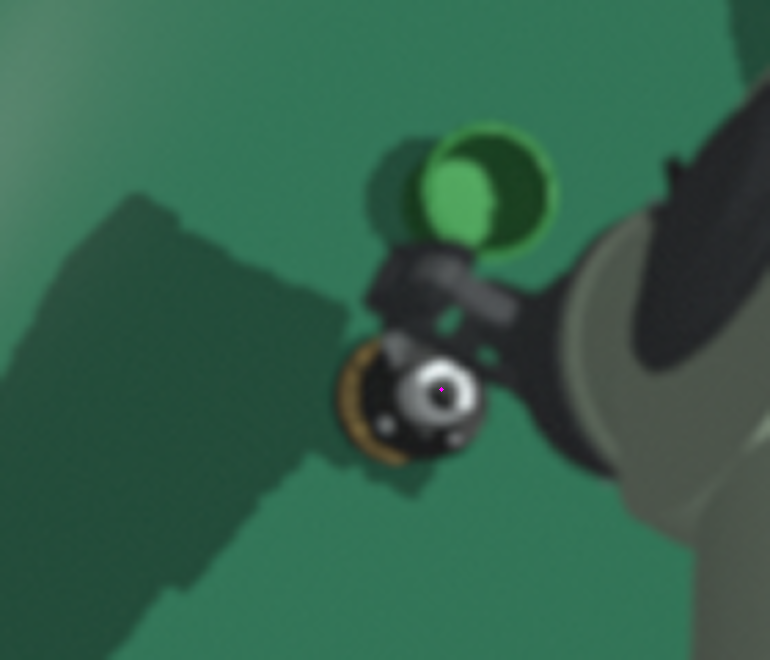

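>>> {"fn": "jog_arm", "kwargs": {
  "commands": [
    [11,-1,3,0.006,-0.003,0.001],
    [11,-1,2,0.007,-0.003,0.001],
    [11,-1,3,0.006,-0.003,0.001],
    [11,0,2,0.007,-0.004,0.002],
    [14,0,0,0,0,0],
    [14,0,0,0,0,0],
    [0,0,0,0,0,0]
  ]
}}

```text
clock: 41.8
position: [0.4547, -0.348, 0.0483]
tool_rot: [1.933, 1.566, 1.371]
force: [-0.6, -0.1, -0.1]
grip_width: 0.0852
```

```bash
python3 - <<'E'
from h import *
show(); plan([.450,-.356,.029],1.0,step=12)
pic('side','f3',(290,80,430,200),5.5)
E
```

```text
t 41.80 p [ 0.4547 -0.348   0.0483] yaw 1.008 tilt 0.005 grip 0.0852 F [-0.6 -0.1 -0.1] q7 1.49
n 2
[[10,-5,0,0.004,-0.001,-0.002],[9.3,-4.3,0.4,0.004,-0.001,-0.002]]
```

View pics/f3.png

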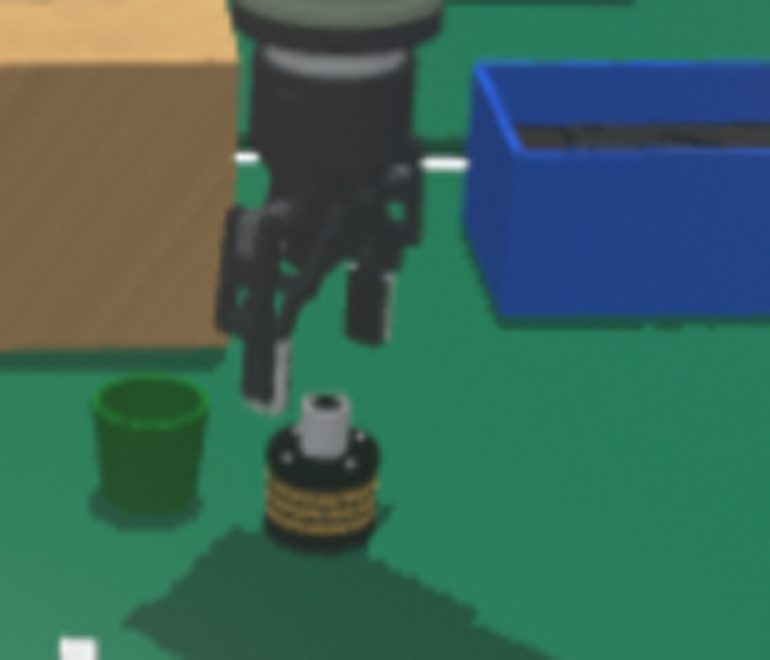

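>>> {"fn": "jog_arm", "kwargs": {
  "commands": [
    [10,-5,0,0.004,0,-0.002],
    [8,-4,0,0.004,0,-0.002],
    [0,0,0,0,0,0],
    [0,0,0,0,0,0]
  ]
}}

```text
clock: 42.25
position: [0.4504, -0.357, 0.0305]
tool_rot: [-0.219, 1.57, -0.79]
force: [-0.5, -0.7, 0.5]
grip_width: 0.0855
```

```bash
python3 - <<'E'
from h import *
show(); plan([.450,-.356,.029],1.0,step=12)
pic('side','f4',(290,80,430,200),5.5)
E
```

```text
t 42.25 p [ 0.4504 -0.357   0.0305] yaw 0.999 tilt 0.001 grip 0.0855 F [-0.5 -0.7  0.5] q7 1.49
n 1
[[1.5,0.6,-0.8,-0.001,0.001,0]]
```

View pics/f4.png

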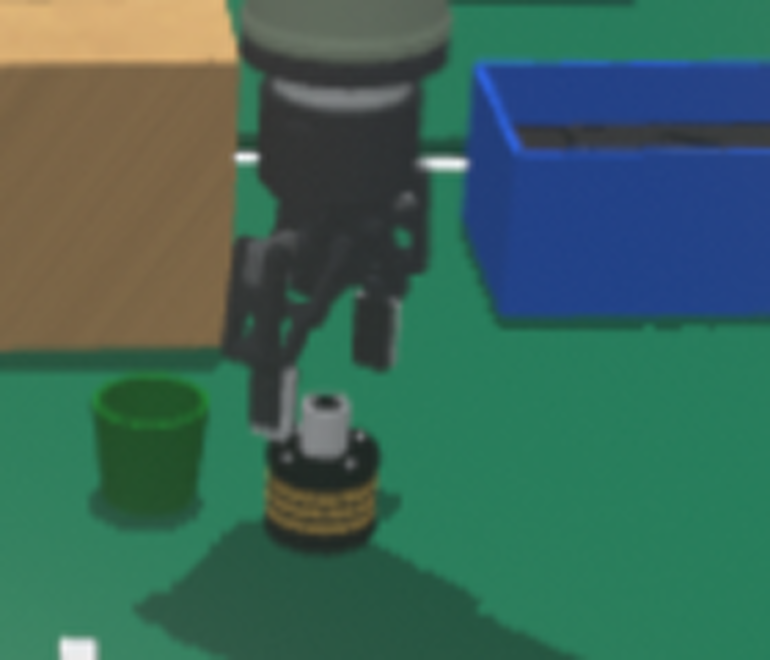

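>>> {"fn": "jog_arm", "kwargs": {
  "commands": [
    [2,1,-1,0,0,0],
    [0,0,0,0,0,0],
    [0,0,0,0,0,0],
    [0,0,0,0,0,0],
    [0,0,0,0,0,0],
    [0,0,0,0,0,0],
    [0,0,0,0,0,0]
  ],
  "gripper": 255
}}

```text
clock: 43.0
position: [0.4506, -0.3556, 0.0295]
tool_rot: [-0.069, 1.568, -0.64]
force: [0.7, -0.8, -0.0]
grip_width: 0.022
```

```bash
python3 - <<'E'
from h import *
show()
pic('side','f5',(290,80,430,200),5.5)
E
```

```text
t 43.00 p [ 0.4506 -0.3556  0.0295] yaw 1.000 tilt 0.002 grip 0.0220 F [ 0.7 -0.8 -0. ] q7 1.49
```

View pics/f5.png

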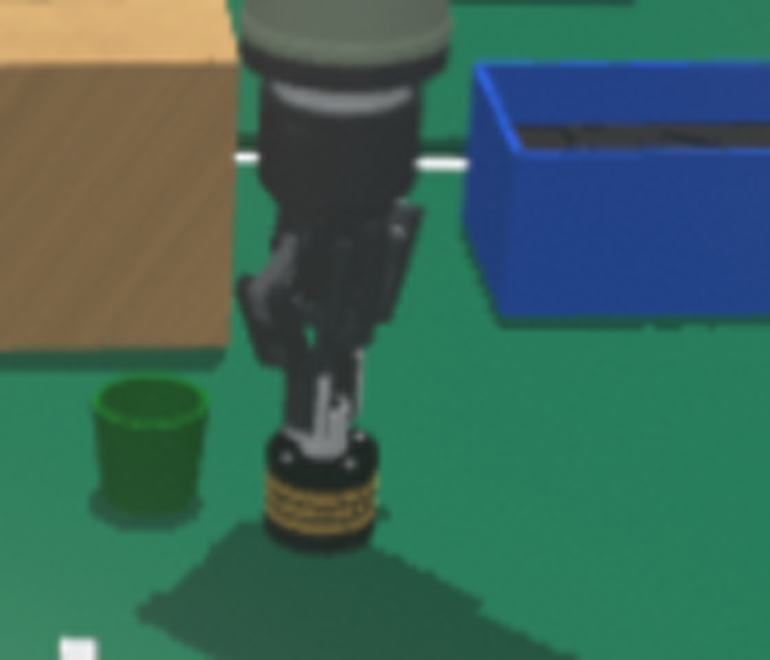

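>>> {"fn": "jog_arm", "kwargs": {
  "commands": [
    [-10,0,0,0,0,0],
    [-20,0,0,0,0,0],
    [-30,0,0,0,0,0],
    [-40,0,0,0,0,0],
    [-30,0,0,0,0,0],
    [0,0,0,0,0,0]
  ]
}}

```text
clock: 43.65
position: [0.4494, -0.3544, 0.1661]
tool_rot: [2.573, 1.57, 2.002]
force: [0.2, -0.0, -3.0]
grip_width: 0.0222
```

```bash
python3 - <<'E'
from h import *
show(); plan([.6215,.0683,.16],1.6,step=30)
E
```

```text
t 43.65 p [ 0.4494 -0.3544  0.1661] yaw 1.000 tilt 0.001 grip 0.0222 F [ 0.2 -0.  -3. ] q7 1.52
n 16
[[0,28,-5,-0.037,0,-0],[1,28,-4,-0.038,0,-0],[0,29,-3,-0.037,0,-0],[1,28,-3,-0.038,0,-0],[0,29,-1,-0.037,0,-0],[0,28,1,-0.038,0,-0],[1,29,1,-0.037,0,-0],[0,28,2,-0.038,0,-0],[1,28,3,-0.037,0,-0],[0,29,5,-0.038,0,-0],[0,28,5,-0.037,0,-0],[1,27,6,-0.038,0,-0],[0,28,8,-0.037,0,-0],[1,27,8,-0.038,0,-0],[0,27,10,-0.037,0,-0],[0.3,26.5,10.5,-0.038,0,-0.001]]
```

>>> {"fn": "jog_arm", "kwargs": {
  "commands": [
    [0,28,-5,-0.037,0,0],
    [0,28,-4,-0.038,0,0],
    [0,29,-3,-0.037,0,0],
    [0,28,-3,-0.038,0,0],
    [0,29,-1,-0.037,0,0],
    [0,28,1,-0.038,0,0],
    [0,29,1,-0.037,0,0],
    [0,28,2,-0.038,0,0],
    [0,28,3,-0.037,0,0],
    [0,29,5,-0.038,0,0],
    [0,28,5,-0.037,0,0],
    [0,27,6,-0.038,0,0],
    [0,28,8,-0.037,0,0],
    [0,27,8,-0.038,0,0],
    [0,27,10,-0.03,0,0],
    [0,12,6,-0.02,0,0],
    [0,0,0,0,0,0]
  ]
}}

```text
clock: 45.35
position: [0.6129, 0.0716, 0.1623]
tool_rot: [3.127, 1.562, -3.13]
force: [0.1, 0.4, -3.5]
grip_width: 0.0222
```

```bash
python3 - <<'E'
from h import *
show(); plan([.6215,.0683,.095],1.6,step=15)
E
```

```text
t 45.35 p [0.6129 0.0716 0.1623] yaw 1.597 tilt 0.009 grip 0.0222 F [ 0.1  0.4 -3.5] q7 1.22
n 5
[[13,-1,2,-0.001,-0.002,-0],[14,0,2,0,-0.002,-0],[13,-1,1,-0.001,-0.002,-0],[14,-1,2,0,-0.001,-0],[13.2,-0.5,1.9,-0.001,-0.002,-0]]
```

>>> {"fn": "jog_arm", "kwargs": {
  "commands": [
    [13,-1,2,0,-0.002,0],
    [14,0,2,0,-0.002,0],
    [13,-1,1,0,-0.002,0],
    [14,-1,2,0,-0.002,0],
    [13,0,2,0,-0.002,0],
    [0,0,0,0,0,0]
  ]
}}

```text
clock: 45.95
position: [0.6201, 0.0629, 0.0873]
tool_rot: [-2.257, 1.567, -2.236]
force: [-0.4, 0.4, -2.0]
grip_width: 0.0221
```

```bash
python3 - <<'E'
from h import *
show(); plan([.6215,.0683,.065],1.6,step=15)
pic('side','g1',(200,150,330,300),5)
E
```

```text
t 45.95 p [0.6201 0.0629 0.0873] yaw 1.591 tilt 0.003 grip 0.0221 F [-0.4  0.4 -2. ] q7 1.20
n 2
[[11,3,1,-0.005,-0.001,0.001],[11.3,2.4,0.6,-0.004,-0.001,0.002]]
```

View pics/g1.png

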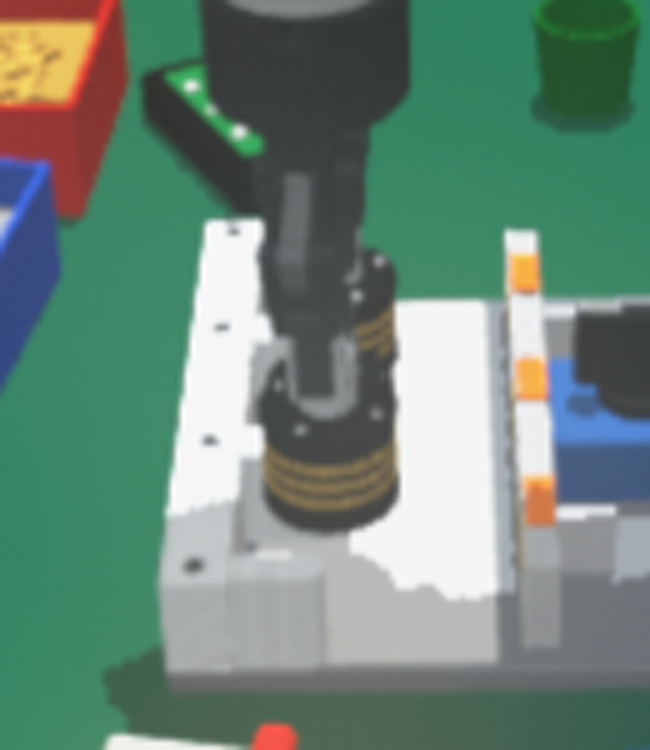

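>>> {"fn": "jog_arm", "kwargs": {
  "commands": [
    [0,4,1,-0.005,0,0],
    [5,1,0,-0.003,0,0.001],
    [0,0,0,0,0,0],
    [0,0,0,0,0,0]
  ]
}}

```text
clock: 46.4
position: [0.6224, 0.069, 0.0844]
tool_rot: [-0.755, 1.569, -0.726]
force: [0.1, -0.3, -2.8]
grip_width: 0.0217
```

```bash
python3 - <<'E'
from h import *
show(); plan([.6215,.0683,.043],1.6,step=10)
E
```

```text
t 46.40 p [0.6224 0.069  0.0844] yaw 1.600 tilt 0.001 grip 0.0217 F [ 0.1 -0.3 -2.8] q7 1.20
n 5
[[8,0,0,0,0,0],[9,0,0,0,0,0],[8,0,-1,0,0.001,0.001],[8,-1,0,0,0,-0],[8.4,0.3,0.1,0,0,-0]]
```

>>> {"fn": "jog_arm", "kwargs": {
  "commands": [
    [8,0,0,0,0,0],
    [9,0,0,0,0,0],
    [8,0,-1,0,0,0],
    [8,0,0,0,0,0],
    [8,0,0,0,0,0],
    [0,0,0,0,0,0]
  ]
}}

```text
clock: 47.0
position: [0.622, 0.0684, 0.0402]
tool_rot: [-0.538, 1.568, -0.509]
force: [-1.0, -1.8, 4.4]
grip_width: 0.022
```

```bash
python3 - <<'E'
from h import *
show(); 
pic('side','g2',(200,150,330,300),5)
E
```

```text
t 47.00 p [0.622  0.0684 0.0402] yaw 1.599 tilt 0.003 grip 0.0220 F [-1.  -1.8  4.4] q7 1.18
```

View pics/g2.png

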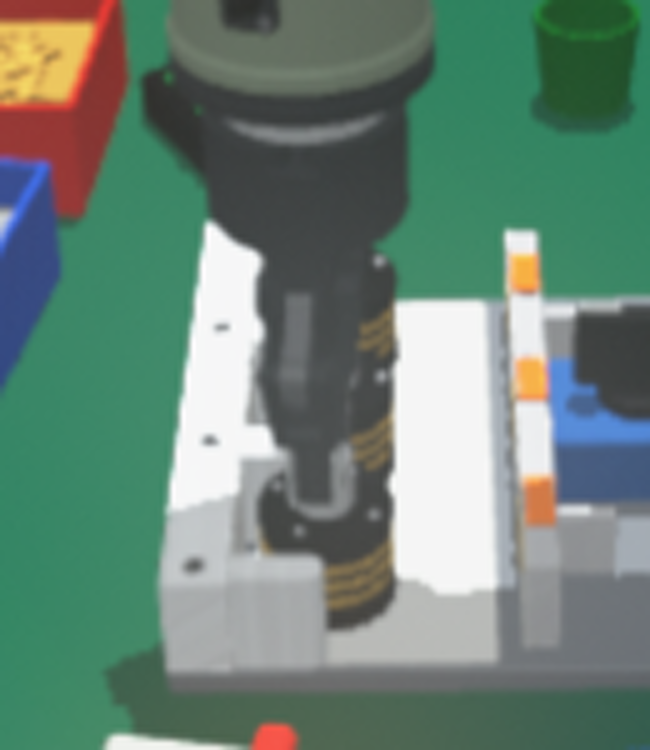

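The ring has touched down (+4 N), so I'll release and rise.

>>> {"fn": "jog_arm", "kwargs": {
  "commands": [
    [0,0,0,0,0,0],
    [0,0,0,0,0,0],
    [0,0,0,0,0,0],
    [0,0,0,0,0,0],
    [-20,0,0,0,0,0],
    [-40,0,0,0,0,0],
    [-40,0,0,0,0,0],
    [0,0,0,0,0,0]
  ],
  "gripper": 0
}}

```text
clock: 47.85
position: [0.6211, 0.0691, 0.1422]
tool_rot: [-1.272, 1.57, -1.242]
force: [0.5, -0.1, -0.7]
grip_width: 0.0852
```

```bash
python3 - <<'E'
from h import *
show(); plan([.502,-.029,.14],1.665)
pic('side','h1',(190,150,390,300),4)
E
```

```text
t 47.85 p [0.6211 0.0691 0.1422] yaw 1.600 tilt 0.001 grip 0.0852 F [ 0.5 -0.1 -0.7] q7 1.22
n 4
[[1,-24,-30,-0.016,0,0],[0,-23,-31,-0.016,0,0.001],[1,-22,-32,-0.017,0,-0],[0.2,-22.5,-31.2,-0.016,0,0]]
```

View pics/h1.png

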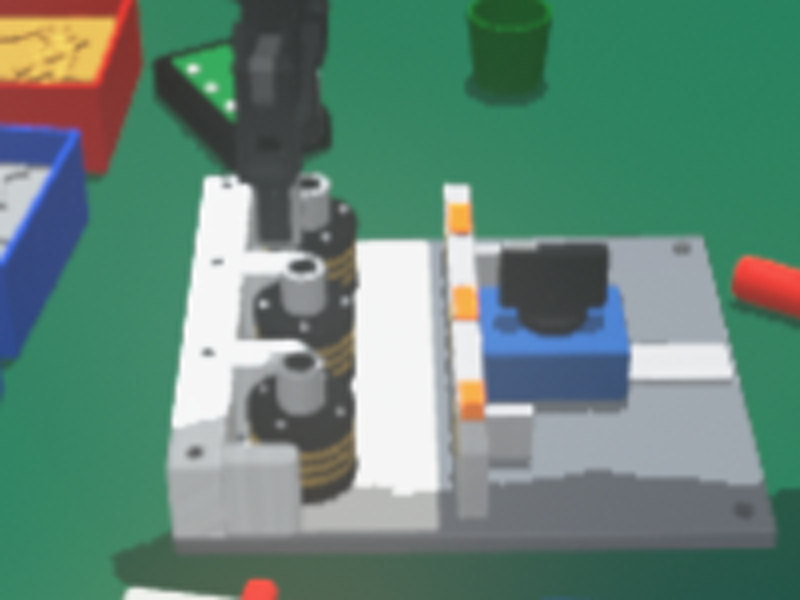

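>>> {"fn": "jog_arm", "kwargs": {
  "commands": [
    [1,-24,-30,-0.016,0,0],
    [0,-23,-31,-0.016,0,0],
    [1,-22,-32,-0.017,0,0],
    [0,-19,-27,-0.016,0,0],
    [0,0,0,0,0,0]
  ]
}}

```text
clock: 48.4
position: [0.4985, -0.0279, 0.1342]
tool_rot: [-3.069, 1.565, -2.97]
force: [0.5, 0.5, 0.3]
grip_width: 0.0854
```

```bash
python3 - <<'E'
from h import *
show(); plan([.5025,-.0283,.08],1.665,step=20)
E
```

```text
t 48.40 p [ 0.4985 -0.0279  0.1342] yaw 1.669 tilt 0.006 grip 0.0854 F [0.5 0.5 0.3] q7 1.42
n 3
[[18,0,1,0.001,-0.002,0],[18,-1,2,0.002,-0.002,0],[18.2,0.2,1.1,0.001,-0.002,0]]
```

>>> {"fn": "jog_arm", "kwargs": {
  "commands": [
    [18,0,1,0.001,-0.002,0],
    [18,-1,2,0.002,-0.002,0],
    [18,0,1,0.001,-0.002,0],
    [0,0,0,0,0,0],
    [0,0,0,0,0,0]
  ]
}}

```text
clock: 48.9
position: [0.5015, -0.0288, 0.0768]
tool_rot: [3.029, 1.569, 3.122]
force: [-0.3, -1.0, 1.3]
grip_width: 0.0857
```

```bash
python3 - <<'E'
from h import *
show(); plan([.5025,-.0283,.04],1.665,step=13)
E
```

```text
t 48.90 p [ 0.5015 -0.0288  0.0768] yaw 1.664 tilt 0.002 grip 0.0857 F [-0.3 -1.   1.3] q7 1.37
n 3
[[12,0,0,0,-0.001,-0],[13,0,1,-0.001,0,-0],[11.8,0.4,0,0,-0.001,-0]]
```

>>> {"fn": "jog_arm", "kwargs": {
  "commands": [
    [12,0,0,0,0,0],
    [13,0,1,0,0,0],
    [12,0,0,0,0,0],
    [0,0,0,0,0,0]
  ]
}}

```text
clock: 49.3
position: [0.5033, -0.0285, 0.0378]
tool_rot: [0.883, 1.571, 0.976]
force: [0.2, 0.6, -0.3]
grip_width: 0.0856
```

>>> {"fn": "jog_arm", "kwargs": {
  "commands": [
    [0,0,0,0,0,0],
    [0,0,0,0,0,0],
    [0,0,0,0,0,0],
    [0,0,0,0,0,0],
    [0,0,0,0,0,0],
    [0,0,0,0,0,0]
  ],
  "gripper": 255,
  "newtons": 50
}}

```text
clock: 49.9
position: [0.5038, -0.0283, 0.0386]
tool_rot: [0.102, 1.57, 0.195]
force: [0.4, 1.2, -3.6]
grip_width: 0.012
```

```bash
python3 - <<'E'
from h import *
show(); pic('side','h2',(190,150,390,300),4)
E
```

```text
t 49.90 p [ 0.5038 -0.0283  0.0386] yaw 1.664 tilt 0.001 grip 0.0120 F [ 0.4  1.2 -3.6] q7 1.34
```

View pics/h2.png

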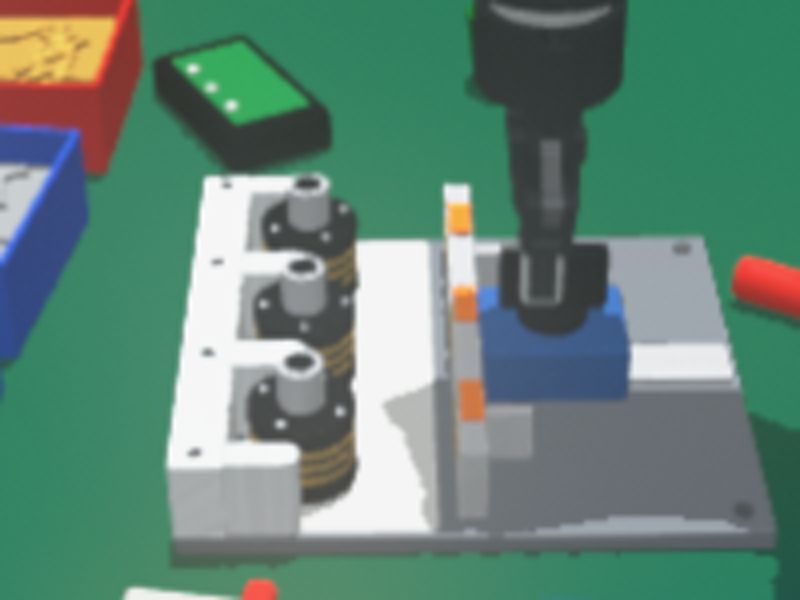

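>>> {"fn": "jog_arm", "kwargs": {
  "commands": [
    [0,0,6,0,0,0],
    [0,0,7,0,0,0],
    [0,0,7,0,0,0],
    [0,0,7,0,0,0],
    [0,0,7,0,0,0],
    [0,0,5,0,0,0],
    [0,0,4,0,0,0],
    [0,0,3,0,0,0],
    [0,0,3,0,0,0],
    [0,0,3,0,0,0],
    [0,0,0,0,0,0]
  ]
}}

```text
clock: 51.05
position: [0.5586, -0.0226, 0.0385]
tool_rot: [3.012, 1.568, 3.106]
force: [0.4, 1.7, -0.0]
grip_width: 0.0118
```

```bash
python3 - <<'E'
from h import *
show(); pic('side','h3',(190,150,390,300),4)
E
```

```text
t 51.05 p [ 0.5586 -0.0226  0.0385] yaw 1.665 tilt 0.002 grip 0.0118 F [ 0.4  1.7 -0. ] q7 1.36
```

View pics/h3.png

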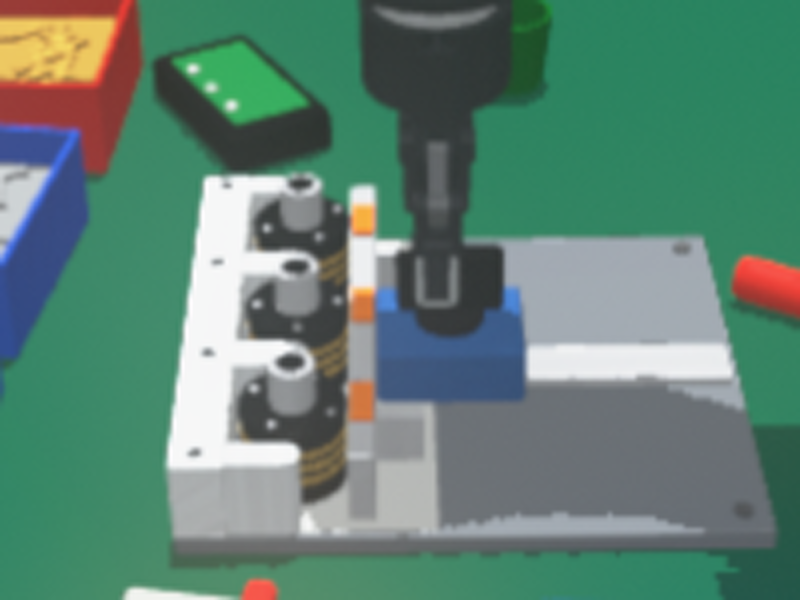

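Slide is about 55 mm, with the rings moving along. I'll push on gently until force builds.

>>> {"fn": "jog_arm", "kwargs": {
  "commands": [
    [0,0,3,0,0,0],
    [0,0,3,0,0,0],
    [0,0,2,0,0,0],
    [0,0,0,0,0,0]
  ]
}}

```text
clock: 51.5
position: [0.5631, -0.0222, 0.0385]
tool_rot: [-3.117, 1.561, -3.024]
force: [-0.7, 3.4, 3.9]
grip_width: 0.0124
```

>>> {"fn": "jog_arm", "kwargs": {
  "commands": [
    [0,0,3,0,0,0],
    [0,0,3,0,0,0],
    [0,0,0,0,0,0]
  ]
}}

```text
clock: 51.8
position: [0.5626, -0.0223, 0.0385]
tool_rot: [-3.084, 1.548, -2.99]
force: [0.3, 1.5, 2.6]
grip_width: 0.0125
```

```bash
python3 - <<'E'
from h import *
show(); pic('side','h4',(190,150,390,300),4)
E
```

```text
t 51.80 p [ 0.5626 -0.0223  0.0385] yaw 1.664 tilt 0.023 grip 0.0125 F [0.3 1.5 2.6] q7 1.36
```

View pics/h4.png

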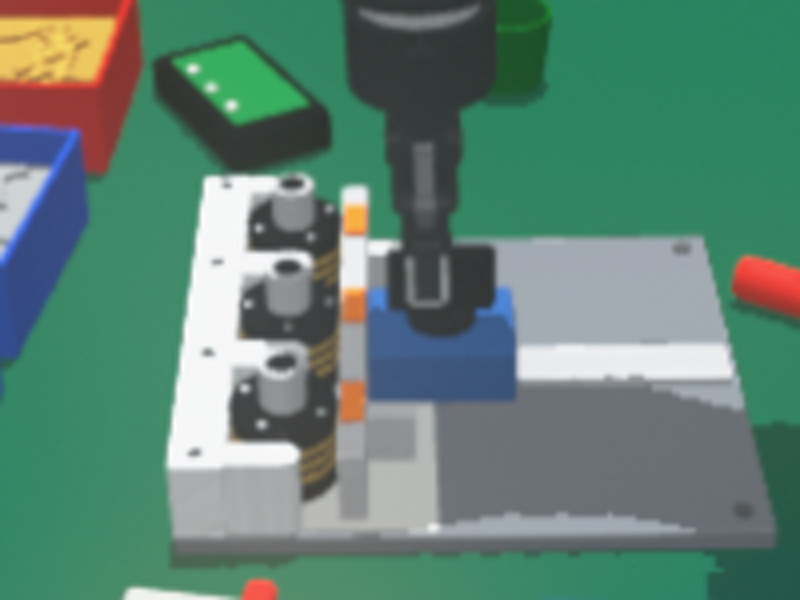

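```bash
python3 - <<'E'
from h import *
showC(); plan([.5635,-.0222,.0385],1.664)
C=np.array([.5580,-.0225,.0685])
for a in (1.4,1.1,.8,.5,.27): print(a,(C-Ra(a)@OFF).round(4))
E
```

```text
t 51.85 p [ 0.5628 -0.0222  0.0385] yaw 1.664 tilt 0.022 grip 0.0121 F [-8.1  1.1  9. ] q7 1.36
C [ 0.5583 -0.0226  0.0686]
n 1
[[-0.1,0,0.7,0,-0.022,0.001]]
1.4 [ 0.5631 -0.0234  0.0385]
1.1 [ 0.5626 -0.0249  0.0385]
0.8 [ 0.5617 -0.0261  0.0385]
0.5 [ 0.5605 -0.0271  0.0385]
0.27 [ 0.5594 -0.0275  0.0385]
```

>>> {"fn": "jog_arm", "kwargs": {
  "commands": [
    [0,0,1,0,-0.015,0],
    [0,-0.6,0.5,0.12,-0.005,0],
    [0,-0.6,0.5,0.12,0,0],
    [0,-0.6,0.5,0.12,0,0],
    [0,-0.6,0.5,0.12,0,0]
  ]
}}

```text
clock: 52.35
position: [0.5627, -0.0256, 0.0385]
tool_rot: [-2.396, 1.563, -2.798]
force: [-7.7, 1.7, 5.5]
grip_width: 0.0122
```

```bash
python3 - <<'E'
from h import *
showC(); R=st()[2]; a=np.arctan2(R[1,1],R[0,1]); plan([.5580,-.0225,.0685]-Ra(a)@OFF,a)
E
```

```text
t 52.35 p [ 0.5627 -0.0256  0.0385] yaw 1.169 tilt 0.008 grip 0.0122 F [-7.7  1.7  5.5] q7 0.98
C [ 0.5581 -0.0235  0.0685]
n 1
[[0,1,-0.3,0,-0.006,0.005]]
```

>>> {"fn": "jog_arm", "kwargs": {
  "commands": [
    [0,0,0.3,0.12,-0.003,0.002],
    [0,-0.3,0.3,0.12,-0.003,0.002],
    [0,-0.4,0.3,0.12,0,0],
    [0,-0.4,0.2,0.12,0,0]
  ]
}}

```text
clock: 52.75
position: [0.5606, -0.0284, 0.0386]
tool_rot: [-1.575, 1.565, -2.477]
force: [-5.2, 1.2, 4.5]
grip_width: 0.012
```

```bash
python3 - <<'E'
from h import *
showC(); R=st()[2]; a=np.arctan2(R[1,1],R[0,1]); plan([.5580,-.0225,.0685]-Ra(a)@OFF,a)
E
```

```text
t 52.75 p [ 0.5606 -0.0284  0.0386] yaw 0.668 tilt 0.006 grip 0.0120 F [-5.2  1.2  4.5] q7 0.61
C [ 0.5575 -0.0242  0.0686]
n 1
[[0.1,1.6,-1,0,0,0.006]]
```

>>> {"fn": "jog_arm", "kwargs": {
  "commands": [
    [0,0.5,-0.3,0.12,0,0.003],
    [0,0,0,0.12,0,0.002],
    [0,0,0,0.1,0,0],
    [0,0,0,0.06,0,0],
    [0,0,0,0,0,0]
  ]
}}

```text
clock: 53.25
position: [0.5579, -0.0297, 0.0386]
tool_rot: [-1.32, 1.564, -2.643]
force: [-0.4, 0.5, 1.5]
grip_width: 0.0123
```

```bash
python3 - <<'E'
from h import *
showC(); print(st()[3]['moment']); pic('side','h5',(190,150,390,300),4)
E
```

```text
t 53.25 p [ 0.5579 -0.0297  0.0386] yaw 0.248 tilt 0.007 grip 0.0123 F [-0.4  0.5  1.5] q7 0.30
C [ 0.5568 -0.0245  0.0686]
[0.34271314 0.24557352 0.76074656]
```

View pics/h5.png

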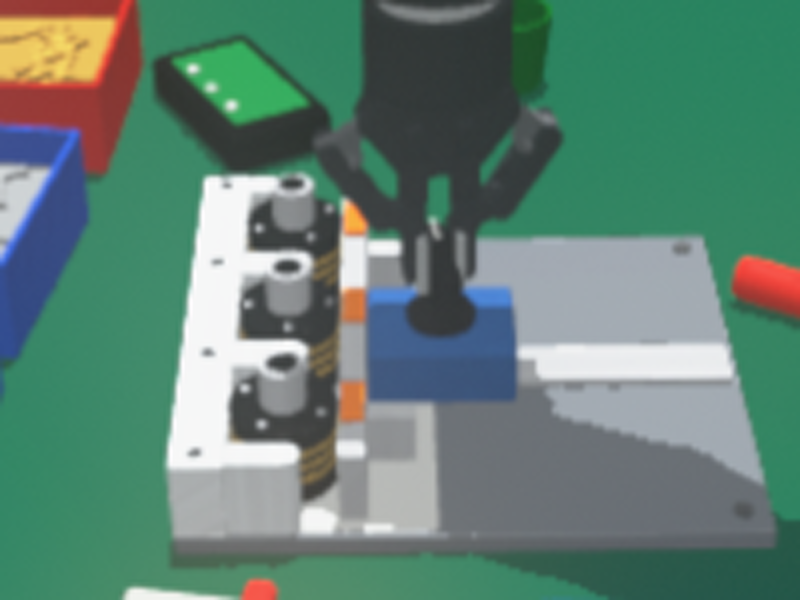

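>>> {"fn": "jog_arm", "kwargs": {
  "commands": [
    [0,0,0,-0.03,0,0],
    [0,0,0,0,0,0],
    [0,0,0,0,0,0],
    [0,0,0,0,0,0],
    [0,0,0,0,0,0],
    [-20,0,0,0,0,0],
    [-40,0,0,0,0,0],
    [-40,0,0,0,0,0],
    [0,0,0,0,0,0]
  ],
  "gripper": 0
}}

```text
clock: 54.2
position: [0.5587, -0.0302, 0.1411]
tool_rot: [-1.399, 1.564, -2.683]
force: [0.9, 0.6, -1.0]
grip_width: 0.0857
```

```bash
python3 - <<'E'
from h import *
show(); pic('side','h6',(190,150,390,300),4)
plan([.6071,.3004,.17],-.045)
E
```

```text
t 54.20 p [ 0.5587 -0.0302  0.1411] yaw 0.287 tilt 0.007 grip 0.0857 F [ 0.9  0.6 -1. ] q7 0.31
n 9
[[-4,16,-34,0.037,0,0.001],[-3,14,-34,0.037,0,0.001],[-4,13,-35,0.037,0.001,0.001],[-3,12,-35,0.037,0,0.001],[-4,10,-35,0.036,0,0.001],[-3,10,-36,0.037,0,0.001],[-4,8,-37,0.037,0.001,0.001],[-3,6,-36,0.037,0,0.001],[-3.9,5.3,-36.9,0.037,0,0.001]]
```

View pics/h6.png

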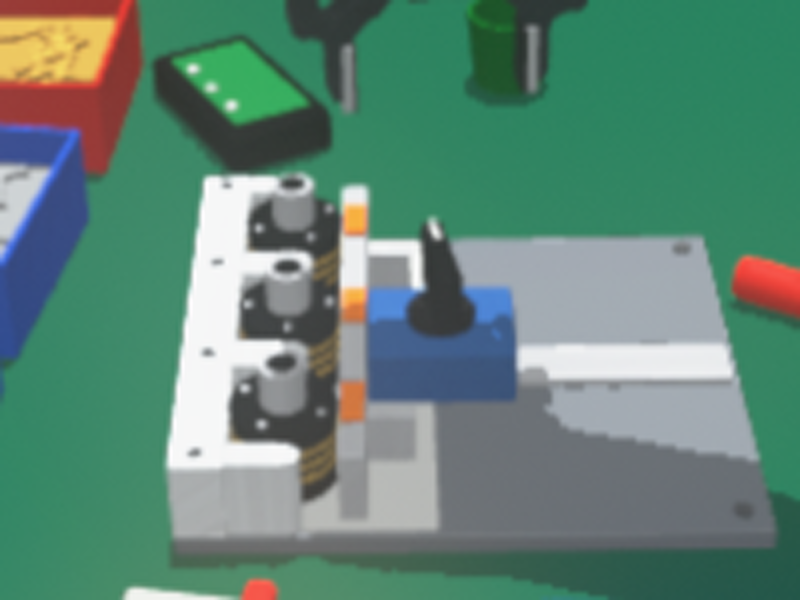

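>>> {"fn": "jog_arm", "kwargs": {
  "commands": [
    [-4,16,-34,0.037,0,0.001],
    [-3,14,-34,0.037,0,0.001],
    [-4,13,-35,0.037,0,0.001],
    [-3,12,-35,0.037,0,0.001],
    [-4,10,-35,0.036,0,0.001],
    [-3,10,-36,0.037,0,0.001],
    [-4,8,-37,0.037,0,0.001],
    [-3,6,-36,0.037,0,0.001],
    [-4,5,-30,0.03,0,0],
    [0,0,0,0,0,0]
  ]
}}

```text
clock: 55.25
position: [0.6061, 0.304, 0.1594]
tool_rot: [-0.977, 1.557, -2.603]
force: [-0.9, -1.1, -0.4]
grip_width: 0.0853
```

```bash
python3 - <<'E'
from h import *
show(); plan([.6071,.3004,.12],-.045,step=15)
E
```

```text
t 55.25 p [0.6061 0.304  0.1594] yaw -0.055 tilt 0.014 grip 0.0853 F [-0.9 -1.1 -0.4] q7 -0.49
n 3
[[13,1,1,-0.003,0.003,0.004],[13,0,1,-0.004,0.002,0.004],[13.4,0.4,1.4,-0.003,0.003,0.003]]
```

>>> {"fn": "jog_arm", "kwargs": {
  "commands": [
    [13,1,1,-0.003,0.003,0.004],
    [13,0,1,-0.004,0.002,0.004],
    [13,0,1,-0.003,0.003,0.003],
    [0,0,0,0,0,0]
  ]
}}

```text
clock: 55.65
position: [0.6047, 0.3004, 0.114]
tool_rot: [-0.986, 1.565, -2.599]
force: [-0.2, 0.7, 0.1]
grip_width: 0.0854
```

```bash
python3 - <<'E'
from h import *
show(); plan([.6071,.3004,.078],-.045,step=13)
pic('side','j1',(180,210,340,380),4.5)
E
```

```text
t 55.65 p [0.6047 0.3004 0.114 ] yaw -0.042 tilt 0.006 grip 0.0854 F [-0.2  0.7  0.1] q7 -0.46
n 3
[[12,1,0,0.001,0.001,0.002],[12,1,0,0.001,0.001,0.001],[12,0.5,-0.2,0.001,0.001,0.002]]
```

View pics/j1.png

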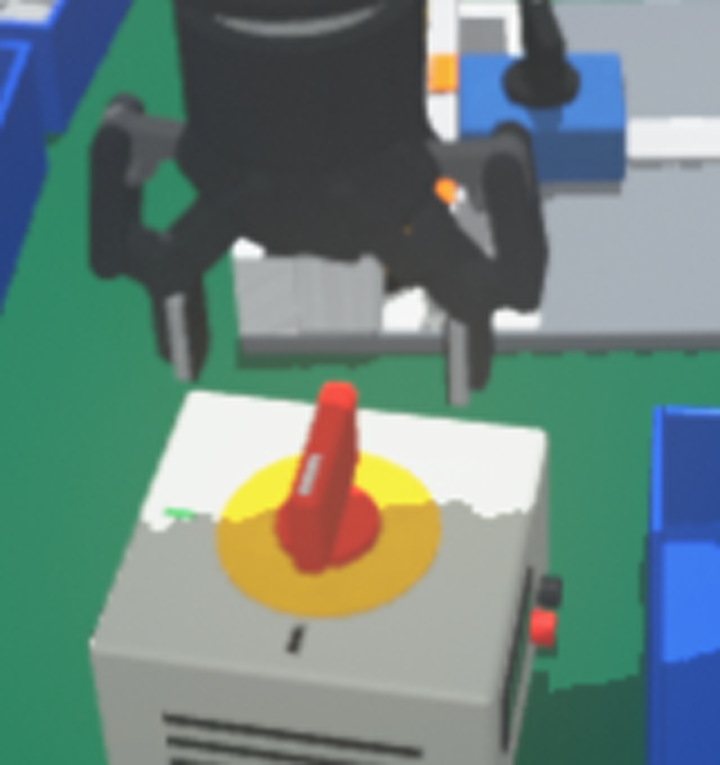

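>>> {"fn": "jog_arm", "kwargs": {
  "commands": [
    [12,1,0,0,0.001,0.002],
    [12,1,0,0,0.001,0.001],
    [11,0,0,0,0.001,0.002],
    [0,0,0,0,0,0]
  ]
}}

```text
clock: 56.1
position: [0.6076, 0.3002, 0.0776]
tool_rot: [1.928, 1.569, 0.315]
force: [-0.4, 0.3, -0.3]
grip_width: 0.0854
```

>>> {"fn": "jog_arm", "kwargs": {
  "commands": [
    [0,0,0,0,0,0],
    [0,0,0,0,0,0],
    [0,0,0,0,0,0],
    [0,0,0,0,0,0],
    [0,0,0,0,0,0],
    [0,0,0,0,0,0]
  ],
  "gripper": 255,
  "newtons": 50
}}

```text
clock: 56.7
position: [0.607, 0.3005, 0.0788]
tool_rot: [2.606, 1.569, 0.992]
force: [-3.3, -0.0, 0.9]
grip_width: 0.012
```

```bash
python3 - <<'E'
from h import *
showC(); pic('side','j2',(180,210,340,380),4.5)
E
```

```text
t 56.70 p [0.607  0.3005 0.0788] yaw -0.044 tilt 0.001 grip 0.0120 F [-3.3 -0.   0.9] q7 -0.46
C [0.6072 0.3057 0.1088]
```

View pics/j2.png

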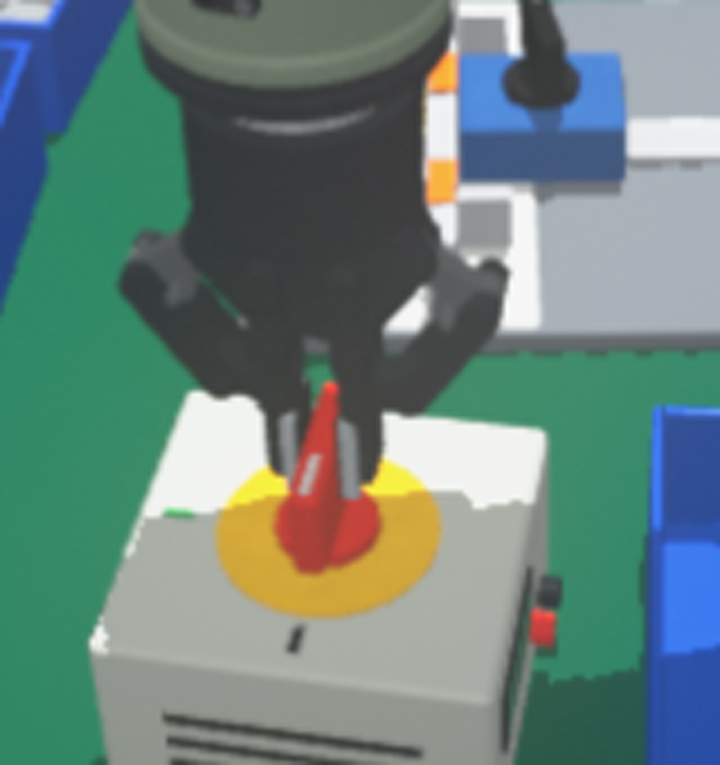

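>>> {"fn": "jog_arm", "kwargs": {
  "commands": [
    [0,-0.6,0,0.12,0,0],
    [0,-0.6,0,0.12,0,0],
    [0,-0.6,0,0.12,0,0],
    [0,-0.6,0,0.12,0,0],
    [0,-0.6,0,0.12,0,0],
    [0,-0.6,0,0.12,0,0],
    [0,-0.6,0,0.12,0,0]
  ]
}}

```text
clock: 57.45
position: [0.6031, 0.3024, 0.0788]
tool_rot: [-2.823, 1.569, 0.978]
force: [-0.5, -0.2, -3.1]
grip_width: 0.0121
```

```bash
python3 - <<'E'
from h import *
showC()
E
```

```text
t 57.45 p [0.6031 0.3024 0.0788] yaw -0.912 tilt 0.002 grip 0.0121 F [-0.5 -0.2 -3.1] q7 -1.16
C [0.6072 0.3055 0.1089]
```

>>> {"fn": "jog_arm", "kwargs": {
  "commands": [
    [0,-0.6,0,0.12,0,0],
    [0,-0.6,0,0.12,0,0],
    [0,-0.6,0,0.12,0,0],
    [0,-0.6,0,0.12,0,0],
    [0,-0.6,0,0.12,0,0],
    [0,-0.5,0,0.1,0,0],
    [0,0,0,0,0,0]
  ]
}}

```text
clock: 58.15
position: [0.6021, 0.306, 0.0789]
tool_rot: [-2.846, 1.568, 0.225]
force: [-1.0, -1.0, 0.9]
grip_width: 0.0118
```

```bash
python3 - <<'E'
from h import *
showC(); print(st()[3]['moment'])
E
```

```text
t 58.15 p [0.6021 0.306  0.0789] yaw -1.641 tilt 0.003 grip 0.0118 F [-1.  -1.   0.9] q7 -1.76
C [0.6072 0.3056 0.1089]
[-0.48717541  0.02806733  0.20367136]
```

Switched to on. I'll release, rise clear and check everything.

>>> {"fn": "jog_arm", "kwargs": {
  "commands": [
    [0,0,0,0,0,0],
    [0,0,0,0,0,0],
    [0,0,0,0,0,0],
    [0,0,0,0,0,0],
    [0,0,0,0,0,0],
    [-20,0,0,0,0,0],
    [-40,0,0,0,0,0],
    [-40,0,0,0,0,0],
    [-40,0,0,0,0,0],
    [0,0,0,0,0,0]
  ],
  "gripper": 0
}}

```text
clock: 59.15
position: [0.6016, 0.3051, 0.2234]
tool_rot: [-2.944, 1.569, 0.137]
force: [-0.2, -0.6, -1.0]
grip_width: 0.0853
```

```bash
python3 - <<'E'
from h import *
show(); pic('side','z1',(180,150,440,400),3); pic('top','z2'); pic('top','z3',(185,145,345,305),3.7)
E
```

```text
t 59.15 p [0.6016 0.3051 0.2234] yaw -1.631 tilt 0.001 grip 0.0853 F [-0.2 -0.6 -1. ] q7 -1.82
```

View pics/z1.png

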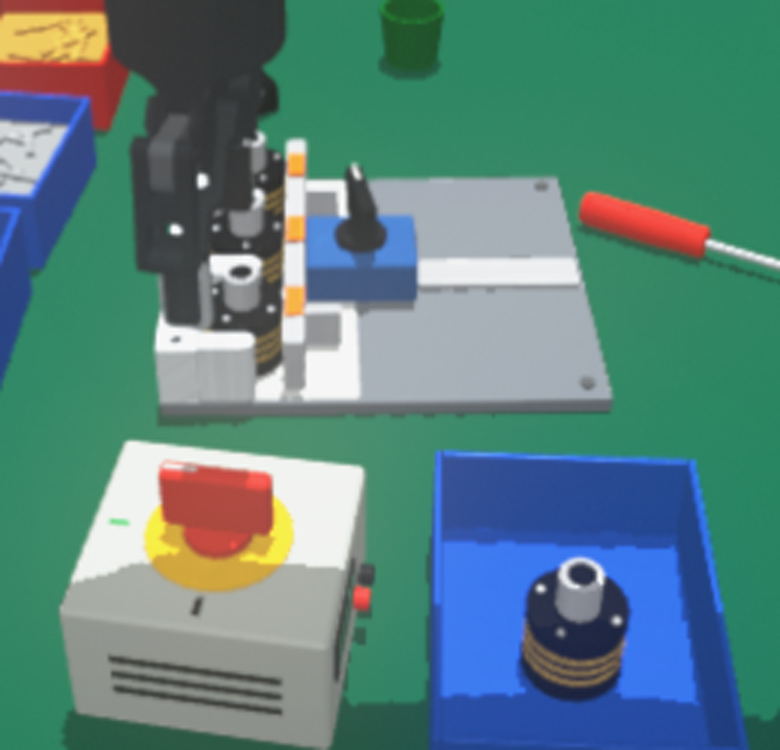

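View pics/z2.png

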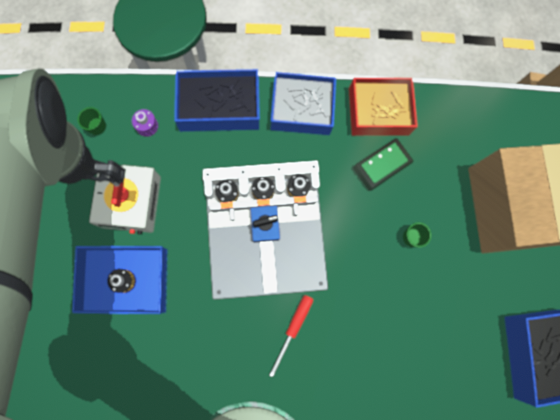

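View pics/z3.png

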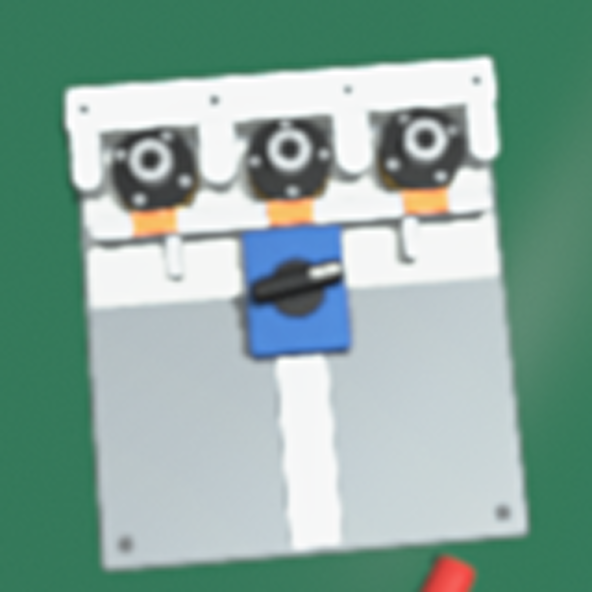

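```bash
python3 - <<'E'
from h import *
N=np.array([[.6295,.0698],[.638,-.0147],[.6466,-.0993]])
for (x,y),n in zip([(151,160),(288,150),(426,140)],N):
    q=atz('top',(185+x/3.7-.5,145+y/3.7-.5),.082)[:2]; print(q.round(4),((q-n)*1000).round(1))
bot.job_done()
E
```

```text
[0.6276 0.0673] [-1.9 -2.5]
[ 0.6359 -0.0165] [-2.1 -1.8]
[ 0.6443 -0.1014] [-2.3 -2.1]
the job is handed in; nothing more can be done
```

I ran the whole sequence and handed the job in at about 59 s of robot time; the hand-in gives no verdict.

**What I did**
- I switched the isolator off, loosened the knob and slid the bar fully back.
- I stood the one finished ring, from bay 3, upright in the blue tote.
- I stood the three waiting rings in bays 1, 2 and 3.
- I slid the bar up until it pressed them home, tightened the knob to its stop and switched the isolator back on.

**What the last checks showed**
- **Rings in the bays:** all three stand upright against the bar. In the top view their hubs lie about 2 mm short in x and 2 mm low in y of the home points. The finished ring read the same offset, within 1 mm, at the start, so I take it as camera bias. That leaves little room against the 3 mm limit to the back if it is not.
- **Bar:** it sits within about half a pixel of where it started, which is a slide of roughly 60 mm.
- **Knob:** it is tight at about 1.4 rad, taken from the gripper's angle.
- **Isolator:** the wing lies along the green mark, so it is on.
- **Tote ring:** it stands upright near the middle.
- **Bystanders:** the sleeve and the meter show no visible movement.
- **Gripper:** it is clear of everything.

**What disagreed**
- **Tool position:** the reported tool position was off from what the cameras showed. The real finger pads were about 30 mm higher and up to 5 mm off sideways. I corrected for this by looking before each grasp.
- **Grip width:** it read about 22 mm on the 24 mm hubs.
- **Force at set-down:** the readings were too noisy to show contact clearly for two of the four rings, so I also judged it by the arm no longer going down, or from the side picture.

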